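# Ready the bottle coder

### The job

Get the bottle coder ready for its next run: take the worn-out ink roller out of its holder and drop it into the waste box, fit the fresh roller in its place (thin end against the spring plate, then the drive-hub end pressed down into its slot until the spring holds it), and drop every sample bottle from the bottle tray into the mouth of the gravity chute, cap towards the low side of the gate, so that all of them run down below the gate. When everything is loaded, press the start button. Leave the jars and the flask standing where they are.

Things in the scene. Friction and masses are not known exactly. Their poses are not given: they have to be found in the camera images.
- coder: the bench bottle coder, a fixed white machine 170 mm (x) by 510 mm (y). Origin: on the bench, 45 mm to +y of the middle of its base. z up; x across the machine; y along it: the mouth of its chute is at the +y end, the ink-roller holder and then the control panel at the -y end. The base top (deck) is 45 mm above the bench
- chute: the coder's steel gravity chute, sloping 15 deg. Origin: on its floor, mid-width, at the foot stop; x across, as the coder's x; y up the slope; z square to the floor. Walls at x = +-69 mm; floor y = 0 to 312 mm. Two guide rods roof it up to the gate. A 6 mm high curb at x = 31.5 to 35.5 mm keeps the bodies to its -x side (the caps pass over it). Bottles lie across it and roll down, 40 mm each
- gate (a point): middle of the keyed gate plate across the chute, at chute y = 213 mm, on the floor. Clear height under the gate: 46 mm over x = -69 to 38 mm (the body passes), only 36 mm over x = 38 to 69 mm, the low side (only the narrow cap passes). A bottle lying across with its cap to +x runs through; the other way round it jams
- mouth (a point): point on the chute floor, mid-width, at chute y = 268 mm, where a bottle is let go from above. A bottle lying right, cap to +x, has its origin 16 mm to -x of this point (2.5 mm play either way) and 20 mm above the floor. Here the walls are 30 mm high, then flare outwards up to 45 mm
- seat (a point): where a seated roller's origin lies, 77 mm above the bench, 32 mm above the deck; axes as the coder's. Two upright end plates with open-topped slots hold it, 56 mm wide in y, tops 6 mm above the seated axis: drive plate at x = 40 to 48 mm, slot 27 mm wide for the hub; spring-end plate at x = -52 to -47 mm, slot 17 mm wide for the journal. Room for fingers on both sides down to the deck
- spring_face (a point): the face of the spring plate that the journal's tip presses, at the height of the seated axis; moves with the plate. It is an upright steel plate 30 mm wide (y) whose top is 36 mm above the seated axis
- spring_plate (a joint): travel of the spring plate towards -x of the coder, m: 0 = out (face at x = -57 mm from seat), 0.016 = stop; 1000 N/m. A seated roller holds it at 0.007. To lower a roller in, push it 2 to 4 mm further (its origin 2 to 4 mm to -x of seat) so that its body clears the drive plate; let go, the spring pushes it home against that plate
- start (a joint): travel of the start button, m: 0 = up, 0.006 = fully down (about 5 N); springs back
- start_top (a point): centre of the top of the start button, a round grey push button 28 mm across on the control panel; it is pressed downwards
- fresh: the fresh ink roller lying on the bench: dark roller 36 mm in diameter and 80 mm long with aluminium ends. Origin on its axis at mid-body. +x: drive hub, 24 mm thick, from x = 40 to 54 mm; -x: thin journal, 14 mm thick, from x = -40 to -64 mm. About 0.14 kg
- fresh_hub (a point): centre of the end face of the fresh roller's drive hub
- spent: the spent ink roller, seated in the holder at the start: like the fresh one but worn to 30 mm in diameter. Same origin and axes
- tray: fixed grey bottle tray, 194 mm (x) by 608 mm (y). Origin: centre of its underside. Five shallow V beds along x, 121 mm apart in y, with dividers 36 mm high between them and end walls 26 mm high. A bottle lies along the bottom of its bed, cap to either end, its axis 25 mm above the bench; the bed rises at 10 deg from 5 mm on both sides, so a knocked bottle rolls back
- waste: fixed open waste box, outside 150 mm (x) by 190 mm (y) by 75 mm high, wall 5 mm. Origin: centre of its underside, on the bench
- bottle1: a cylindrical white sample bottle lying in the bottle tray (may be absent), 130 mm long, about 0.09 kg. Origin on its axis near mid-body; +x towards the narrow grey cap (24 mm thick, x = 51 to 80 mm); body 40 mm thick, x = -50 to 45 mm. It rolls freely; grip it near its origin and let it go square to the chute
- bottle2: a cylindrical white sample bottle lying in the bottle tray (may be absent), 130 mm long, about 0.09 kg. Origin on its axis near mid-body; +x towards the narrow grey cap (24 mm thick, x = 51 to 80 mm); body 40 mm thick, x = -50 to 45 mm. It rolls freely; grip it near its origin and let it go square to the chute
- bottle3: a cylindrical white sample bottle lying in the bottle tray (may be absent), 130 mm long, about 0.09 kg. Origin on its axis near mid-body; +x towards the narrow grey cap (24 mm thick, x = 51 to 80 mm); body 40 mm thick, x = -50 to 45 mm. It rolls freely; grip it near its origin and let it go square to the chute
- bottle4: a cylindrical white sample bottle lying in the bottle tray (may be absent), 130 mm long, about 0.09 kg. Origin on its axis near mid-body; +x towards the narrow grey cap (24 mm thick, x = 51 to 80 mm); body 40 mm thick, x = -50 to 45 mm. It rolls freely; grip it near its origin and let it go square to the chute
- bottle5: a cylindrical white sample bottle lying in the bottle tray (may be absent), 130 mm long, about 0.09 kg. Origin on its axis near mid-body; +x towards the narrow grey cap (24 mm thick, x = 51 to 80 mm); body 40 mm thick, x = -50 to 45 mm. It rolls freely; grip it near its origin and let it go square to the chute
- jar_a: bystander: amber glass jar with black cap, 56 mm wide, 100 mm high, standing; origin at the centre of its underside. Leave alone
- jar_b: bystander: black jar, 48 mm wide, 85 mm high, standing; origin at the centre of its underside. Leave alone
- flask: bystander: glass conical flask, 72 mm wide, 113 mm high, standing; origin at the centre of its underside. Leave alone
Mind the look-alikes: they are no part of the job. What is shaped like the bottle1 but green is not meant.

How it is judged:
On the way, in this order (a step that is already met when the one before it is completed fails the run):
1. the spent roller is in the waste box, the fresh one is held in the holder and every bottle has run down below the gate (distance between fresh and seat below 0.005 m and angle between the x axis of fresh and the x axis of coder, either way round below 0.06 rad and x of fresh_hub in the frame of seat above 0.04 m and value of joint spring_plate between 0.004 and 0.0095 m and linear speed of each of fresh, spent, bottle1, bottle2, bottle3, bottle4, bottle5 below 0.03 m/s and x of spent in the frame of waste between -0.075 and 0.075 m and y of spent in the frame of waste between -0.095 and 0.095 m and z of spent in the frame of waste below 0.06 m and y of bottle1 in the frame of chute between 0 and 0.205 m and z of bottle1 in the frame of chute between 0.005 and 0.03 m and x of bottle1 in the frame of chute between -0.03 and -0.005 m and angle between the x axis of each of bottle1, bottle2, bottle3, bottle4, bottle5 and the x axis of chute, either way round below 0.3 rad and y of bottle2 in the frame of chute between 0 and 0.205 m and z of bottle2 in the frame of chute between 0.005 and 0.03 m and x of bottle2 in the frame of chute between -0.03 and -0.005 m and y of bottle3 in the frame of chute between 0 and 0.205 m and z of bottle3 in the frame of chute between 0.005 and 0.03 m and x of bottle3 in the frame of chute between -0.03 and -0.005 m and y of bottle4 in the frame of chute between 0 and 0.205 m and z of bottle4 in the frame of chute between 0.005 and 0.03 m and x of bottle4 in the frame of chute between -0.03 and -0.005 m and y of bottle5 in the frame of chute between 0 and 0.205 m and z of bottle5 in the frame of chute between 0.005 and 0.03 m and x of bottle5 in the frame of chute between -0.03 and -0.005 m), for 0.2 s.
2. the start button is pressed (value of joint start above 0.004 m), for 0.04 s.
At the end, for the whole second after the job is handed in: Each bottle present lies at rest on the chute floor below the gate (y under 205 mm), cap to +x; the fresh roller is within 5 mm of seat, level, hub to +x, spring plate at 4 to 9.5 mm; the spent roller lies in the waste box; the start button was pressed over 4 mm after all that (all of step 1); the robot touches nothing.
It fails at once if a jar or the flask is pushed or knocked over (distance of any of jar_a, jar_b, flask from where it was at the start of the episode above 0.03 m or angle between any of jar_a, jar_b, flask's own z axis and vertical above 0.5 rad).
Of bottle1, bottle2, bottle3, bottle4, bottle5 only 3 to 5 are there at a start; the rules pass over those that are not, and their reading is None.
At some moment in a run one of bottle1, bottle2, bottle3, bottle4, bottle5 may be knocked a few centimetres aside while the robot is not near it.
It also fails if it takes over 210 s, if anything falls off the work surface, if the arm or the gripper's body presses on something with over 40 N, if the wrist force passes 120 N, or if a joint passes its speed limit or range.

### The arm

A 6-joint arm with a two-finger parallel gripper is mounted at the origin on the work surface. World frame = base frame: x ahead of the robot, y to its left, z up, the work surface at z = 0. Lengths are in m, angles in rad, forces in N, time in s.
With the tool pointing down it reaches from about 0.35 to 0.775 m from the base axis. Payload 7.3 kg.
Tool frame: the origin (TCP) lies between the finger pads; the fingertips stand 25 mm ahead of it and the grasp point (between the pads) lies 6 mm ahead of it; y points along the fingers, z is the direction in which the jaws open and shut, and the axes are right-handed (so a half turn about y gives the same grasp; the last joint's range is limited). The gripper opens to 92 mm and grips with 3 to 60 N. Pads are 19 mm wide; open, the fingers measure 130 mm over their backs; the gripper's body (75 mm by 190 mm) begins 47 mm behind the grasp point.
Start: joints at [1.145, 0.342, 1.524, -0, 1.275, -0.146], TCP at [0.145, 0.505, 0.252] pointing down, gripper open.
Joint ranges: [-2.53, 2.53], [-0.77, 2.02], [0.04, 2.7], [-1, 4.14], [0.28, 2.66], [-3.11, 3.11]. Speed limits (rad/s): [2.57, 2.57, 3.14, 3.14, 3.14, 3.14].

### API

Orientations are given as [roll, pitch, yaw] about the fixed x, y, z axes, in that order (R = Rz(yaw) Ry(pitch) Rx(roll)).
In Python, from cell import sensors, read_camera, hand_in gives the robot as it stands. The module is installed in compiled form; this text tells all that it offers.
- The arm moves only by the tool send_rows, never from a script. Its argument "motion" is a list that holds one entry, the list of rows, each a list of 4 numbers: the shift along the tool's x, y, z in m, then the turn about the tool's y in degrees. In form: [[[tx, ty, tz, twist], ...]]. A call has 1 to 8 rows; each row is the pose to reach, as a shift and turn from the pose measured when the call began, along the tool's axes at that moment; what a row does not reach only later rows make up. A row lasts 1/10 s, in which the tool goes at most 50 mm and 8.59 degrees, less where a joint would pass 70% of its speed; a pose out of reach is approached as far as the arm can. A call with a gripper value outside its range is refused whole. "gripper" is the opening, from 0 (shut) to 1 (fully open), set as the call begins (left out, the last holds). The fingers move at their own pace and stop on an object; "grip_force" is the grip in N (left out, the last holds). Time passes only in rows, so rows that repeat a pose let the fingers close. It gives the time, the measured TCP pose, the force and the opening at its end, in the units of the state.
- sensors.observe(): the state, without advancing time (a new reading comes with each control period).
- read_camera(name): name is "scene" or "side" or "wrist"; returns a dict with "frame" (384x512x3 uint8, red, green, blue), "fx", "fy", "cx", "cy" (pixels), "extrinsics" (4x4, takes a point from world to camera coordinates). Camera axes: x right, y up, looking along -z (the intrinsics and any distortion apply to the point x, -y, -z); pixel columns grow to the right and rows downward; lengths in m; the calibration is good to about 2 mm. The wrist camera is an equidistant fisheye: a pixel r from the principal point sees the ray r / f radians off the axis. A picture is of the moment at which its call begins. There is no depth.
- hand_in(): hands the job in, once; it reports no verdict.
The state is a dict: "time": time; "qpos": joint angles; "qvel": joint speeds; "joint_efforts": joint torques, N m; "tool_pos": TCP position; "tool_rot": TCP orientation; "contact_force": force on the tool from outside, world axes, zero at the start; "torque": the same for the moment, N m; "opening": finger opening in m.
Only numpy, scipy, OpenCV 4.12 (cv2) and the standard library are available. Lean on these libraries where they do the work, as an engineer would, in place of code of your own. Each camera call takes 0.05 s, during which the arm holds its last target.

## Working session

There is one attempt and no reset: what is moved stays moved. The work goes in short steps, Python scripts to look and compute and a tool call to move; the robot and the scene stay as the last step left them, time stands still between calls to the robot, and variables do not carry over. Pictures are saved under pics/ and viewed, and the job is handed in when it is done.

Besides the shell and the picture viewer there is one more tool, called after "Request:" as a command line: name --argument value ..., lists and objects as JSON in quotes. send_rows: Moves the arm, as the interface text tells. Its arguments: {"type":"object","properties":{"motion":{"type":"array"},"gripper":{"type":"number"},"grip_force":{"type":"number"}},"required":["motion"]}

```bash
mkdir -p pics; ls; cat > h.py <<'E'
import numpy as np, cv2
from cell import sensors, read_camera
def snap(n,fn):
    c=read_camera(n); cv2.imwrite('pics/'+fn,cv2.cvtColor(c['frame'],cv2.COLOR_RGB2BGR)); return c
E
python3 - <<'E'
from h import *
print(sensors.observe())
for n in ['scene','side','wrist']:
    c=snap(n,n+'0.png'); np.set_printoptions(precision=4,suppress=True); print(n,c['fx'],c['fy'],c['cx'],c['cy'],c.keys()); print(c['extrinsics'])
    cv2.imwrite('pics/'+n+'0b.png',cv2.resize(cv2.imread('pics/'+n+'0.png'),(800,600),interpolation=cv2.INTER_CUBIC))
E
```

```text
pics
{'time': 0.0, 'qpos': array([ 1.14496746e+00,  3.42720558e-01,  1.52499461e+00, -2.18785421e-07,
        1.27539891e+00, -1.46009215e-01]), 'qvel': array([ 1.76220434e-03, -7.87015087e-04, -6.53553878e-04, -2.56675643e-03,
        7.23514570e-04,  3.76283071e-05]), 'joint_efforts': array([-2.75258590e-04, -4.31251502e+01, -2.44213110e+01,  7.17507675e-02,
        5.61498245e-02, -1.34313368e-04]), 'tool_pos': array([0.14482892, 0.50425411, 0.25105388]), 'tool_rot': array([-1.57230159e+00,  2.21146553e-04, -2.79819759e-01]), 'contact_force': array([ 0.64115078, -0.50244194, -0.03273402]), 'torque': array([ 0.06221861, -0.00653972, -0.06578405]), 'opening': 0.09136088891814961}
scene 383.4251868277657 383.4251868277657 260.34482460527215 187.06778175627718 dict_keys(['frame', 'fx', 'fy', 'cx', 'cy', 'extrinsics'])
[[-0.2606  0.9654  0.0022  0.147 ]
 [-0.6688 -0.1822  0.7208  0.2607]
 [ 0.6963  0.1864  0.6932 -1.5833]
 [ 0.      0.      0.      1.    ]]
side 434.7942178303861 434.7942178303861 259.4964414608325 195.3275000285281 dict_keys(['frame', 'fx', 'fy', 'cx', 'cy', 'extrinsics'])
[[ 0.9956 -0.0932 -0.0072 -0.4542]
 [ 0.0538  0.5083  0.8595 -0.0806]
 [-0.0764 -0.8561  0.5111 -1.6569]
 [ 0.      0.      0.      1.    ]]
wrist 297.3186396354542 297.3186396354542 253.3886086702697 198.09977920378827 dict_keys(['frame', 'fx', 'fy', 'cx', 'cy', 'extrinsics'])
[[ 0.2768  0.9609 -0.001  -0.5232]
 [-0.9272  0.2668 -0.2628  0.0327]
 [-0.2523  0.0737  0.9648 -0.3902]
 [ 0.      0.      0.      1.    ]]
```

View pics/scene0b.png

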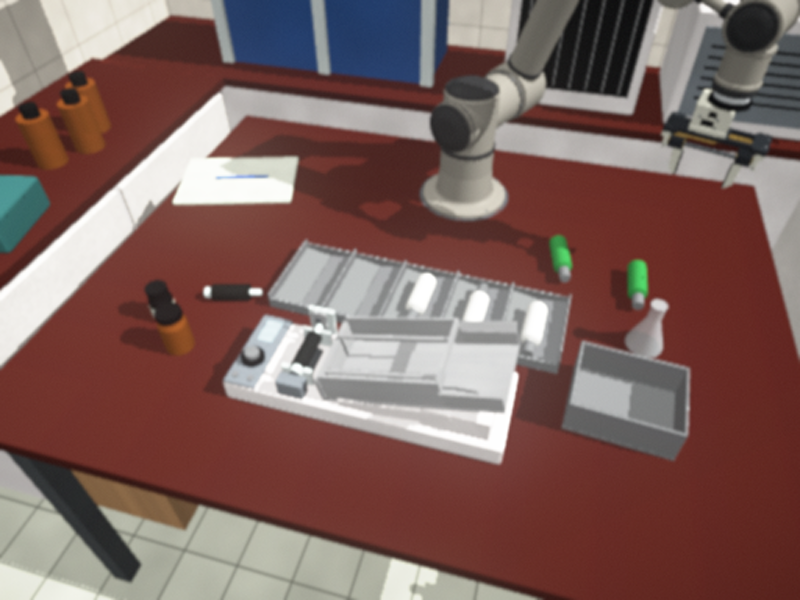

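View pics/side0b.png

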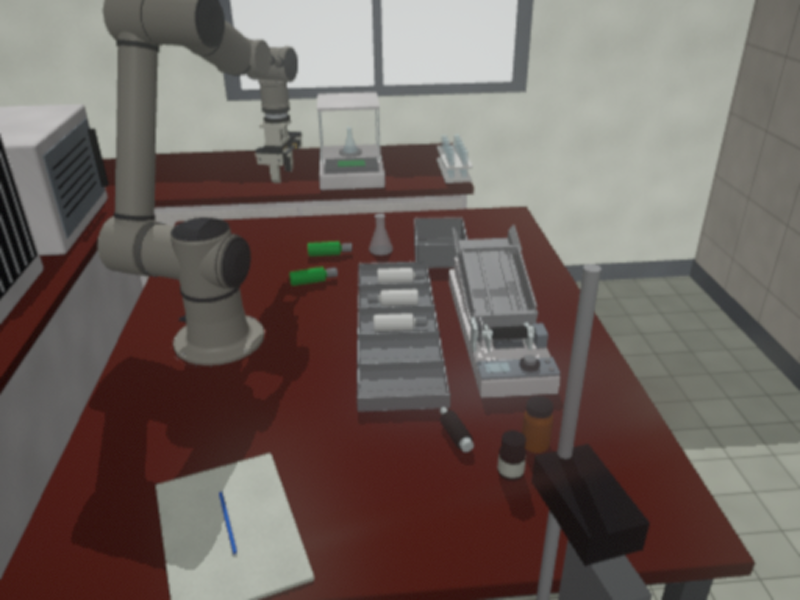

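View pics/wrist0b.png

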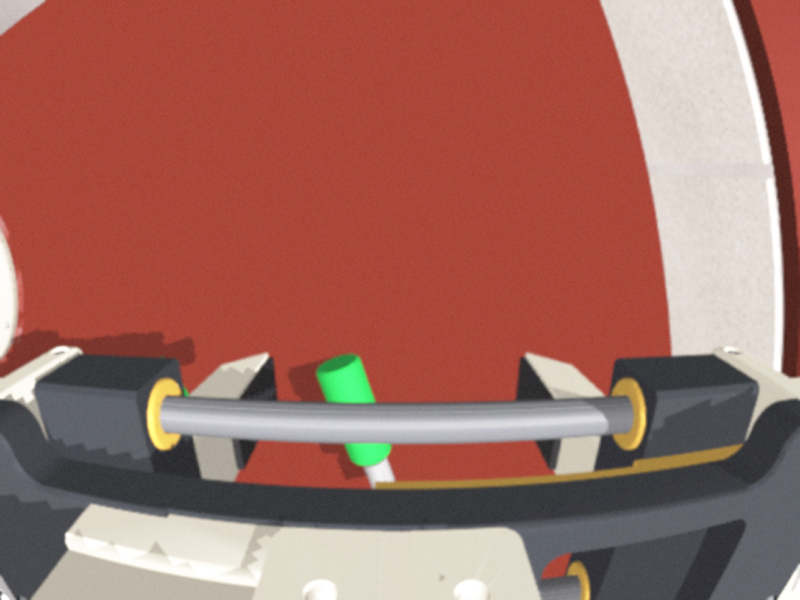

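```bash
cat >> h.py <<'E'
def crop(fn,out,x0,y0,x1,y1):
    im=cv2.imread('pics/'+fn)[y0:y1,x0:x1]; s=min(800/(x1-x0),600/(y1-y0))
    im=cv2.resize(im,None,fx=s,fy=s,interpolation=cv2.INTER_CUBIC)
    for k in range(x0,x1):
        if k%10==0: cv2.line(im,(int((k-x0)*s),0),(int((k-x0)*s),8 if k%50 else 18),(0,255,255),1)
        if k%50==0: cv2.putText(im,str(k),(int((k-x0)*s)+2,20),0,.45,(0,255,255),1)
    for k in range(y0,y1):
        if k%10==0: cv2.line(im,(0,int((k-y0)*s)),(8 if k%50 else 18,int((k-y0)*s)),(0,255,255),1)
        if k%50==0: cv2.putText(im,str(k),(20,int((k-y0)*s)+4),0,.45,(0,255,255),1)
    cv2.imwrite('pics/'+out,im)
E
python3 - <<'E'
from h import *
crop('scene0.png','c1.png',120,150,380,300)
crop('side0.png','c2.png',220,130,370,280)
crop('scene0.png','c3.png',340,140,450,300)
crop('scene0.png','c4.png',80,160,240,280)
E
```

```text
(no output)
```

View pics/c1.png

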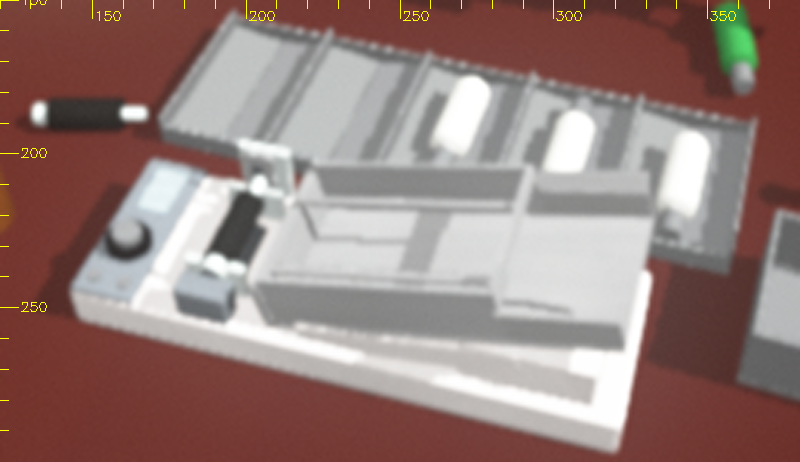

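View pics/c2.png

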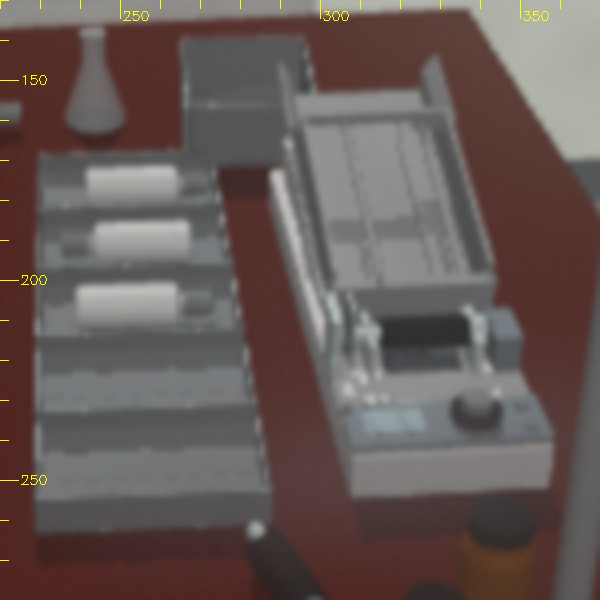

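View pics/c3.png

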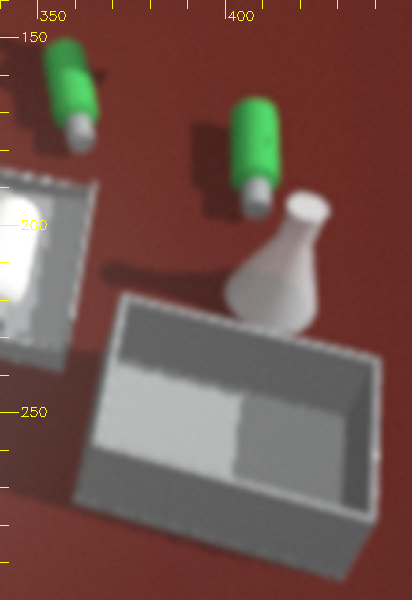

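View pics/c4.png

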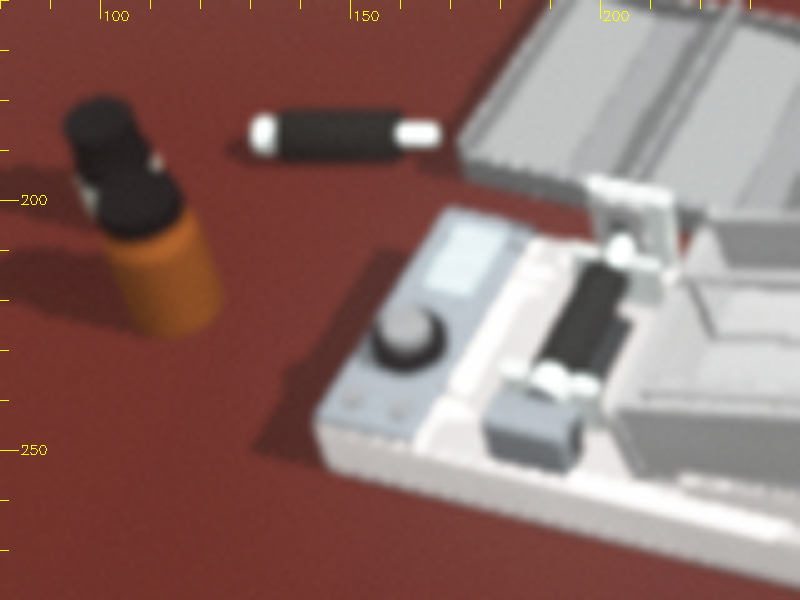

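```bash
cat >> h.py <<'E'
from scipy.optimize import least_squares
import pickle
CAM={}
def cam(n,c=None):
    if c is None:
        if n not in CAM: CAM[n]=pickle.load(open(n+'.pkl','rb'))
        return CAM[n]
    return c
def proj(c,P):
    P=np.atleast_2d(P); q=P@c['extrinsics'][:3,:3].T+c['extrinsics'][:3,3]
    x,y,z=q[:,0],-q[:,1],-q[:,2]
    if c.get('fish'):
        r=np.hypot(x,y); th=np.arctan2(r,z); k=th/np.maximum(r,1e-9)
        return np.c_[c['cx']+c['fx']*x*k,c['cy']+c['fy']*y*k]
    return np.c_[c['cx']+c['fx']*x/z,c['cy']+c['fy']*y/z]
def ray(c,u,v):
    a=(u-c['cx'])/c['fx'];b=(v-c['cy'])/c['fy']
    if c.get('fish'):
        r=np.hypot(a,b); s=np.sin(r)/max(r,1e-9); d=np.array([a*s,-b*s,-np.cos(r)])
    else: d=np.array([a,-b,-1.])
    R=c['extrinsics'][:3,:3]; return -R.T@c['extrinsics'][:3,3], R.T@d
def onz(c,u,v,z):
    o,d=ray(c,u,v); return o+d*(z-o[2])/d[2]
def T2(p,P): # p=x,y,yaw ; local->world
    P=np.atleast_2d(P); c,s=np.cos(p[2]),np.sin(p[2])
    return np.c_[p[0]+c*P[:,0]-s*P[:,1],p[1]+s*P[:,0]+c*P[:,1],P[:,2]]
def fit(obs,p0): # obs list (camname, localpt, uv)
    def f(p): return np.concatenate([(proj(cam(n),T2(p,P))[0]-uv) for n,P,uv in obs])
    r=least_squares(f,p0,loss='soft_l1'); return r.x,f(r.x).reshape(-1,2)
E
python3 - <<'E'
from h import *
for n in ['scene','side']:
    c=read_camera(n); pickle.dump(c,open(n+'.pkl','wb'))
np.set_printoptions(precision=4,suppress=True)
S,D='scene','side'
# coder
ob=[(S,(.085,.210,0),(319,296)),(S,(.085,.210,.045),(321.5,288)),(S,(-.085,.210,.045),(331,238)),(S,(.085,-.3,0),(145,254)),
(D,(.085,-.3,0),(357.5,252)),(D,(-.085,-.3,0),(307.5,254)),(D,(-.085,.21,.045),(288.7,173))]
p,r=fit(ob,[.7,.1,0]); print('coder',p);print(r.T)
m=1
ob=[(S,(-.097,-.304,.036),(196,154)),(S,(.097,-.304,0),(172,194)),(S,(.097,.304,0),(356,238.5)),(S,(-.097,.304,.036),(365,189)),
(D,(-.097,-.304,0),(229,263)),(D,(.097,-.304,0),(287.5,260)),(D,(-.097,.304,.036),(230,168))]
p2,r=fit(ob,[.5,.1,0]); print('tray',p2);print(r.T)
ob=[(S,(-.075,-.095,.075),(372.5,218.5)),(S,(-.075,.095,.075),(441.5,235.5)),(S,(.075,.095,.075),(440,278)),(S,(.075,-.095,0),(360,273.5)),(S,(.075,.095,0),(431,294.5)),
(D,(-.075,-.095,.0),(266,170)),(D,(-.075,-.095,.075),(266,155)),(D,(-.075,.095,.075),(265,140)),(D,(.075,.095,.075),(296,140))]
p3,r=fit(ob,[.7,.5,0]); print('waste',p3);print(r.T)
pickle.dump(dict(coder=p,tray=p2,waste=p3),open('poses.pkl','wb'))
for u,v in [(132.5,187),(137,188),(158,187),(167,187)]: print('fresh pt',onz(cam(S),u,v,.018))
for nm,u,v,z in [('capS',350,160,.02),('flaskbase',411,226,0),('jarA base',115,227,0),('jarB',100,205,0)]: print(nm,onz(cam(S),u,v,z))
E
```

```text
coder [ 0.6779  0.0063 -0.0118]
[[ 0.3532 -0.2283 -0.1206 -0.5291 -0.1286 -0.1263 -1.7038]
 [ 1.3007  0.11   -0.3634 -0.054  -0.3341  0.5359 -1.1182]]
tray [ 0.436  -0.0085 -0.0436]
[[-0.5671  0.3435 -0.3131  0.3829 -0.4993  0.2561 -0.2673]
 [-1.3765  1.8316  1.1825 -0.8323 -0.3402  0.4348 -0.1686]]
waste [ 0.5976  0.4117 -0.0826]
[[-0.1123  0.0105  0.3926 -0.7875  0.1225 -0.2444 -0.2417 -0.151  -0.0804]
 [-0.8982 -0.403   1.014   0.2964  0.2029  0.7704  0.7964 -1.2496 -1.5895]]
fresh pt [ 0.532  -0.4524  0.018 ]
fresh pt [ 0.5324 -0.4356  0.018 ]
fresh pt [ 0.5096 -0.3701  0.018 ]
fresh pt [ 0.5017 -0.341   0.018 ]
capS [0.2004 0.2373 0.02  ]
flaskbase [0.447  0.4518 0.    ]
jarA base [ 0.691 -0.43   0.   ]
jarB [ 0.6204 -0.526  -0.    ]
```

```bash
cat >> h.py <<'E'
from scipy.spatial.transform import Rotation as Ro
def go(x,y,z,yaw=None):
    s=sensors.observe(); p=s['tool_pos'];R=Ro.from_euler('xyz',s['tool_rot']).as_matrix()
    d=R.T@(np.array([x,y,z])-p); tx=R[:,0]; cy=np.arctan2(tx[1],tx[0])
    tw=0 if yaw is None else -np.degrees((yaw-cy+np.pi)%(2*np.pi)-np.pi)
    print('t%.2f pos'%s['time'],np.round(p,4),'yaw %.4f'%cy,'F',np.round(s['contact_force'],1),'op %.4f'%s['opening'])
    print('ROW [%.4f,%.4f,%.4f,%.2f]'%(*d,tw),'rows>=%.1f'%max(np.linalg.norm(d)/.05,abs(tw)/8.59))
def wrist(fn):
    c=snap('wrist',fn); c['fish']=1; s=sensors.observe(); c['st']=s; pickle.dump(c,open('pics/'+fn+'.pkl','wb')); return c
E
python3 - <<'E'
from h import *
P=pickle.load(open('poses.pkl','rb'))
S=cam('scene');D=cam('side')
w=onz(S,197.6,223.6,.085);print('spent scene',w); q=P['coder']; 
def loc(q,w):
    c,s=np.cos(q[2]),np.sin(q[2]);d=w[:2]-q[:2];return c*d[0]+s*d[1],-s*d[0]+c*d[1]
print(loc(q,w)); w=onz(D,327,212,.085);print('side',w,loc(q,w))
for z in (.06,.08): print('btn',onz(S,161,225,z),onz(D,339.5,230,z))
go(.64,-.06,.33,0)
E
```

```text
spent scene [ 0.67709338 -0.15304405  0.085     ]
(np.float64(0.0010840788570945963), np.float64(-0.15938363621288532))
side [ 0.67756964 -0.17142155  0.085     ] (np.float64(0.0017773327987832546), np.float64(-0.1777542350434072))
btn [ 0.69051041 -0.2639836   0.06      ] [ 0.70475733 -0.2477672   0.06      ]
btn [ 0.70521821 -0.2530428   0.08      ] [ 0.695968   -0.27525306  0.08      ]
t0.25 pos [0.1449 0.5045 0.2514] yaw -0.2798 F [-0.1 -0.8  0.1] op 0.0920
ROW [0.6317,-0.0784,-0.4058,-16.03] rows>=15.1
```

Request:
send_rows --motion '[[[0.08,-0.078,-0.05,-2],[0.16,-0.078,-0.1,-4],[0.24,-0.078,-0.155,-6],[0.32,-0.078,-0.205,-8],[0.4,-0.078,-0.255,-10],[0.48,-0.078,-0.31,-12],[0.632,-0.078,-0.406,-16],[0.632,-0.078,-0.406,-16]]]'

```text
time: 1.05
tool_pos: [0.4002, 0.2133, 0.3194]
tool_rot: [-1.571, -0.0, 0.001]
contact_force: [0.8, 1.8, -0.5]
opening: 0.0921
```

```bash
python3 - <<'E'
from h import *
go(.64,-.06,.33,0)
E
```

```text
t1.05 pos [0.4002 0.2133 0.3194] yaw 0.0014 F [ 0.8  1.8 -0.5] op 0.0921
ROW [0.2394,-0.0105,-0.2736,0.08] rows>=7.3
```

```bash
python3 - <<'E'
from h import *
c=wrist('w1.png'); crop('w1.png','w1b.png',0,0,512,384)
E
```

```text
(no output)
```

View pics/w1b.png

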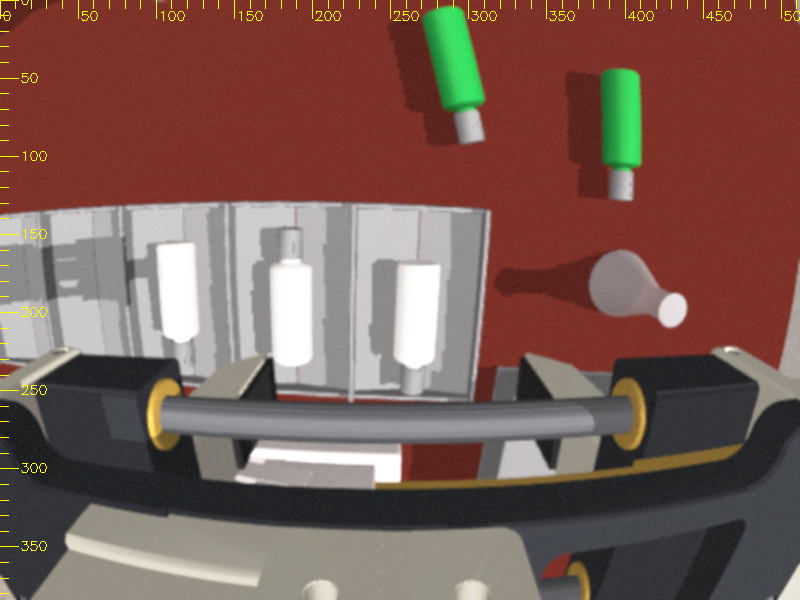

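Request:
send_rows --motion '[[[0.239,-0.01,-0.273,0],[0.239,-0.01,-0.273,0],[0.239,-0.01,-0.273,0],[0.239,-0.01,-0.273,0],[0.239,-0.01,-0.273,0],[0.239,-0.01,-0.273,0],[0.239,-0.01,-0.273,0],[0.239,-0.01,-0.273,0]]]'

```text
time: 1.9
tool_pos: [0.6442, -0.0696, 0.3299]
tool_rot: [-1.576, -0.002, -0.008]
contact_force: [-0.9, -0.2, -0.2]
opening: 0.0918
```

```bash
python3 - <<'E'
from h import *
c=wrist('w2.png'); crop('w2.png','w2b.png',0,0,512,384)
go(.64,-.06,.33,0)
E
```

```text
t1.95 pos [ 0.6449 -0.071   0.3293] yaw -0.0096 F [-3.6 -1.7 -2.4] op 0.0919
ROW [-0.0050,-0.0008,0.0109,-0.55] rows>=0.2
```

View pics/w2b.png

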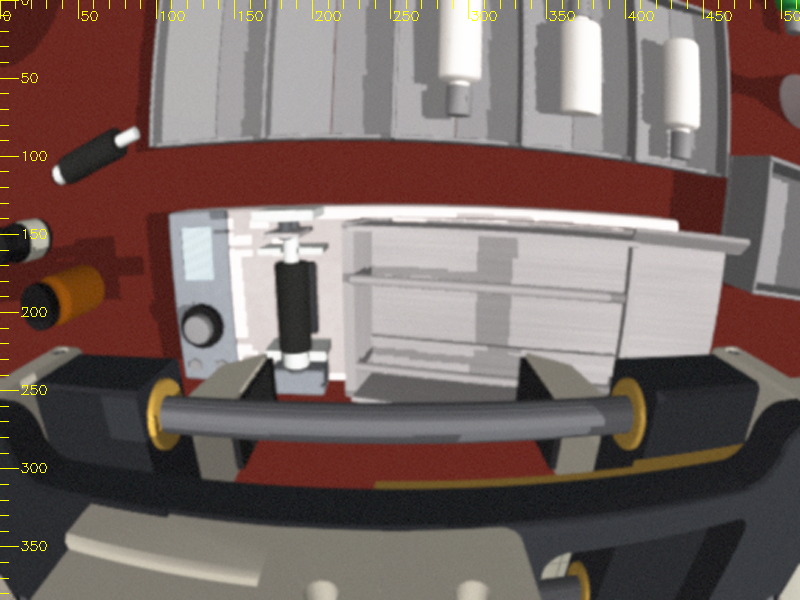

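```bash
python3 - <<'E'
from h import *
crop('w2.png','w2c.png',95,120,245,255)
crop('w2.png','w2d.png',210,120,490,260)
c=pickle.load(open('pics/w2.png.pkl','rb'));print(c['st']['tool_pos'],c['st']['qvel'])
E
```

```text
[ 0.64491732 -0.07096923  0.32932145] [ 0.04084996 -0.04956095  0.0979721   0.00949768 -0.03062588  0.04737871]
```

View pics/w2c.png

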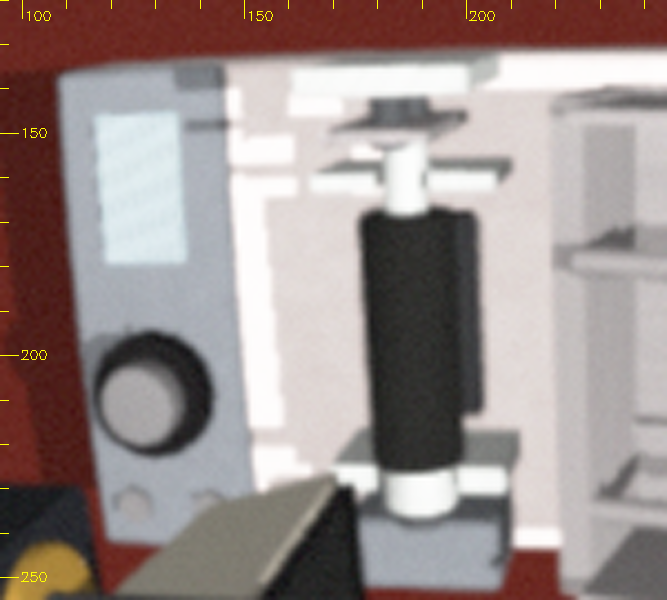

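View pics/w2d.png

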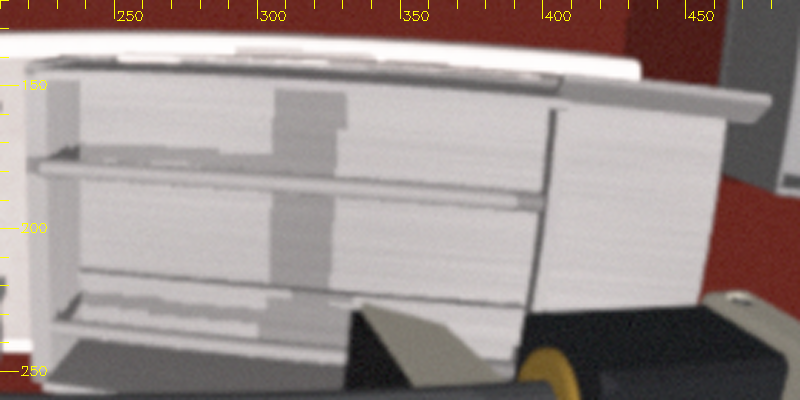

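Request:
send_rows --motion '[[[0.0,0.05,-0.08,-0.5],[0.0,0.05,-0.08,-0.5],[0.0,0.05,-0.08,-0.5],[0.0,0.05,-0.08,-0.5]]]'

```text
time: 2.35
tool_pos: [0.6439, -0.1515, 0.2787]
tool_rot: [-1.575, -0.0, -0.003]
contact_force: [0.5, 0.3, 0.5]
opening: 0.0916
```

```bash
python3 - <<'E'
from h import *
c=pickle.load(open('pics/w2.png.pkl','rb'))
print(onz(c,189.5,167.7,.09),onz(c,189.5,225.3,.09), (onz(c,189.5,167.7,.09)+onz(c,189.5,225.3,.09))/2)
c=wrist('w3.png'); crop('w3.png','w3b.png',100,100,400,270);print(c['st']['tool_pos'],c['st']['tool_rot'],abs(c['st']['qvel']).max())
E
```

```text
[ 0.6342525  -0.15422139  0.09      ] [ 0.71333946 -0.15947387  0.09      ] [ 0.67379598 -0.15684763  0.09      ]
[ 0.64437457 -0.15056536  0.27999352] [-1.57571867e+00 -2.45517965e-03 -1.11516322e-03] 0.02280883856165189
```

View pics/w3b.png

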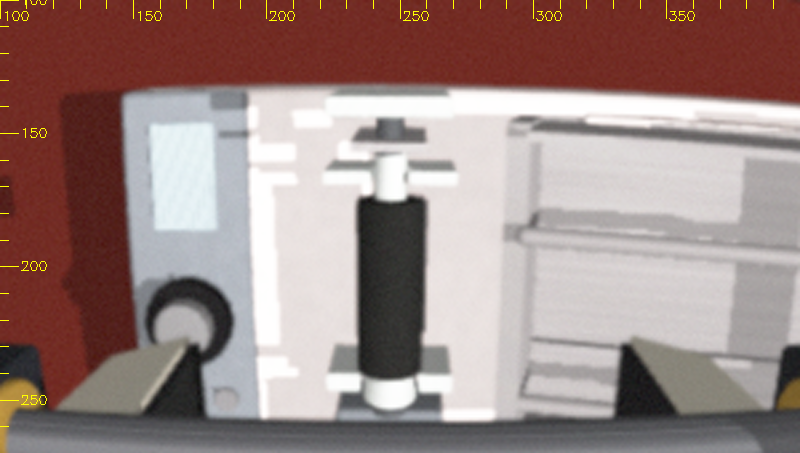

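```bash
python3 - <<'E'
from h import *
c=pickle.load(open('pics/w3.png.pkl','rb'))
for u,v,z in [(246.5,174.2,.092),(246.5,174.2,.075),(246.1,241.4,.092),(246.2,252.5,.077),(247,157.5,.08),(169.5,221,.08),(146.7,135.5,.045),(146.7,135.5,.06),(285,249,.092),(165,221,.07)]: print(u,v,z,onz(c,u,v,z))
for u,v in [(240,100)]:pass
E
```

```text
246.5 174.2 0.092 [ 0.63315608 -0.16093279  0.092     ]
246.5 174.2 0.075 [ 0.63635691 -0.16140652  0.075     ]
246.1 241.4 0.092 [ 0.71283976 -0.16219275  0.092     ]
246.2 252.5 0.077 [ 0.73455858 -0.16273161  0.077     ]
247 157.5 0.08 [ 0.61628193 -0.16055648  0.08      ]
169.5 221 0.08 [ 0.69228698 -0.25595605  0.08      ]
146.7 135.5 0.045 [ 0.58957302 -0.29027327  0.045     ]
146.7 135.5 0.06 [ 0.58889136 -0.28462343  0.06      ]
285 249 0.092 [ 0.72301233 -0.11616451  0.092     ]
165 221 0.07 [ 0.69596369 -0.2650947   0.07      ]
```

```bash
cat >> h.py <<'E'
def tri(*obs):
    A=[];b=[]
    for c,u,v in obs:
        o,d=ray(c,u,v); d=d/np.linalg.norm(d); M=np.eye(3)-np.outer(d,d); A.append(M); b.append(M@o)
    A=np.vstack(A);b=np.concatenate(b); x=np.linalg.lstsq(A,b,rcond=None)[0]; return x, np.linalg.norm(A@x-b)
E
python3 - <<'E'
from h import *
S=cam('scene');D=cam('side')
print(tri((S,203,240),(D,343.7,197.5)))
crop('scene0.png','c5.png',190,185,350,275)
crop('side0.png','c6.png',280,140,350,220)
E
```

```text
(array([ 0.74730836, -0.11049991,  0.10592854]), np.float64(0.0061662565773736005))
```

View pics/c5.png

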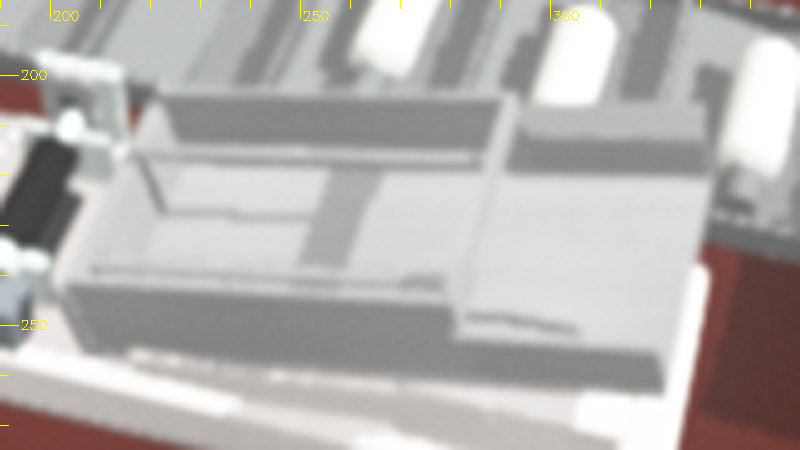

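View pics/c6.png

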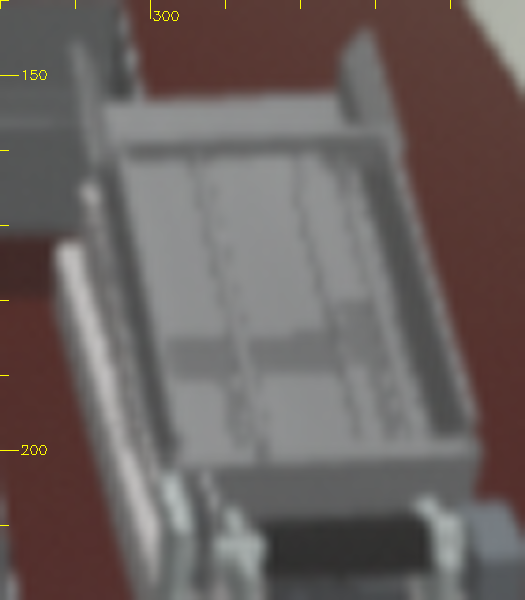

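```bash
python3 - <<'E'
from h import *
S=cam('scene');w2=pickle.load(open('pics/w2.png.pkl','rb'));D=cam('side');w3=pickle.load(open('pics/w3.png.pkl','rb'))
def onx(c,u,v,x):
    o,d=ray(c,u,v); return o+d*(x-o[0])/d[0]
print(onx(S,332.4,220.6,.604),onx(w2,463.8,161.3,.604),tri((S,332.4,220.6),(w2,463.8,161.3)))
print(onx(S,322.4,263,.745))
# foot: stop/floor corner interior -x: w2 d (78,90)-> ; scene (165,212)
print(tri((S,223,227.4),(w2,238,149)), tri((w2,238,149),(w3,301,149)))
print(onx(S,223,227.4,.607),onx(w2,238,149,.607))
# gate top plate -x end
print(tri((S,291,204),(w2,403.5,155.5)),tri((S,291,204),(D,294.5,153.5)))
E
```

```text
[0.604      0.21197403 0.12675739] [0.604      0.13849921 0.21802351] (array([0.61363116, 0.21063299, 0.13539177]), np.float64(0.002526589899274846))
[0.745      0.20619647 0.12330056]
(array([ 0.61974476, -0.09816739,  0.01974809]), np.float64(0.004844889361776927)) (array([ 0.61329388, -0.09364907,  0.04194566]), np.float64(0.00434643301557363))
[ 0.607      -0.10741491  0.00238636] [ 0.607      -0.08844432  0.1328263 ]
(array([0.60760484, 0.09570024, 0.1626382 ]), np.float64(0.001377007832394385)) (array([0.61085912, 0.10152468, 0.17863437]), np.float64(0.012485686858375842))
```

```bash
python3 - <<'E'
from h import *
go(.675,-.1615,.09,-.012)
E
```

```text
t2.40 pos [ 0.6444 -0.1506  0.28  ] yaw -0.0011 F [ 0.4 -0.1  0.7] op 0.0917
ROW [0.0302,0.1901,-0.0100,0.62] rows>=3.9
```

Request:
send_rows --motion '[[[0.03,0.05,-0.01,0.6],[0.03,0.1,-0.01,0.6],[0.03,0.12,-0.01,0.6],[0.03,0.12,-0.01,0.6],[0.03,0.12,-0.01,0.6]]]' --gripper 0.6

```text
time: 2.9
tool_pos: [0.6756, -0.16, 0.1621]
tool_rot: [-1.576, -0.005, -0.01]
contact_force: [-0.2, -0.4, 0.4]
opening: 0.0575
```

```bash
python3 - <<'E'
from h import *
go(.675,-.1615,.09,-.012)
c=wrist('w4.png'); crop('w4.png','w4b.png',130,100,390,295)
E
```

```text
t2.90 pos [ 0.6756 -0.16    0.1621] yaw -0.0100 F [-0.2 -0.4  0.4] op 0.0575
ROW [-0.0009,0.0721,-0.0011,0.12] rows>=1.4
```

View pics/w4b.png

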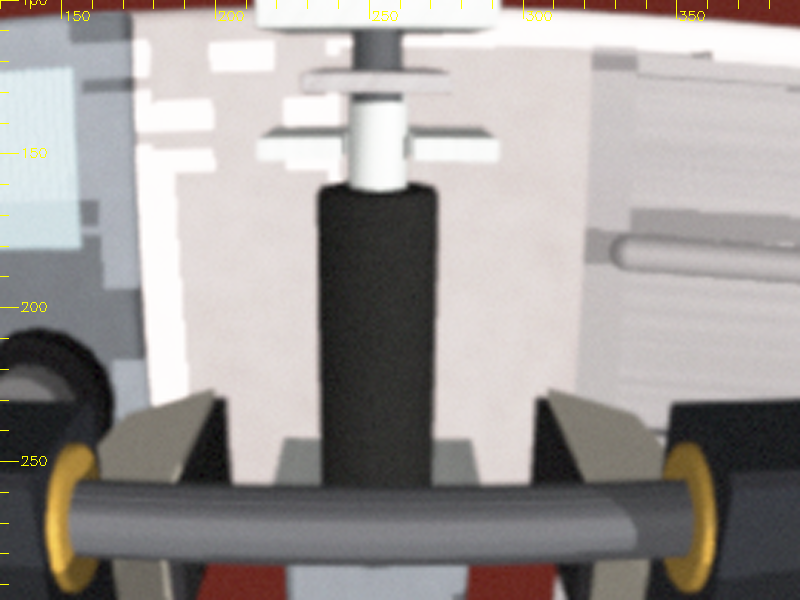

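Request:
send_rows --motion '[[[0,0.03,-0.001,0],[0,0.06,-0.001,0],[0,0.072,-0.001,0],[0,0.072,-0.001,0],[0,0.072,-0.001,0]]]'

```text
time: 3.45
tool_pos: [0.6777, -0.1622, 0.0938]
tool_rot: [-1.578, -0.01, -0.01]
contact_force: [0.3, 0.5, 0.5]
opening: 0.0552
```

Request:
send_rows --motion '[[[0,0,0,0],[0,0,0,0],[0,0,0,0],[0,0,0,0],[0,0,0,0]]]' --gripper 0.0 --grip_force 40

```text
time: 3.95
tool_pos: [0.6781, -0.1617, 0.0945]
tool_rot: [-1.578, -0.011, -0.01]
contact_force: [-0.5, 3.6, 4.4]
opening: 0.029
```

Request:
send_rows --motion '[[[-0.003,0,0,0],[-0.003,0,0,0],[-0.003,-0.02,0,0],[-0.003,-0.05,0,0],[-0.001,-0.1,0,0],[0,-0.15,0,0],[0,-0.15,0,0]]]'

```text
time: 4.65
tool_pos: [0.6789, -0.1618, 0.2532]
tool_rot: [-1.583, -0.025, -0.01]
contact_force: [-0.2, -0.2, -0.5]
opening: 0.029
```

```bash
python3 - <<'E'
from h import *
go(.598,.41,.24,-.08)
c=wrist('w5.png'); crop('w5.png','w5b.png',100,80,420,320)
E
```

```text
t4.65 pos [ 0.6789 -0.1618  0.2532] yaw -0.0101 F [-0.2 -0.2 -0.5] op 0.0290
ROW [-0.0869,0.0040,0.5711,4.01] rows>=11.6
```

View pics/w5b.png

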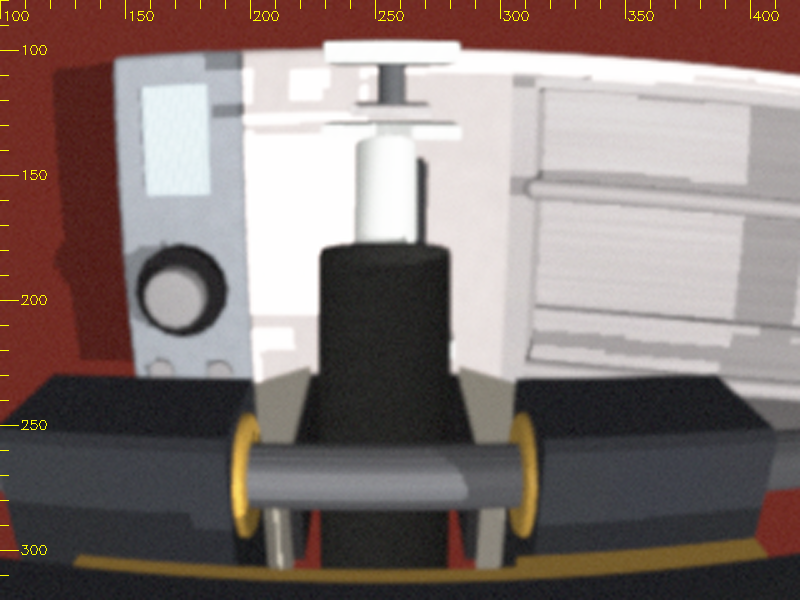

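Request:
send_rows --motion '[[[-0.007,-0.01,0.05,0],[-0.014,-0.01,0.1,0.5],[-0.021,-0.01,0.15,1],[-0.028,-0.01,0.2,1.5],[-0.035,0,0.25,2],[-0.042,0,0.3,2.5],[-0.049,0,0.35,3],[-0.056,0,0.4,3.5]]]'

```text
time: 5.5
tool_pos: [0.6252, 0.2348, 0.2414]
tool_rot: [-1.582, -0.016, -0.072]
contact_force: [1.9, -0.5, -0.3]
opening: 0.0293
```

```bash
python3 - <<'E'
from h import *
go(.598,.41,.23,-.08)
E
```

```text
t5.50 pos [0.6252 0.2348 0.2414] yaw -0.0718 F [ 1.9 -0.5 -0.3] op 0.0293
ROW [-0.0399,0.0089,0.1729,0.47] rows>=3.6
```

Request:
send_rows --motion '[[[-0.04,0.009,0.173,0.5],[-0.04,0.009,0.173,0.5],[-0.04,0.009,0.173,0.5],[-0.04,0.009,0.173,0.5],[-0.04,0.009,0.173,0.5]]]'

```text
time: 6.0
tool_pos: [0.5951, 0.414, 0.226]
tool_rot: [-1.583, -0.011, -0.075]
contact_force: [-0.4, -0.3, -1.6]
opening: 0.0291
```

```bash
python3 - <<'E'
from h import *
c=wrist('w6.png'); crop('w6.png','w6b.png',0,0,512,384)
go(.598,.41,.07,-.08)
E
```

```text
t6.05 pos [0.5962 0.4116 0.2265] yaw -0.0770 F [ 0.5 -0.6 -1.6] op 0.0289
ROW [-0.0000,0.1566,0.0007,0.17] rows>=3.1
```

View pics/w6b.png

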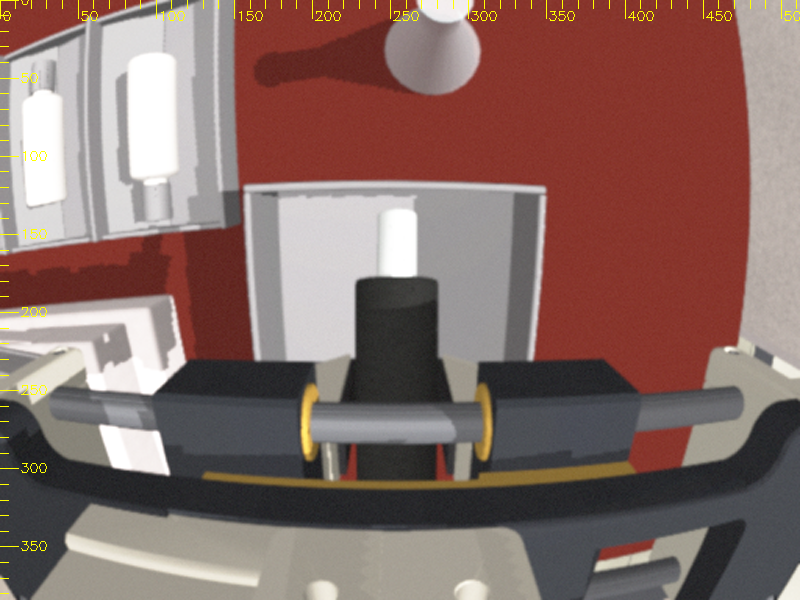

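```bash
python3 - <<'E'
from h import *
c=pickle.load(open('pics/w6.png.pkl','rb'))
for u,v in [(250,118),(250,121)]: print(onz(c,u,v,.075))
print(onz(c,254,135,.226)) 
print(onz(c,157,122,.075),onz(c,349,121,.075))
E
```

```text
[0.52477404 0.4130659  0.075     ]
[0.52762788 0.41284584 0.075     ]
[0.53152544 0.41785513 0.226     ]
[0.51906878 0.32190387 0.075     ] [0.53230218 0.50889774 0.075     ]
```

Request:
send_rows --motion '[[[0.008,0.05,0.001,0],[0.008,0.1,0.001,0],[0.008,0.14,0.001,0],[0.008,0.167,0.001,0],[0.008,0.167,0.001,0],[0.008,0.167,0.001,0]]]'

```text
time: 6.65
tool_pos: [0.6067, 0.4082, 0.0597]
tool_rot: [-1.585, -0.012, -0.078]
contact_force: [-0.8, 0.5, -0.5]
opening: 0.0293
```

Request:
send_rows --motion '[[[0,0,0,0],[0,0,0,0],[0,0,0,0],[0,-0.05,0,0],[0,-0.1,0,0],[0,-0.16,0,0],[0,-0.2,0,0],[0,-0.2,0,0]]]' --gripper 0.6

```text
time: 7.45
tool_pos: [0.6066, 0.4128, 0.271]
tool_rot: [-1.575, -0.027, -0.078]
contact_force: [-0.3, -0.1, 0.6]
opening: 0.0549
```

```bash
python3 - <<'E'
from h import *
c=wrist('w7.png'); crop('w7.png','w7b.png',0,0,512,384)
go(.5,.0,.3,0)
E
```

```text
t7.50 pos [0.6058 0.4122 0.2663] yaw -0.0780 F [-0.1  0.3 -1. ] op 0.0549
ROW [-0.0726,-0.0318,-0.4195,-4.47] rows>=8.5
```

View pics/w7b.png

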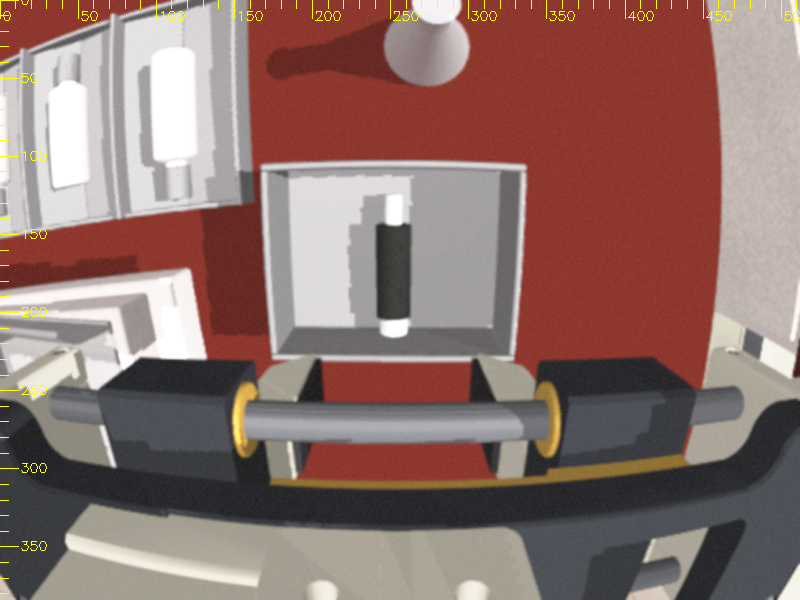

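```bash
python3 - <<'E'
from h import *
go(.65,.165,.30,-.012)
E
```

```text
t7.50 pos [0.6058 0.4122 0.2663] yaw -0.0780 F [-0.1  0.3 -1. ] op 0.0549
ROW [0.0641,-0.0303,-0.2433,-3.78] rows>=5.1
```

Request:
send_rows --motion '[[[0.064,-0.03,-0.243,-4],[0.064,-0.03,-0.243,-4],[0.064,-0.03,-0.243,-4],[0.064,-0.03,-0.243,-4],[0.064,-0.03,-0.243,-4],[0.064,-0.03,-0.243,-4],[0.064,-0.03,-0.243,-4],[0.064,-0.03,-0.243,-4]]]' --gripper 1.0

```text
time: 8.3
tool_pos: [0.6495, 0.1663, 0.2989]
tool_rot: [-1.58, -0.019, -0.007]
contact_force: [0.1, 0.4, -0.4]
opening: 0.0919
```

```bash
python3 - <<'E'
from h import *
c=wrist('w8.png'); crop('w8.png','w8b.png',0,0,512,384);print(c['st']['tool_pos'],c['st']['tool_rot'],abs(c['st']['qvel']).max())
E
```

```text
[0.64937359 0.16681261 0.29888271] [-1.58015363 -0.01920154 -0.00659161] 0.01241496610402873
```

View pics/w8b.png

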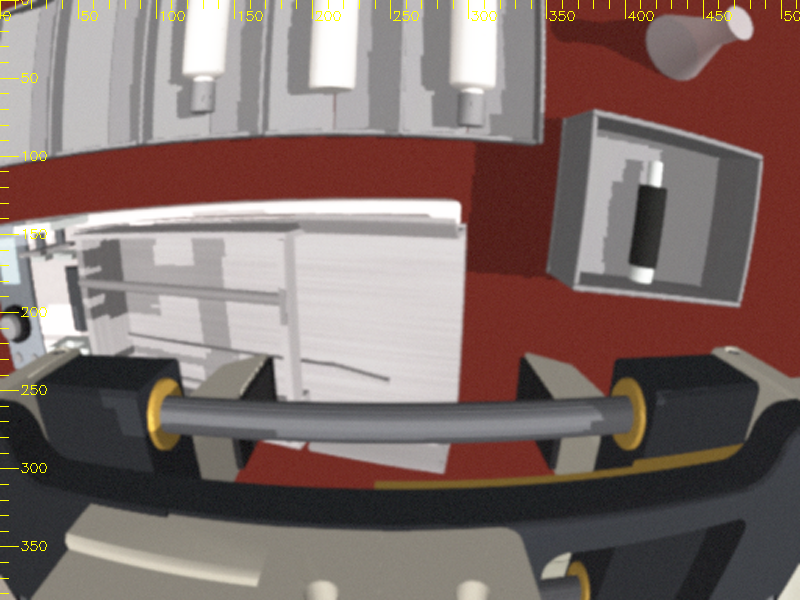

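```bash
python3 - <<'E'
from h import *
crop('w8.png','w8c.png',40,120,310,310)
crop('w8.png','w8d.png',170,190,310,310)
E
```

```text
(no output)
```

View pics/w8c.png

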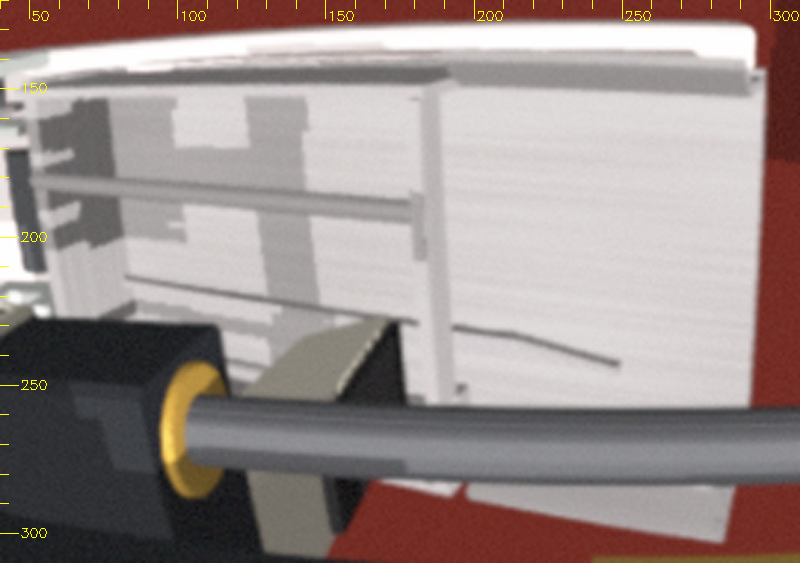

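View pics/w8d.png

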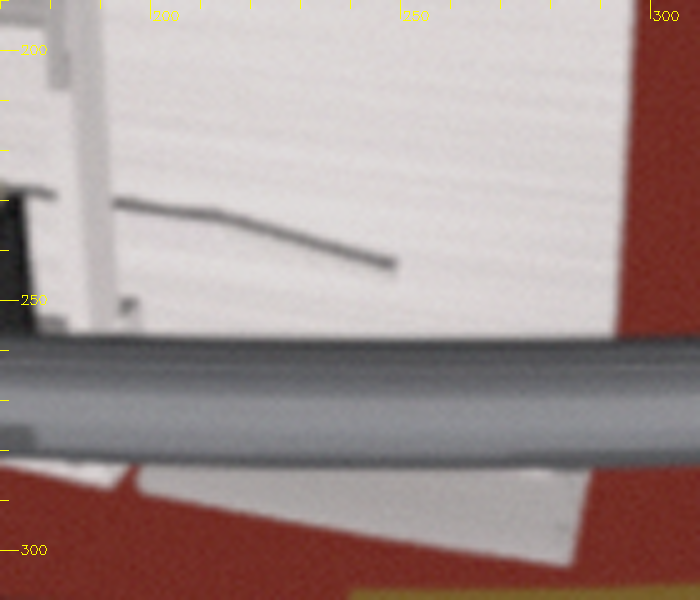

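```bash
cat >> h.py <<'E'
A15=np.radians(15)
def ch2w(p,P): # p=X,y0,z0,yaw
    P=np.atleast_2d(P); y=P[:,1]*np.cos(A15)-P[:,2]*np.sin(A15); z=P[:,1]*np.sin(A15)+P[:,2]*np.cos(A15)+p[2]
    c,s=np.cos(p[3]),np.sin(p[3]); x=P[:,0]; yy=y
    return np.c_[p[0]+c*x-s*yy,p[1]+s*x+c*yy,z]
E
python3 - <<'E'
from h import *
np.set_printoptions(precision=4,suppress=True)
S=cam('scene');D=cam('side');w8=pickle.load(open('pics/w8.png.pkl','rb'));w3=pickle.load(open('pics/w3.png.pkl','rb'))
print(tri((S,332.4,220.6),(w8,298.2,143.6)))
print(tri((S,330.8,238.5),(w8,294.7,129)), 'coder base top corner, expect z .045')
print(onz(w8,294.7,129,.045), onz(w8,294.7,129,.05))
edge=[(w8,298.2,143.6),(w8,293.8,240),(S,332.4,220.6),(S,326,247)]
curb=[(w8,83.2,213.3),(w8,130,219.8),(w8,175,226.5),(S,223.5,227.4),(S,252,228.6)]
# scene curb: c5 (165,212)->223,227.4 to (310,218)
def f(v):
    p=v[:4]; r=[]
    for (c,u,w),x in zip(edge,v[4:8]): r+=list(proj(c,ch2w(p,[x,.312,0]))[0]-(u,w))
    for (c,u,w),y in zip(curb,v[8:]): r+=list(proj(c,ch2w(p,[.0335,y,.006]))[0]-(u,w))
    r+=[(p[0]-.677)/.002,(p[3]+.010)/.005,(v[4]+.069)/.004,(v[6]+.069)/.004]
    return r
v0=[.677,-.09,.05,-.01,-.069,.02,-.069,.03,.0,.1,.2,0,.1]
r=least_squares(f,v0,loss='soft_l1');print(r.x);print(np.array(f(r.x)))
p=r.x[:4];print('mouth',ch2w(p,[0,.268,0]),'bottle',ch2w(p,[-.016,.268,.020]),'gate',ch2w(p,[0,.213,0]))
E
```

```text
(array([0.6066, 0.2108, 0.1293]), np.float64(0.0016848289274129533))
(array([0.5964, 0.2173, 0.0423]), np.float64(0.0003800324118952194)) coder base top corner, expect z .045
[0.5963 0.2167 0.045 ] [0.596 0.216 0.05 ]
[ 0.6608 -0.0967  0.08   -0.0106 -0.0606  0.0351 -0.059   0.0601  0.0308
  0.1166  0.181   0.0302  0.1147]
[ 0.1792 -0.208   0.475   0.025  -0.8896 -8.7457 -1.4687 -0.1672  0.0546
 -0.3474 -0.0726  0.547  -0.0422  0.3238 -0.0433  4.9451 -0.0434  5.0043
 -8.1061 -0.1282  2.0918  2.4955]
mouth [[0.6635 0.1621 0.1494]] bottle [[0.6475 0.1571 0.1687]] gate [[0.663  0.109  0.1352]]
```

```bash
python3 - <<'E'
from h import *
np.set_printoptions(precision=4,suppress=True)
S=cam('scene');D=cam('side');w8=pickle.load(open('pics/w8.png.pkl','rb'));w3=pickle.load(open('pics/w3.png.pkl','rb'))
edge=[(w8,298.2,143.6),(w8,293.8,240),(S,332.4,220.6)]
curb=[(w8,83.2,213.3),(w8,130,219.8),(w8,175,226.5)]
def f(v):
    p=v[:4]; r=[]
    for (c,u,w),x in zip(edge,v[4:7]): r+=list(proj(c,ch2w(p,[x,.312,0]))[0]-(u,w))
    for (c,u,w),y in zip(curb,v[7:]): r+=list(proj(c,ch2w(p,[.0335,y,.006]))[0]-(u,w))
    r+=[(p[0]-.678)/.002,(p[3]+.010)/.005,(v[4]+.069)/.004,(v[6]+.069)/.004]
    return r
v0=[.677,-.09,.05,-.01,-.069,.02,-.069,.0,.1,.2]
r=least_squares(f,v0,loss='soft_l1');print(r.x);print(np.array(f(r.x)))
p=r.x[:4];print('mouth',ch2w(p,[0,.268,0]),'bottle',ch2w(p,[-.016,.268,.020]),'gate',ch2w(p,[0,.213,0]))
pickle.dump(p,open('chute.pkl','wb'))
# check gate top edge
for h in (.05,.06,.07): print(h,proj(w8,ch2w(p,[[-.069,.213,h],[.03,.213,h]])),proj(S,ch2w(p,[[-.069,.213,h],[.069,.213,h]])))
E
```

```text
[ 0.6758 -0.0923  0.0475 -0.0082 -0.0712  0.0357 -0.0711 -0.0039  0.0925
  0.1649]
[-0.1136  0.1249  0.4456  0.0226 -0.958   0.312   0.0498 -0.3211 -0.058
  0.4261 -0.0092  0.069  -1.1071  0.3599 -0.5616 -0.5265]
mouth [[0.6779 0.1665 0.1169]] bottle [[0.6619 0.1615 0.1362]] gate [[0.6775 0.1134 0.1026]]
0.05 [[187.815  148.8047]
 [193.5404 243.3469]] [[292.303  207.7273]
 [280.4528 247.3796]]
0.06 [[182.8374 150.1355]
 [189.2836 247.2421]] [[291.5751 205.0793]
 [279.5716 244.7228]]
0.07 [[177.5458 151.5648]
 [184.8044 251.3434]] [[290.8384 202.3991]
 [278.6786 242.0306]]
```

```bash
python3 - <<'E'
from h import *
go(.43,.18,.25,-.044)
E
```

```text
t8.35 pos [0.6494 0.1668 0.2989] yaw -0.0066 F [-0.5 -0.2 -0.3] op 0.0919
ROW [-0.2204,0.0445,0.0122,2.14] rows>=4.5
```

Request:
send_rows --motion '[[[-0.05,0,0.003,2],[-0.1,0.02,0.006,2],[-0.15,0.045,0.01,2],[-0.2,0.045,0.012,2],[-0.22,0.045,0.012,2],[-0.22,0.045,0.012,2]]]' --gripper 0.7

```text
time: 8.95
tool_pos: [0.4261, 0.1813, 0.2493]
tool_rot: [-1.58, -0.017, -0.037]
contact_force: [-0.0, -0.4, -0.1]
opening: 0.0643
```

```bash
python3 - <<'E'
from h import *
c=wrist('w9.png'); crop('w9.png','w9b.png',0,0,512,384);print(c['st']['tool_pos'],c['st']['tool_rot'],abs(c['st']['qvel']).max())
E
```

```text
[0.4287546  0.18124814 0.24983533] [-1.57926766 -0.01979288 -0.03795687] 0.07322511862745722
```

View pics/w9b.png

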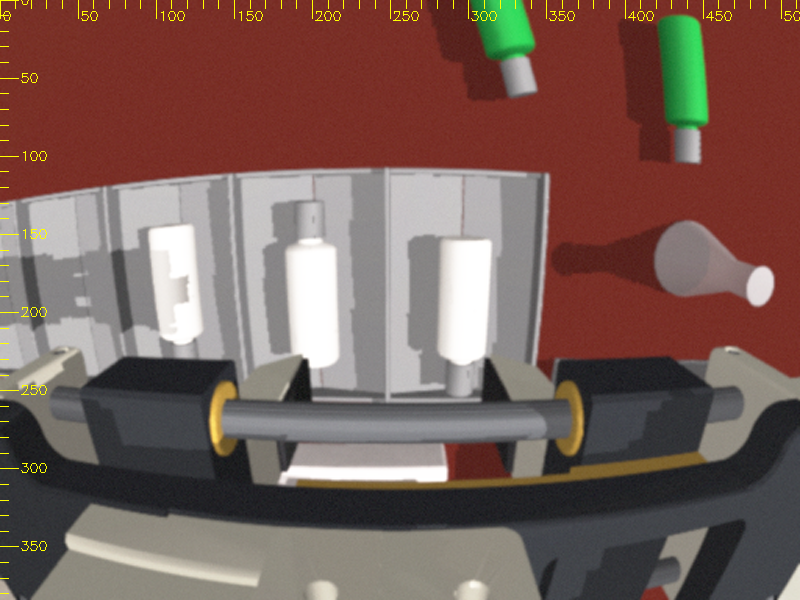

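```bash
python3 - <<'E'
from h import *
c=pickle.load(open('pics/w9.png.pkl','rb'))
def q(u,v,z): return np.round(onz(c,u/1.5625,v/1.5625,z),4)
print('C',q(465,238,.045),q(463,357,.045),q(459,397,.037), 'mid',q(464,300,.032))
print('B',q(313,245,.045),q(314,364,.04),q(311,201,.037))
print('A',q(172,225,.04),q(181,340,.045))
T=pickle.load(open('poses.pkl','rb'))['tray']
for i in range(5): print(i,T2(T,[0,-.242+.121*i,0]))
print(proj(c,T2(T,[[-.097,.304,.036],[.097,.304,.036],[-.097,.06,.036]]))*1.5625)
E
```

```text
C [0.3981 0.23   0.045 ] [0.4914 0.2285 0.045 ] [0.5306 0.2268 0.037 ] mid [0.4486 0.2307 0.032 ]
B [0.399  0.1181 0.045 ] [0.4955 0.1095 0.04  ] [0.3667 0.1172 0.037 ]
A [0.3756 0.0012 0.04  ] [ 0.4708 -0.0031  0.045 ]
0 [[ 0.42547322 -0.25026103  0.        ]]
1 [[ 0.43074731 -0.12937603  0.        ]]
2 [[ 0.43602139 -0.00849103  0.        ]]
3 [[0.44129548 0.11239398 0.        ]]
4 [[0.44656957 0.23327898 0.        ]]
[[551.83835558 176.33038844]
 [531.6922136  408.19026991]
 [231.92707104 175.17024811]]
```

```bash
python3 - <<'E'
from h import *
go(.447,.2295,.043,-.04)
E
```

```text
t9.00 pos [0.4288 0.1812 0.2498] yaw -0.0380 F [0.2 0.5 0.8] op 0.0645
ROW [0.0123,0.2067,0.0507,0.12] rows>=4.3
```

Request:
send_rows --motion '[[[0.012,0.01,0.045,0],[0.012,0.06,0.051,0],[0.012,0.11,0.051,0],[0.012,0.16,0.051,0],[0.012,0.19,0.051,0],[0.012,0.207,0.051,0],[0.012,0.207,0.051,0],[0.012,0.207,0.051,0]]]'

```text
time: 9.8
tool_pos: [0.4476, 0.2305, 0.0427]
tool_rot: [-1.579, -0.02, -0.037]
contact_force: [0.1, 0.5, 0.4]
opening: 0.0645
```

Request:
send_rows --motion '[[[0,0,0,0],[0,0,0,0],[0,0,0,0],[0,0,0,0],[0,0,0,0]]]' --gripper 0.2 --grip_force 20

```text
time: 10.3
tool_pos: [0.4482, 0.2308, 0.0435]
tool_rot: [-1.578, -0.022, -0.037]
contact_force: [-1.1, 2.2, 6.1]
opening: 0.0398
```

```bash
python3 - <<'E'
from h import *
go(.447,.2295,.2,-.012)
c=wrist('w10.png'); crop('w10.png','w10b.png',0,0,512,384)
E
```

```text
t10.30 pos [0.4482 0.2308 0.0435] yaw -0.0375 F [-1.1  2.2  6.1] op 0.0398
ROW [0.0023,-0.1565,-0.0025,-1.46] rows>=3.1
```

View pics/w10b.png

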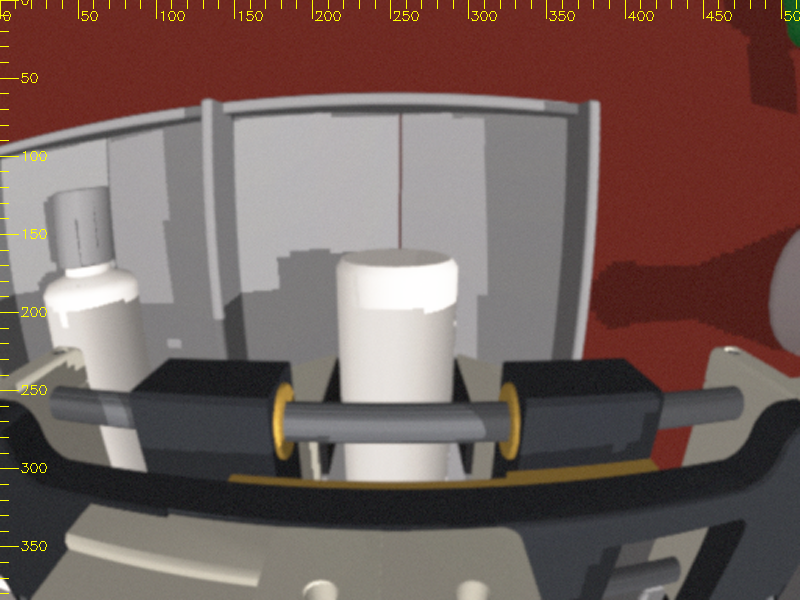

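```bash
python3 - <<'E'
from h import *
c=pickle.load(open('pics/w10.png.pkl','rb'))
for z in (.04,.045): print(onz(c,397/1.5625,251/1.5625,z),onz(c,397/1.5625,262/1.5625,z))
go(.662,.19,.26,-.010)
E
```

```text
[0.39649332 0.23183914 0.04      ] [0.39979387 0.23171452 0.04      ]
[0.39567654 0.23189283 0.045     ] [0.39885511 0.23177282 0.045     ]
t10.35 pos [0.4482 0.2308 0.0435] yaw -0.0374 F [-2.   0.5  6.4] op 0.0396
ROW [0.2199,-0.2114,-0.0344,-1.57] rows>=6.1
```

Request:
send_rows --motion '[[[0,-0.04,0,0],[0,-0.09,0,0],[0,-0.14,0,0],[0.05,-0.18,0,-0.5],[0.09,-0.21,-0.01,-1],[0.14,-0.211,-0.02,-1.5],[0.19,-0.211,-0.03,-1.5],[0.22,-0.211,-0.034,-1.5]]]'

```text
time: 11.15
tool_pos: [0.6639, 0.1892, 0.2601]
tool_rot: [-1.579, -0.023, -0.012]
contact_force: [0.6, 0.5, 0.5]
opening: 0.0396
```

```bash
python3 - <<'E'
from h import *
go(.663,.163,.20,-.010)
c=wrist('w11.png'); crop('w11.png','w11b.png',0,0,512,384);print(c['st']['tool_rot'],abs(c['st']['qvel']).max())
E
```

```text
t11.15 pos [0.6639 0.1892 0.2601] yaw -0.0118 F [0.6 0.5 0.5] op 0.0396
ROW [-0.0019,0.0603,-0.0258,-0.10] rows>=1.3
[-1.58019945 -0.02423078 -0.01478392] 0.23542227120725373
```

View pics/w11b.png

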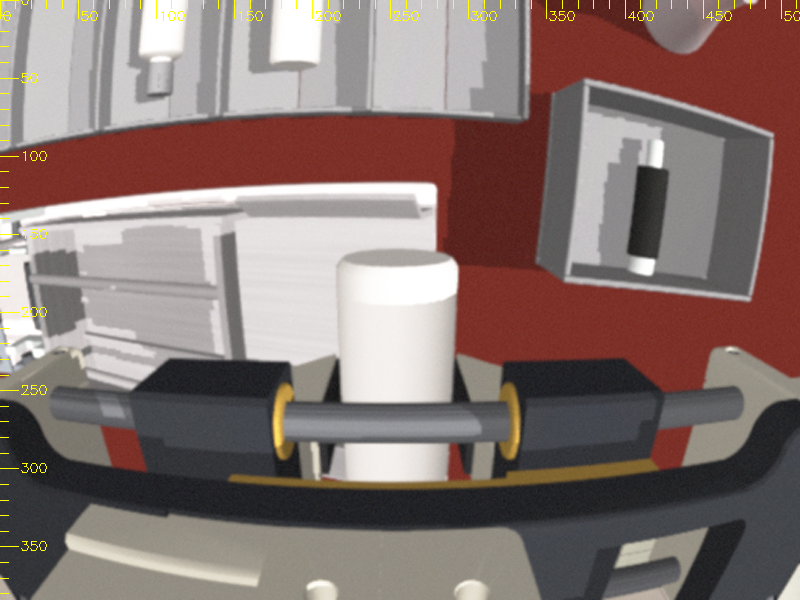

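Request:
send_rows --motion '[[[-0.002,0.03,-0.025,0],[-0.002,0.06,-0.026,0],[-0.002,0.06,-0.026,0],[-0.002,0.06,-0.026,0]]]'

```text
time: 11.6
tool_pos: [0.6681, 0.1604, 0.1974]
tool_rot: [-1.58, -0.023, -0.015]
contact_force: [0.2, 0.0, 1.4]
opening: 0.0392
```

```bash
python3 - <<'E'
from h import *
go(.663,.163,.161,-.010)
c=wrist('w12.png'); crop('w12.png','w12b.png',100,50,360,245);print(c['st']['tool_rot'],abs(c['st']['qvel']).max())
p=pickle.load(open('chute.pkl','rb'))
q=proj(c,ch2w(p,[[-.069,.213,0],[-.069,.312,0],[-.069,.312,.03],[-.069,.213,.03],[-.069,.268,0],[-.069,.268,.03]]))
print(q,(q-[100,50])*800/260)
E
```

```text
t11.60 pos [0.6681 0.1604 0.1974] yaw -0.0147 F [0.2 0.  1.4] op 0.0392
ROW [-0.0060,0.0363,0.0028,-0.27] rows>=0.7
[-1.57983853 -0.02601126 -0.01419416] 0.021160118095370745
[[194.47184419 132.70762963]
 [326.61782252 134.70719451]
 [325.18571621 138.25879959]
 [174.84077623 136.269535  ]
 [264.25638972 132.69392757]
 [252.89082288 135.98624881]] [[290.68259752 254.48501424]
 [697.28560775 260.63752157]
 [692.87912681 271.56553719]
 [230.27931148 265.44472309]
 [505.40427605 254.44285406]
 [470.43330117 264.57307327]]
```

View pics/w12b.png

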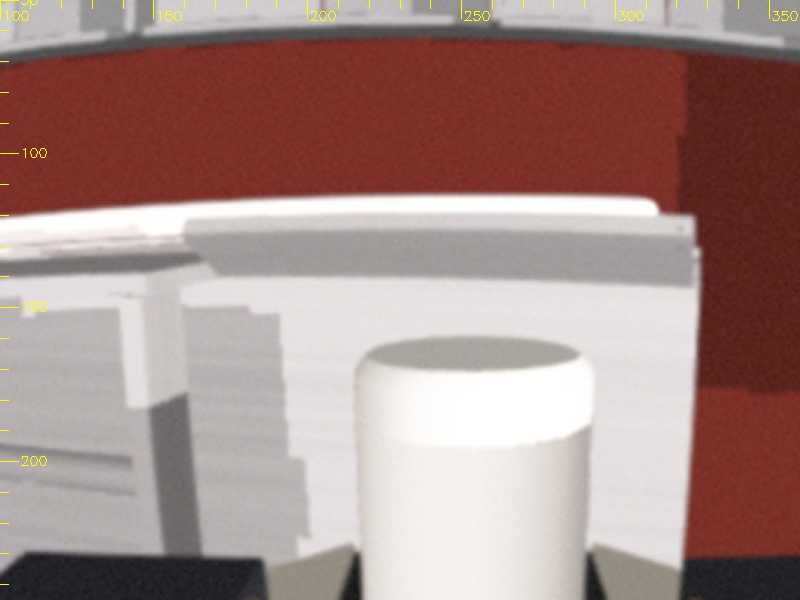

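```bash
python3 - <<'E'
from h import *
c=pickle.load(open('pics/w12.png.pkl','rb'))
f=lambda u,v,z: onz(c,100+u*.325,50+v*.325,z)
print('bottle end',f(470,353,.179),f(470,337,.196)); print('wall top inner',f(470,277,.146),f(600,280,.152), f(250,276,.13))
print('floor end',f(690,400,.13))
E
```

```text
bottle end [0.62094947 0.15940976 0.179     ] [0.61551681 0.15968348 0.196     ]
wall top inner [0.6113403 0.1592003 0.146    ] [0.61150978 0.18452961 0.152     ] [0.61111745 0.11019245 0.13      ]
floor end [0.6407955  0.20851566 0.13      ]
```

Request:
send_rows --motion '[[[-0.005,0.01,0.003,-0.2],[-0.005,0.025,0.003,-0.2],[-0.005,0.036,0.003,-0.2],[-0.005,0.036,0.003,-0.2],[-0.005,0.036,0.003,-0.2]]]'

```text
time: 12.15
tool_pos: [0.6647, 0.164, 0.1632]
tool_rot: [-1.58, -0.026, -0.01]
contact_force: [-0.3, 0.0, -0.3]
opening: 0.0394
```

Request:
send_rows --motion '[[[-0.001,0.003,0,0],[-0.001,0.003,0,0],[-0.001,0.003,0,0]]]'

```text
time: 12.45
tool_pos: [0.6645, 0.1641, 0.162]
tool_rot: [-1.579, -0.03, -0.01]
contact_force: [1.2, -0.1, 5.1]
opening: 0.0395
```

Request:
send_rows --motion '[[[0,0,0,0],[0,0,0,0],[0,-0.01,0,0],[0,-0.03,0,0],[0,-0.07,0,0],[0,-0.12,0,0],[0,-0.13,0,0]]]' --gripper 0.7

```text
time: 13.15
tool_pos: [0.6622, 0.1657, 0.2999]
tool_rot: [-1.577, -0.041, -0.01]
contact_force: [0.7, -0.5, 0.6]
opening: 0.0643
```

```bash
python3 - <<'E'
from h import *
go(.445,.112,.25,-.044)
c=wrist('w13.png'); crop('w13.png','w13b.png',0,0,512,384);print(c['st']['tool_rot'],abs(c['st']['qvel']).max())
E
```

```text
t13.15 pos [0.6622 0.1657 0.2999] yaw -0.0101 F [ 0.7 -0.5  0.6] op 0.0643
ROW [-0.2185,0.0413,-0.0556,1.94] rows>=4.6
[-1.57763806 -0.0402161  -0.01009969] 0.09368289465820934
```

View pics/w13b.png

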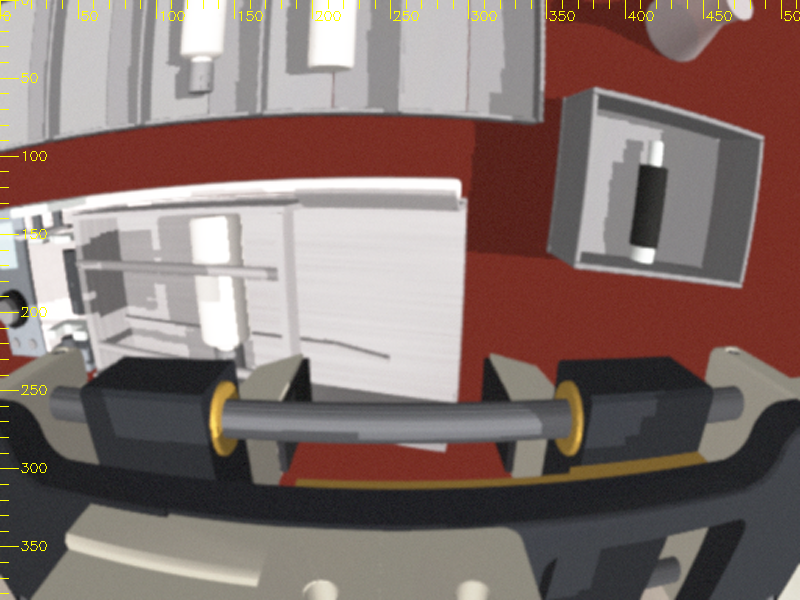

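Request:
send_rows --motion '[[[-0.05,0.0,-0.02,1],[-0.1,0.01,-0.04,2],[-0.15,0.03,-0.055,2],[-0.2,0.04,-0.055,2],[-0.219,0.041,-0.055,2],[-0.219,0.041,-0.055,2],[-0.219,0.041,-0.055,2],[-0.219,0.041,-0.055,2]]]'

```text
time: 14.0
tool_pos: [0.4454, 0.1126, 0.2495]
tool_rot: [-1.576, -0.041, -0.045]
contact_force: [0.1, -0.7, 0.2]
opening: 0.0645
```

```bash
python3 - <<'E'
from h import *
go(.4455,.1125,.043,-.044)
c=wrist('w14.png'); crop('w14.png','w14b.png',0,0,512,384);print(c['st']['tool_rot'],abs(c['st']['qvel']).max())
E
```

```text
t14.00 pos [0.4454 0.1126 0.2495] yaw -0.0451 F [ 0.1 -0.7  0.2] op 0.0645
ROW [-0.0084,0.2063,0.0010,-0.06] rows>=4.1
[-1.57609318 -0.04105072 -0.04519242] 0.0032191540215795083
```

View pics/w14b.png

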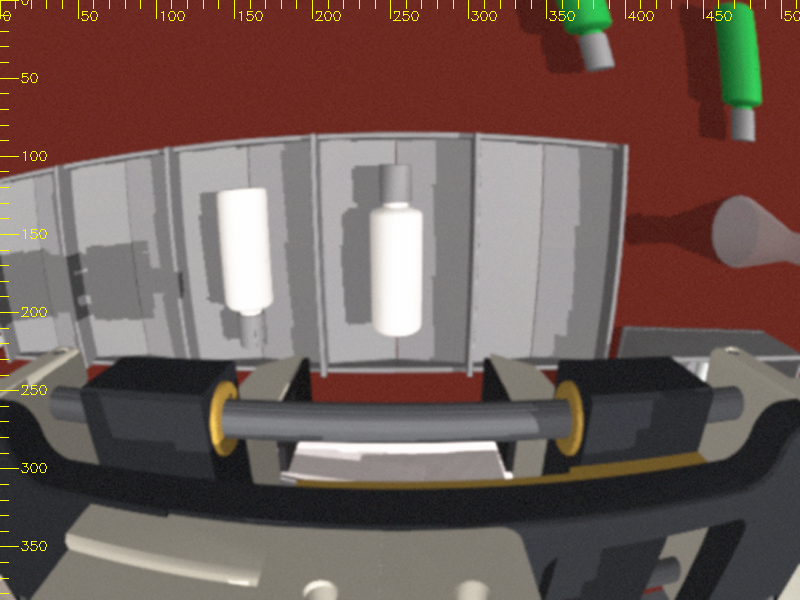

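```bash
python3 - <<'E'
from h import *
c=pickle.load(open('pics/w14.png.pkl','rb'))
def q(u,v,z): return np.round(onz(c,u/1.5625,v/1.5625,z),4)
print('B',q(396,209,.043),q(397,333,.04),q(396,164,.037),q(396,270,.03))
print('A',q(242,189,.04),q(248,305,.045),q(252,346,.03))
s=c['st']
go(.4455,.1125,.043,-.044)
E
```

```text
B [0.3998 0.1125 0.043 ] [0.4961 0.1088 0.04  ] [0.3671 0.114  0.037 ] [0.4481 0.1102 0.03  ]
A [ 0.3767 -0.0024  0.04  ] [ 0.4664 -0.0064  0.045 ] [ 0.5068 -0.0138  0.03  ]
t14.05 pos [0.4454 0.1126 0.2494] yaw -0.0452 F [0.4 0.  0.3] op 0.0640
ROW [-0.0084,0.2062,0.0010,-0.07] rows>=4.1
```

Request:
send_rows --motion '[[[-0.002,0.05,-0.001,0],[-0.004,0.1,-0.001,0],[-0.006,0.15,-0.001,0],[-0.007,0.185,-0.001,0],[-0.008,0.205,-0.001,0],[-0.008,0.205,-0.001,0],[-0.008,0.205,-0.001,0]]]'

```text
time: 14.75
tool_pos: [0.4466, 0.1105, 0.0442]
tool_rot: [-1.576, -0.041, -0.045]
contact_force: [-1.0, 0.2, 0.3]
opening: 0.0642
```

Request:
send_rows --motion '[[[0,0,0,0],[0,0,0,0],[0,0,0,0],[0,0,0,0],[0,0,0,0]]]' --gripper 0.2

```text
time: 15.25
tool_pos: [0.4471, 0.1106, 0.045]
tool_rot: [-1.576, -0.043, -0.045]
contact_force: [-1.2, 0.4, 7.0]
opening: 0.0397
```

```bash
python3 - <<'E'
from h import *
go(.6,.19,.29,-3.1516)
c=wrist('w15.png'); crop('w15.png','w15b.png',0,0,512,384)
E
```

```text
t15.25 pos [0.4471 0.1106 0.045 ] yaw -0.0452 F [-1.2  0.4  7. ] op 0.0397
ROW [0.1594,-0.2389,0.0850,177.98] rows>=20.7
```

View pics/w15b.png

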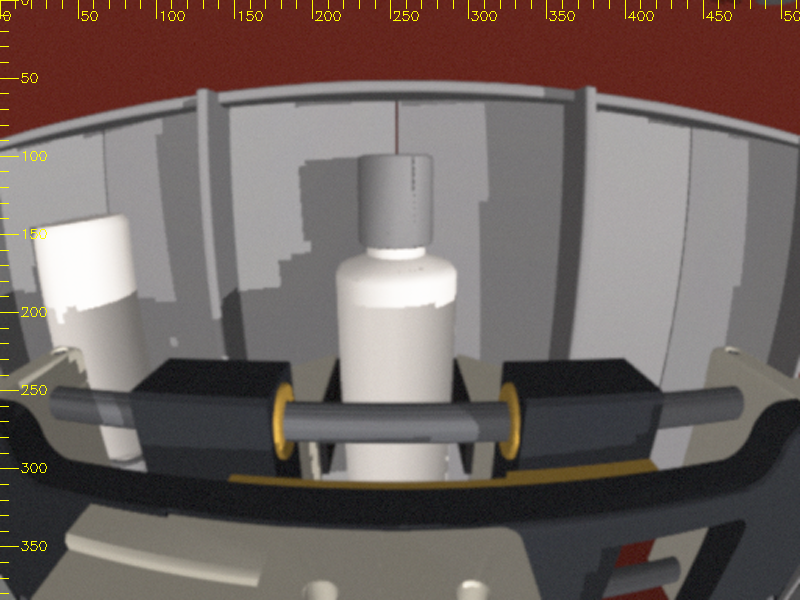

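Request:
send_rows --motion '[[[0,-0.05,0,0],[0,-0.1,0,0],[0,-0.15,0,0],[0,-0.2,0,0],[0,-0.25,0,0],[0,-0.3,0,0],[0,-0.3,0,0],[0,-0.3,0,0]]]'

```text
time: 16.1
tool_pos: [0.4344, 0.1127, 0.3453]
tool_rot: [-1.576, -0.044, -0.045]
contact_force: [0.7, 0.4, -0.5]
opening: 0.0394
```

Request:
send_rows --motion '[[[0,0.05,0,0],[0,0.1,0,0],[0,0.15,0,0]]]'

```text
time: 16.4
tool_pos: [0.4394, 0.1115, 0.1922]
tool_rot: [-1.576, -0.042, -0.045]
contact_force: [1.1, -1.0, -1.5]
opening: 0.0394
```

Request:
send_rows --motion '[[[0,0,0,0],[0,0,0,0],[0,0,0,0]]]'

```text
time: 16.7
tool_pos: [0.4405, 0.1116, 0.1939]
tool_rot: [-1.576, -0.044, -0.045]
contact_force: [-0.6, -0.2, -0.3]
opening: 0.0391
```

```bash
python3 - <<'E'
from h import *
go(.64,.19,.36,-.01)
E
```

```text
t16.70 pos [0.4405 0.1116 0.1939] yaw -0.0451 F [-0.6 -0.2 -0.3] op 0.0391
ROW [0.2030,-0.1577,0.0865,-2.01] rows>=5.4
```

Request:
send_rows --motion '[[[0.03,-0.05,0.01,0],[0.06,-0.1,0.03,0],[0.1,-0.15,0.05,0],[0.15,-0.158,0.07,-1],[0.203,-0.158,0.086,-2],[0.203,-0.158,0.086,-2],[0.203,-0.158,0.086,-2],[0.203,-0.158,0.086,-2]]]'

```text
time: 17.5
tool_pos: [0.6403, 0.1896, 0.3612]
tool_rot: [-1.577, -0.045, -0.01]
contact_force: [-0.2, -0.9, -0.7]
opening: 0.0394
```

Request:
send_rows --motion '[[[0,0.05,0,0],[0,0.1,0,0],[0,0.1,0,0]]]'

```text
time: 17.8
tool_pos: [0.6402, 0.1879, 0.2552]
tool_rot: [-1.58, -0.031, -0.01]
contact_force: [-0.3, 0.4, -2.0]
opening: 0.0397
```

Request:
send_rows --motion '[[[0,-0.03,0,0],[0,-0.07,0,0],[0,-0.1,0,0],[0,-0.105,0,0],[0,-0.105,0,0],[0,-0.105,0,0]]]'

```text
time: 18.4
tool_pos: [0.6363, 0.1887, 0.3603]
tool_rot: [-1.58, -0.031, -0.01]
contact_force: [0.9, -0.9, -1.7]
opening: 0.0392
```

Request:
send_rows --motion '[[[0,0.05,0,0],[0,0.1,0,0],[0,0.1,0,0]]]'

```text
time: 18.7
tool_pos: [0.6348, 0.1868, 0.2506]
tool_rot: [-1.583, -0.012, -0.01]
contact_force: [-0.4, 0.1, -2.4]
opening: 0.0395
```

Request:
send_rows --motion '[[[0,-0.03,0,0],[0,-0.07,0,0],[0,-0.1,0,0],[0,-0.105,0,0],[0,-0.105,0,0],[0,-0.105,0,0]]]'

```text
time: 19.3
tool_pos: [0.6333, 0.1881, 0.3546]
tool_rot: [-1.584, -0.01, -0.01]
contact_force: [-0.1, 0.8, -1.7]
opening: 0.0392
```

Request:
send_rows --motion '[[[0,0.05,0,0],[0,0.1,0,0],[0,0.1,0,0]]]'

```text
time: 19.6
tool_pos: [0.6297, 0.1859, 0.2449]
tool_rot: [-1.587, 0.009, -0.011]
contact_force: [0.0, -0.2, -1.9]
opening: 0.0393
```

Request:
send_rows --motion '[[[0,-0.03,0,0],[0,-0.07,0,0],[0,-0.1,0,0],[0,-0.105,0,0],[0,-0.105,0,0],[0,-0.105,0,0]]]'

```text
time: 20.2
tool_pos: [0.6304, 0.1875, 0.3488]
tool_rot: [-1.588, 0.011, -0.011]
contact_force: [-0.0, -0.2, -2.2]
opening: 0.0398
```

Request:
send_rows --motion '[[[0,0.05,0,0],[0,0.1,0,0],[0,0.1,0,0]]]'

```text
time: 20.5
tool_pos: [0.6245, 0.1849, 0.2392]
tool_rot: [-1.591, 0.031, -0.011]
contact_force: [-0.8, 0.2, -1.3]
opening: 0.0397
```

Request:
send_rows --motion '[[[0,-0.03,0,0],[0,-0.07,0,0],[0,-0.1,0,0],[0,-0.105,0,0],[0,-0.105,0,0],[0,-0.105,0,0]]]'

```text
time: 21.1
tool_pos: [0.6274, 0.1869, 0.3431]
tool_rot: [-1.592, 0.033, -0.011]
contact_force: [-0.8, 0.2, -1.5]
opening: 0.0396
```

Request:
send_rows --motion '[[[0,0.05,0,0],[0,0.08,0,0],[0,0.08,0,0]]]'

```text
time: 21.4
tool_pos: [0.6219, 0.1846, 0.2563]
tool_rot: [-1.594, 0.046, -0.011]
contact_force: [0.4, 0.2, -1.8]
opening: 0.0398
```

Request:
send_rows --motion '[[[0,0,0,8],[0,0,0,16],[0,0,0,24],[0,0,0,32],[0,0,0,40],[0,0,0,48],[0,0,0,56],[0,0,0,64]]]'

```text
time: 22.2
tool_pos: [0.6223, 0.1847, 0.2577]
tool_rot: [-1.622, -0.001, -1.133]
contact_force: [0.4, -0.1, -1.4]
opening: 0.0394
```

```bash
python3 - <<'E'
from h import *
go(.66,.17,.24,-3.1516)
E
```

```text
t22.20 pos [0.6223 0.1847 0.2577] yaw -1.1333 F [ 0.4 -0.1 -1.4] op 0.0394
ROW [0.0293,0.0163,0.0288,115.64] rows>=13.5
```

Request:
send_rows --motion '[[[0,0,0,8],[0,0,0,16],[0,0,0,24],[0,0,0,32],[0,0,0,40],[0,0,0,48],[0,0,0,56],[0,0,0,64]]]'

```text
time: 23.0
tool_pos: [0.6227, 0.1848, 0.2592]
tool_rot: [-1.591, -0.045, -2.256]
contact_force: [0.7, 1.1, -0.5]
opening: 0.0394
```

```bash
python3 - <<'E'
from h import *
go(.6635,.164,.25,-3.1516)
E
```

```text
t23.00 pos [0.6227 0.1848 0.2592] yaw -2.2557 F [ 0.7  1.1 -0.5] op 0.0394
ROW [-0.0101,0.0079,0.0449,51.33] rows>=6.0
```

Request:
send_rows --motion '[[[-0.002,0.002,0.01,8],[-0.004,0.004,0.02,16],[-0.006,0.006,0.03,24],[-0.008,0.008,0.04,32],[-0.01,0.008,0.045,40],[-0.01,0.008,0.045,48],[-0.01,0.008,0.045,51.3],[-0.01,0.008,0.045,51.3]]]'

```text
time: 23.8
tool_pos: [0.6638, 0.1638, 0.251]
tool_rot: [-1.548, -0.043, 3.131]
contact_force: [0.0, -0.1, -1.2]
opening: 0.0394
```

```bash
python3 - <<'E'
from h import *
go(.6635,.164,.165,-3.1516)
c=wrist('w16.png'); crop('w16.png','w16b.png',0,0,512,384);print(c['st']['tool_rot'])
c=snap('side','s16.png'); crop('s16.png','s16b.png',270,90,370,210)
E
```

```text
t23.80 pos [0.6638 0.1638 0.251 ] yaw 3.1306 F [ 0.  -0.1 -1.2] op 0.0394
ROW [-0.0034,0.0859,-0.0022,-0.06] rows>=1.7
[-1.54789246 -0.04312747  3.13262805]
```

View pics/w16b.png

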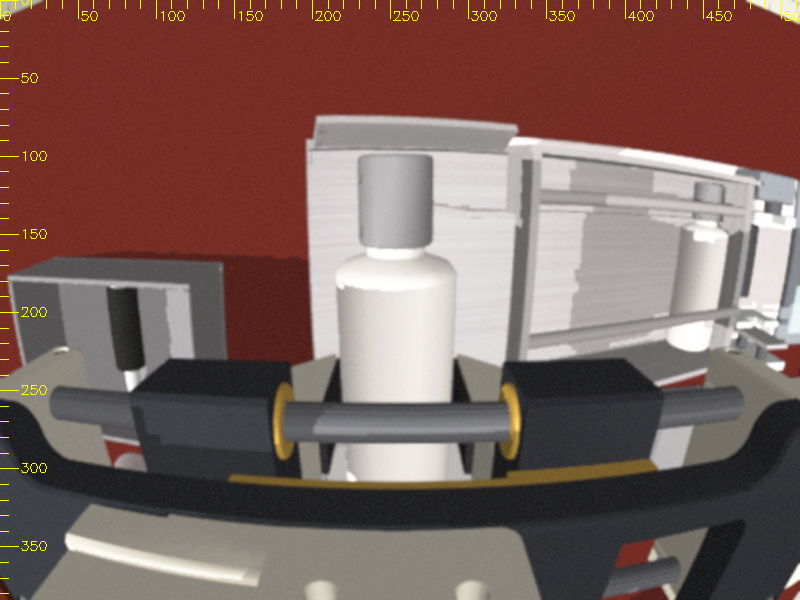

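View pics/s16b.png

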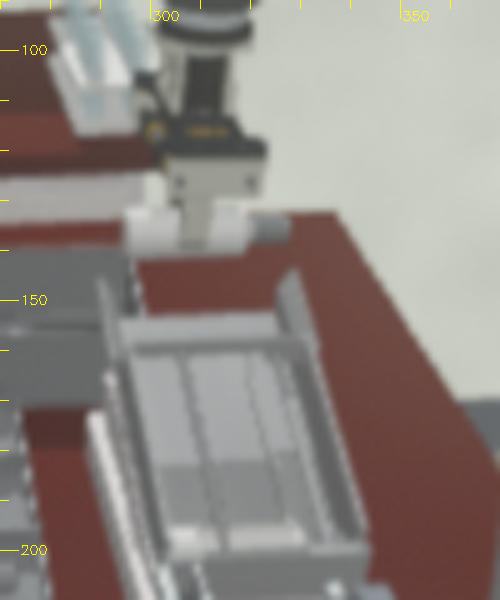

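Request:
send_rows --motion '[[[-0.001,0.04,-0.002,0],[-0.002,0.07,-0.002,0],[-0.003,0.084,-0.002,0],[-0.003,0.084,-0.002,0],[-0.003,0.084,-0.002,0]]]'

```text
time: 24.4
tool_pos: [0.6637, 0.1642, 0.1678]
tool_rot: [-1.548, -0.042, 3.133]
contact_force: [-0.0, -0.7, -1.5]
opening: 0.0395
```

Request:
send_rows --motion '[[[0,0,0,0],[0,0,0,0],[0,-0.01,0,0],[0,-0.03,0,0],[0,-0.07,0,0],[0,-0.12,0,0],[0,-0.12,0,0],[0,-0.12,0,0]]]' --gripper 0.7

```text
time: 25.2
tool_pos: [0.6692, 0.167, 0.2906]
tool_rot: [-1.549, -0.037, 3.134]
contact_force: [-0.2, 0.5, -0.4]
opening: 0.0642
```

```bash
python3 - <<'E'
from h import *
go(.43,.0,.25,-.044)
c=wrist('w17.png'); crop('w17.png','w17b.png',0,0,512,384)
c=snap('side','s17.png'); crop('s17.png','s17b.png',220,130,380,250)
E
```

```text
t25.20 pos [0.6692 0.167  0.2906] yaw 3.1336 F [-0.2  0.5 -0.4] op 0.0642
ROW [0.2362,0.0530,0.1678,-177.94] rows>=20.7
```

View pics/w17b.png

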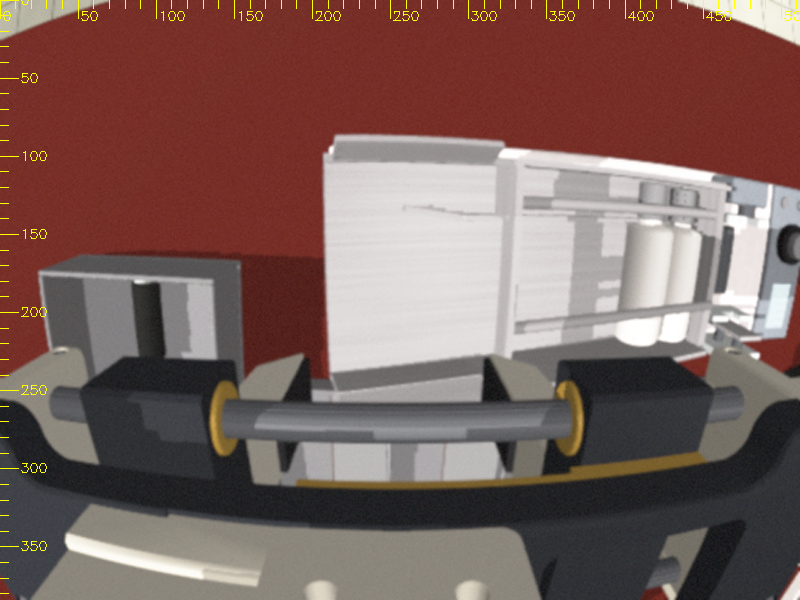

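View pics/s17b.png

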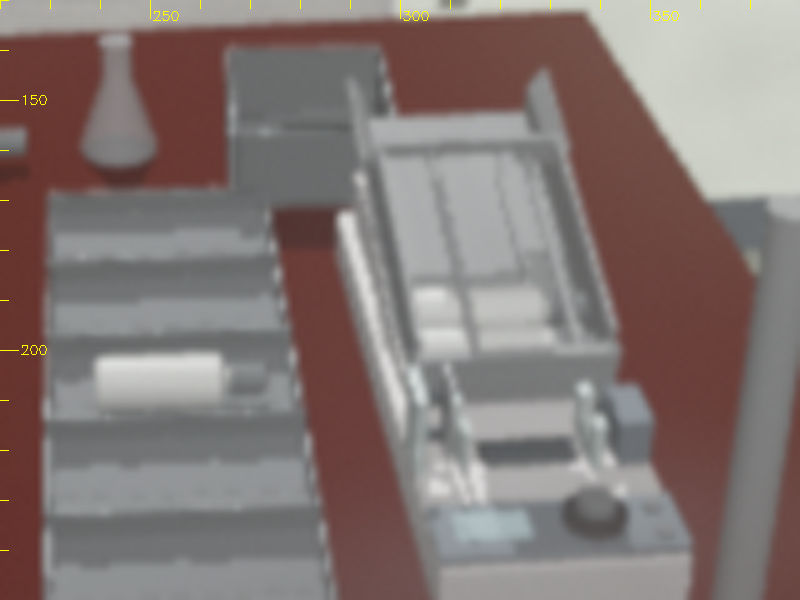

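```bash
python3 - <<'E'
from h import *
go(.46,-.005,.25,3.0976)
E
```

```text
t25.30 pos [0.6683 0.1668 0.2872] yaw 3.1334 F [ 0.4  0.5 -0.2] op 0.0645
ROW [0.2051,0.0499,0.1724,2.05] rows>=5.5
```

Request:
send_rows --motion '[[[0.04,0.0,0.03,0],[0.08,0,0.065,1],[0.12,0.01,0.1,2],[0.16,0.03,0.135,2],[0.2,0.05,0.17,2],[0.205,0.05,0.172,2],[0.205,0.05,0.172,2],[0.205,0.05,0.172,2]]]'

```text
time: 26.1
tool_pos: [0.46, -0.0047, 0.2496]
tool_rot: [-1.547, -0.043, 3.097]
contact_force: [0.5, -0.5, 0.4]
opening: 0.0645
```

```bash
python3 - <<'E'
from h import *
go(.426,-.003,.043,3.0976)
c=wrist('w18.png'); crop('w18.png','w18b.png',0,0,512,384);print(c['st']['tool_rot'])
E
```

```text
t26.10 pos [ 0.46   -0.0047  0.2496] yaw 3.0974 F [ 0.5 -0.5  0.4] op 0.0645
ROW [0.0251,0.2079,-0.0051,-0.01] rows>=4.2
[-1.54712599 -0.04206174  3.09830533]
```

View pics/w18b.png

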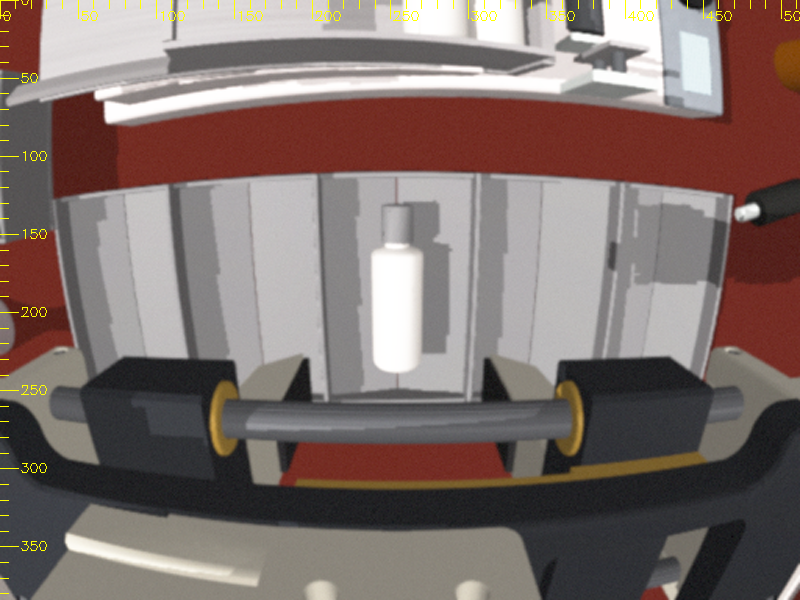

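```bash
python3 - <<'E'
from h import *
c=pickle.load(open('pics/w18.png.pkl','rb'))
def q(u,v,z): return np.round(onz(c,u/1.5625,v/1.5625,z),4)
print('A shoulder',q(397,249,.043),'bottom',q(397,370,.038),'cap',q(397,206,.037),'mid',q(397,310,.03))
go(.427,-.007,.043,3.0976)
E
```

```text
A shoulder [ 0.4747 -0.0121  0.043 ] bottom [ 0.3749 -0.0079  0.038 ] cap [ 0.506  -0.0136  0.037 ] mid [ 0.4235 -0.0102  0.03  ]
t26.15 pos [ 0.4606 -0.0044  0.2498] yaw 3.0983 F [ 0.8 -0.2 -0.7] op 0.0640
ROW [0.0247,0.2081,-0.0009,0.04] rows>=4.2
```

Request:
send_rows --motion '[[[0.006,0.05,0.001,0],[0.012,0.1,0.001,0],[0.018,0.15,0.001,0],[0.023,0.185,0.001,0],[0.026,0.207,0.001,0],[0.026,0.207,0.001,0],[0.026,0.207,0.001,0]]]'

```text
time: 26.85
tool_pos: [0.4268, -0.0084, 0.0443]
tool_rot: [-1.547, -0.042, 3.099]
contact_force: [0.5, -0.0, 1.0]
opening: 0.0643
```

Request:
send_rows --motion '[[[0,0,0,0],[0,0,0,0],[0,0,0,0],[0,0,0,0],[0,0,0,0]]]' --gripper 0.2

```text
time: 27.35
tool_pos: [0.4274, -0.0085, 0.045]
tool_rot: [-1.547, -0.04, 3.099]
contact_force: [-0.8, -0.4, 7.3]
opening: 0.0397
```

```bash
python3 - <<'E'
from h import *
go(.6635,.166,.25,3.1316)
c=wrist('w19.png'); crop('w19.png','w19b.png',100,50,420,290);print(c['st']['tool_rot'])
E
```

```text
t27.35 pos [ 0.4274 -0.0085  0.045 ] yaw 3.0992 F [-0.8 -0.4  7.3] op 0.0397
ROW [-0.2201,-0.2183,-0.1792,-1.85] rows>=7.2
[-1.54691938 -0.04020543  3.09920943]
```

View pics/w19b.png

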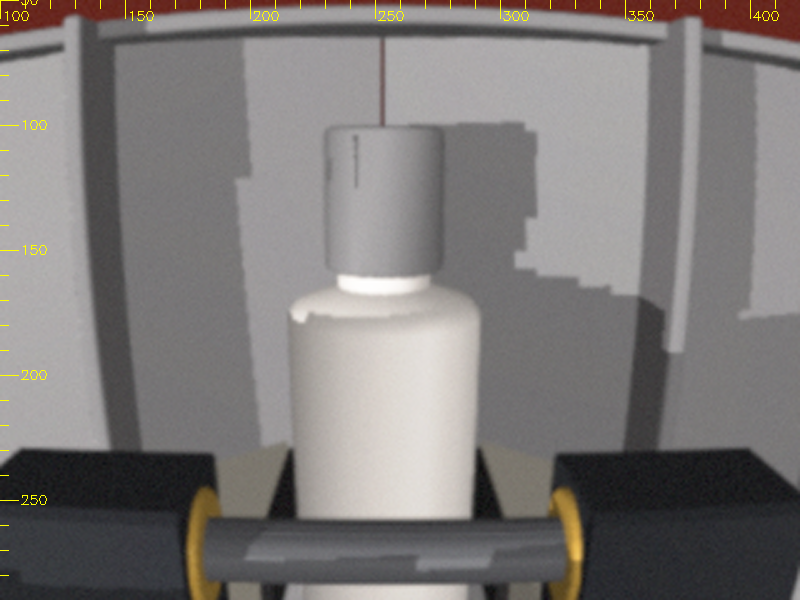

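Request:
send_rows --motion '[[[0,-0.05,0,0],[0,-0.1,0,0],[0,-0.15,0,0],[0,-0.2,0,0],[-0.03,-0.22,-0.02,0],[-0.06,-0.22,-0.05,0],[-0.09,-0.22,-0.08,-1],[-0.09,-0.22,-0.08,-1]]]'

```text
time: 28.2
tool_pos: [0.5318, 0.0752, 0.2582]
tool_rot: [-1.549, -0.04, 3.12]
contact_force: [-0.2, 0.4, -1.1]
opening: 0.0393
```

```bash
python3 - <<'E'
from h import *
go(.6635,.166,.25,3.1316)
E
```

```text
t28.20 pos [0.5318 0.0752 0.2582] yaw 3.1198 F [-0.2  0.4 -1.1] op 0.0393
ROW [-0.1299,0.0010,-0.0937,-0.68] rows>=3.2
```

Request:
send_rows --motion '[[[-0.04,0,-0.03,0],[-0.08,0,-0.06,-0.5],[-0.12,0,-0.09,-0.7],[-0.13,0,-0.094,-0.7],[-0.13,0,-0.094,-0.7],[-0.13,0,-0.094,-0.7],[-0.13,0,-0.094,-0.7]]]'

```text
time: 28.9
tool_pos: [0.6628, 0.1654, 0.2515]
tool_rot: [-1.549, -0.041, 3.131]
contact_force: [-0.1, 0.2, -0.4]
opening: 0.0392
```

```bash
python3 - <<'E'
from h import *
go(.6635,.164,.168,3.1316)
c=wrist('w20.png'); crop('w20.png','w20b.png',0,0,512,384);print(c['st']['tool_rot'])
E
```

```text
t28.90 pos [0.6628 0.1654 0.2515] yaw 3.1312 F [-0.1  0.2 -0.4] op 0.0392
ROW [-0.0041,0.0834,-0.0004,-0.02] rows>=1.7
[-1.54941907 -0.04026464  3.13108197]
```

View pics/w20b.png

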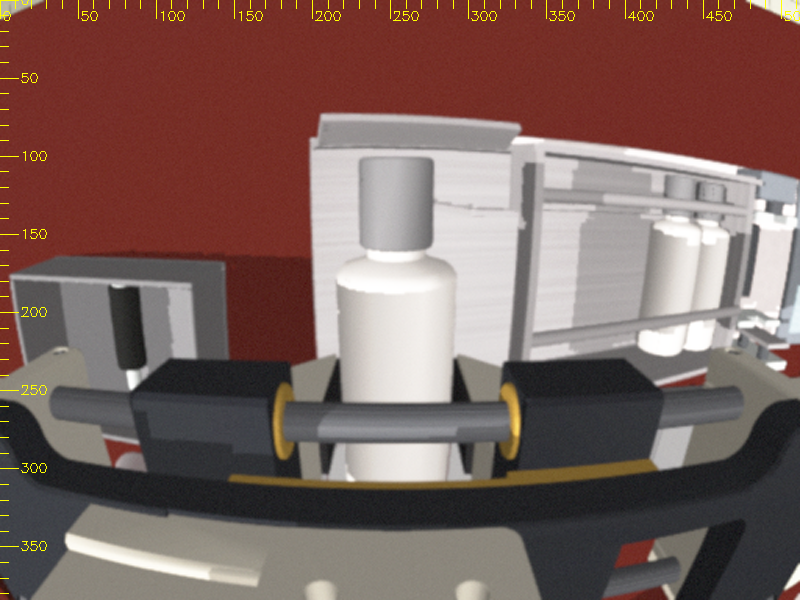

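Same picture as before the second bottle's release, two bottles down at the foot. Lower and release.

Request:
send_rows --motion '[[[-0.001,0.04,0,0],[-0.003,0.07,0,0],[-0.004,0.083,0,0],[-0.004,0.083,0,0],[-0.004,0.083,0,0]]]'

```text
time: 29.45
tool_pos: [0.6639, 0.1636, 0.1704]
tool_rot: [-1.55, -0.039, 3.131]
contact_force: [-0.1, -0.3, -1.4]
opening: 0.0393
```

Request:
send_rows --motion '[[[0,0,0,0],[0,0,0,0],[0,-0.01,0,0],[0,-0.03,0,0],[0,-0.07,0,0],[0,-0.12,0,0],[0,-0.12,0,0],[0,-0.12,0,0]]]' --gripper 0.7

```text
time: 30.25
tool_pos: [0.669, 0.1662, 0.2932]
tool_rot: [-1.55, -0.034, 3.131]
contact_force: [-0.2, -0.2, -0.7]
opening: 0.0642
```

```bash
python3 - <<'E'
from h import *
go(.5,-.25,.3,0)
c=wrist('w21.png'); crop('w21.png','w21b.png',0,0,512,384)
c=snap('side','s21.png'); crop('s21.png','s21b.png',220,130,380,250)
E
```

```text
t30.25 pos [0.669  0.1662 0.2932] yaw 3.1311 F [-0.2 -0.2 -0.7] op 0.0642
ROW [0.1648,0.0072,0.4179,179.40] rows>=20.9
```

View pics/w21b.png

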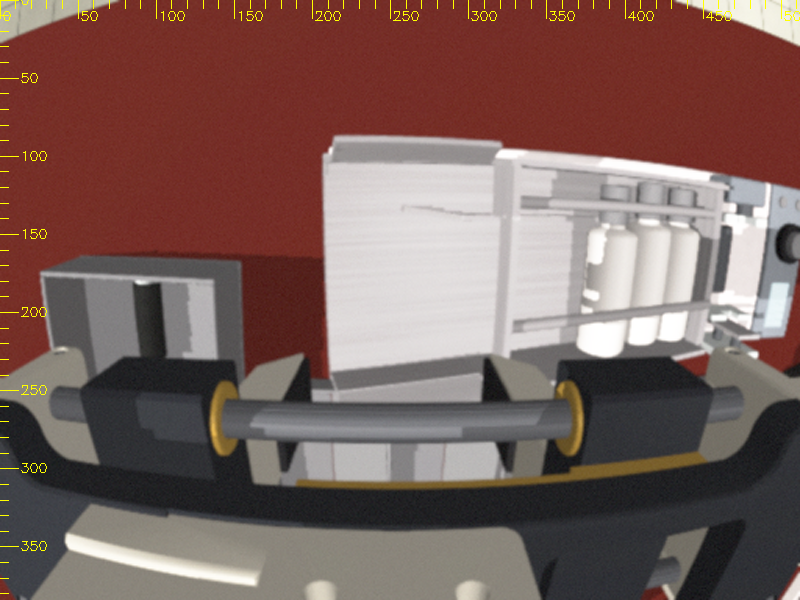

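View pics/s21b.png

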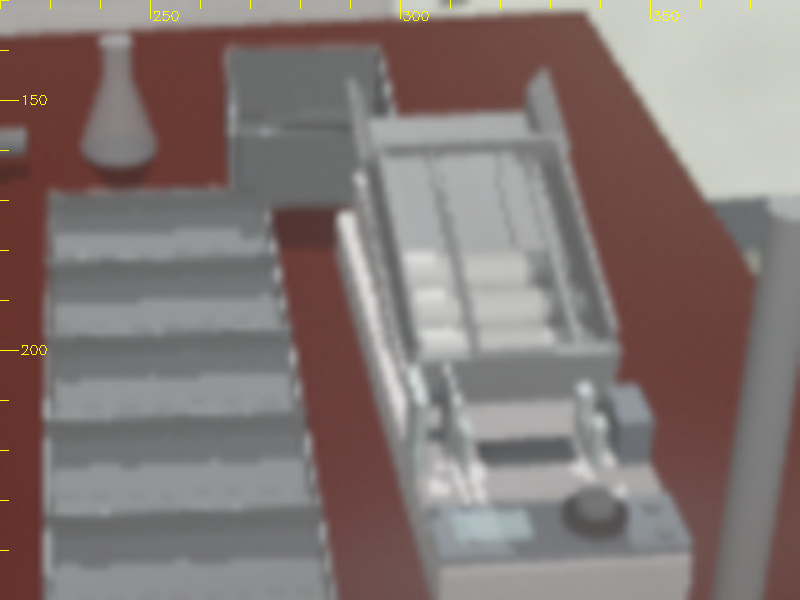

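```bash
python3 - <<'E'
from h import *
go(.515,-.38,.26,-1.31)
E
```

```text
t30.35 pos [0.6681 0.166  0.2897] yaw 3.1309 F [-0.  -0.1  0.1] op 0.0644
ROW [0.1460,0.0473,0.5468,-105.55] rows>=12.3
```

Request:
send_rows --motion '[[[0.013,0,0.048,-8],[0.026,0,0.096,-16],[0.039,0,0.144,-24],[0.052,0,0.19,-32],[0.065,0,0.235,-40],[0.078,0,0.28,-48],[0.09,0,0.325,-56],[0.1,0,0.37,-64]]]'

```text
time: 31.15
tool_pos: [0.5631, -0.2042, 0.3004]
tool_rot: [-1.601, -0.036, -2.029]
contact_force: [0.4, -0.0, -0.5]
opening: 0.0646
```

```bash
python3 - <<'E'
from h import *
go(.515,-.38,.26,-1.31)
E
```

```text
t31.15 pos [ 0.5631 -0.2042  0.3004] yaw -2.0285 F [ 0.4 -0.  -0.5] op 0.0646
ROW [0.1774,0.0459,0.0359,-41.17] rows>=4.8
```

Request:
send_rows --motion '[[[0.04,0.01,0.01,-8],[0.08,0.02,0.015,-16],[0.12,0.03,0.025,-24],[0.16,0.045,0.035,-32],[0.177,0.046,0.036,-41],[0.177,0.046,0.036,-41],[0.177,0.046,0.036,-41],[0.177,0.046,0.036,-41]]]' --gripper 0.65

```text
time: 31.95
tool_pos: [0.5157, -0.3785, 0.2598]
tool_rot: [-1.617, -0.007, -1.315]
contact_force: [0.1, -0.1, -0.4]
opening: 0.0596
```

```bash
python3 - <<'E'
from h import *
go(.515,-.38,.26,-1.31)
c=wrist('w22.png'); crop('w22.png','w22b.png',0,0,512,384);print(c['st']['tool_rot'])
E
```

```text
t31.95 pos [ 0.5157 -0.3785  0.2598] yaw -1.3146 F [ 0.1 -0.1 -0.4] op 0.0596
ROW [0.0013,-0.0002,-0.0011,-0.26] rows>=0.0
[-1.61694766 -0.00790401 -1.3136512 ]
```

View pics/w22b.png

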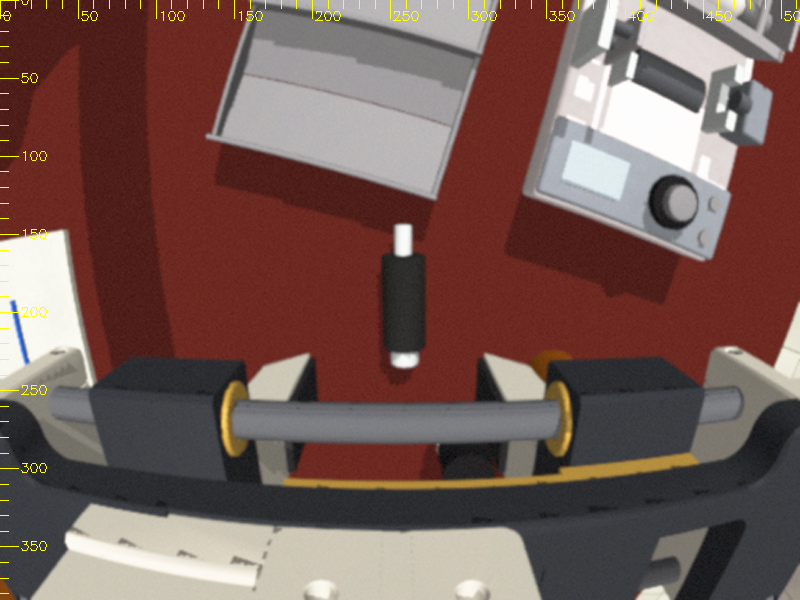

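```bash
python3 - <<'E'
from h import *
c=pickle.load(open('pics/w22.png.pkl','rb'))
def q(u,v,z): return np.round(onz(c,u/1.5625,v/1.5625,z),4)
a=q(403,225,.02);b=q(405,366,.02);e=q(403.5,254,.032);f=q(404.5,350,.036)
print(a,b,e,f, np.linalg.norm(b-a),np.linalg.norm(f-e))
d=(b-a)/np.linalg.norm(b-a); print('yaw',np.arctan2(d[1],d[0]),'orig',a+.064*d,b-.054*d,e+.04*d,f-.04*d)
S=cam('scene')
print(onz(S,115,227,0))
for u,v,z in [(553,362,.1),(468,475,.085)]: print(q(u,v,z))
E
```

```text
[ 0.5006 -0.3449  0.02  ] [ 0.5333 -0.4615  0.02  ] [ 0.5069 -0.3657  0.032 ] [ 0.528  -0.4413  0.036 ] 0.12109851361598128 0.07859115726339701
yaw -1.2973741245746555 orig [ 0.5178818  -0.40652256  0.02      ] [ 0.51871848 -0.40950597  0.02      ] [ 0.51770112 -0.4042141   0.032     ] [ 0.51719888 -0.4027859   0.036     ]
[ 6.90973596e-01 -4.30025154e-01  1.11022302e-16]
[ 0.6258 -0.3994  0.1   ]
[ 0.602  -0.5142  0.085 ]
```

```bash
python3 - <<'E'
from h import *
S=cam('scene');D=cam('side')
crop('side0.png','c7.png',270,240,370,310)
print(tri((S,108,196),(D,345,258)),onz(S,108,196,.1),onz(D,345,258,.1))
E
```

```text
(array([ 0.66394182, -0.44283652,  0.10228843]), np.float64(0.005628751069727651)) [ 0.65795727 -0.44348835  0.1       ] [ 0.66772368 -0.44336476  0.1       ]
```

View pics/c7.png

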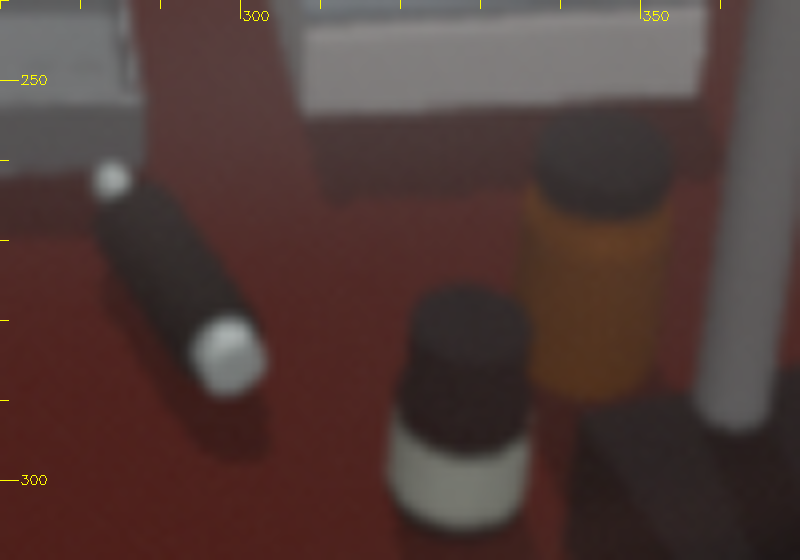

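```bash
cat >> h.py <<'E'
def lean():
    s=sensors.observe();R=Ro.from_euler('xyz',s['tool_rot']).as_matrix();j=s['qpos'][0]
    l=R[:2,1]; print('lean xy',np.round(l,4),'radial %.4f tang %.4f'%(l@[np.cos(j),np.sin(j)],l@[-np.sin(j),np.cos(j)]),'j1 %.3f j6 %.3f'%(j,s['qpos'][5]))
E
python3 - <<'E'
from h import *
lean()
E
```

```text
lean xy [-0.0426 -0.0194] radial -0.0187 tang -0.0429 j1 -0.733 j6 -0.984
```

```bash
python3 - <<'E'
from h import *
go(.56,.0,.26,-1.31); go(.57,.24,.26,-1.31)
E
```

```text
t32.00 pos [ 0.5159 -0.3785  0.26  ] yaw -1.3137 F [ 0.3  0.1 -0.6] op 0.0598
ROW [-0.3548,-0.0092,0.1386,-0.21] rows>=7.6
t32.00 pos [ 0.5159 -0.3785  0.26  ] yaw -1.3137 F [ 0.3  0.1 -0.6] op 0.0598
ROW [-0.5843,-0.0143,0.2092,-0.21] rows>=12.4
```

Request:
send_rows --motion '[[[-0.046,-0.001,0.018,0],[-0.092,-0.002,0.036,0],[-0.138,-0.004,0.054,0],[-0.184,-0.005,0.072,0],[-0.23,-0.006,0.09,0],[-0.276,-0.007,0.108,0],[-0.322,-0.008,0.126,0],[-0.368,-0.009,0.143,0]]]'

```text
time: 32.8
tool_pos: [0.5605, 0.0172, 0.2601]
tool_rot: [-1.616, -0.008, -1.313]
contact_force: [0.8, -0.5, -0.0]
opening: 0.06
```

Request:
send_rows --motion '[[[-0.046,-0.001,0.014,0],[-0.092,-0.002,0.028,0],[-0.138,-0.004,0.042,0],[-0.184,-0.005,0.056,0],[-0.21,-0.005,0.065,0],[-0.21,-0.005,0.065,0],[-0.21,-0.005,0.065,0],[-0.21,-0.005,0.065,0]]]'

```text
time: 33.6
tool_pos: [0.5699, 0.2363, 0.2607]
tool_rot: [-1.616, -0.009, -1.314]
contact_force: [-0.1, -1.2, -0.2]
opening: 0.0594
```

```bash
python3 - <<'E'
from h import *
lean();go(.57,.24,.26,-1.31)
E
```

```text
lean xy [-0.0413 -0.0198] radial -0.0451 tang -0.0079 j1 0.273 j6 0.017
t33.60 pos [0.5699 0.2363 0.2607] yaw -1.3140 F [-0.1 -1.2 -0.2] op 0.0594
ROW [-0.0035,0.0006,0.0011,-0.23] rows>=0.1
```

Request:
send_rows --motion '[[[0,-0.05,0,0],[0,-0.1,0,0],[0,-0.1,0,0]]]'

```text
time: 33.9
tool_pos: [0.5758, 0.2374, 0.369]
tool_rot: [-1.602, -0.009, -1.316]
contact_force: [0.7, -0.0, -0.0]
opening: 0.0596
```

Request:
send_rows --motion '[[[0,0.03,0,0],[0,0.07,0,0],[0,0.1,0,0],[0,0.105,0,0],[0,0.105,0,0],[0,0.105,0,0]]]'

```text
time: 34.5
tool_pos: [0.5739, 0.2354, 0.2661]
tool_rot: [-1.598, -0.009, -1.317]
contact_force: [0.0, 0.7, 0.2]
opening: 0.0595
```

Request:
send_rows --motion '[[[0,-0.05,0,0],[0,-0.1,0,0],[0,-0.1,0,0]]]'

```text
time: 34.8
tool_pos: [0.5782, 0.2374, 0.3762]
tool_rot: [-1.581, -0.008, -1.318]
contact_force: [0.1, -0.5, 0.8]
opening: 0.0597
```

Request:
send_rows --motion '[[[0,0.03,0,0],[0,0.07,0,0],[0,0.1,0,0],[0,0.105,0,0],[0,0.105,0,0],[0,0.105,0,0]]]'

```text
time: 35.4
tool_pos: [0.5784, 0.2366, 0.2739]
tool_rot: [-1.577, -0.008, -1.318]
contact_force: [-0.2, -0.1, 0.8]
opening: 0.0597
```

```bash
python3 - <<'E'
from h import *
lean();go(.57,.24,.26,-1.31)
E
```

```text
lean xy [-0.0037 -0.0093] radial -0.0060 tang -0.0080 j1 0.269 j6 0.017
t35.40 pos [0.5784 0.2366 0.2739] yaw -1.3177 F [-0.2 -0.1  0.8] op 0.0597
ROW [-0.0055,0.0139,-0.0072,-0.44] rows>=0.3
```

```bash
python3 - <<'E'
from h import *
go(.518,-.395,.26,-1.30)
E
```

```text
t35.40 pos [0.5784 0.2366 0.2739] yaw -1.3177 F [-0.2 -0.1  0.8] op 0.0597
ROW [0.5962,0.0200,-0.2165,-1.02] rows>=12.7
```

Request:
send_rows --motion '[[[0.047,0,-0.017,0],[0.094,0,-0.034,0],[0.141,0,-0.051,0],[0.188,0,-0.068,0],[0.235,0,-0.085,0],[0.282,0,-0.102,0],[0.329,0,-0.119,0],[0.376,0,-0.137,0]]]'

```text
time: 36.2
tool_pos: [0.5404, -0.1638, 0.2805]
tool_rot: [-1.573, -0.011, -1.318]
contact_force: [1.6, -0.5, 0.9]
opening: 0.0596
```

```bash
python3 - <<'E'
from h import *
go(.518,-.395,.26,-1.30)
E
```

```text
t36.20 pos [ 0.5404 -0.1638  0.2805] yaw -1.3177 F [ 1.6 -0.5  0.9] op 0.0596
ROW [0.2180,0.0231,-0.0796,-1.02] rows>=4.7
```

Request:
send_rows --motion '[[[0.047,0,-0.017,0],[0.094,0,-0.034,0],[0.141,0.01,-0.051,0],[0.188,0.02,-0.068,-1],[0.218,0.023,-0.08,-1],[0.218,0.023,-0.08,-1],[0.218,0.023,-0.08,-1],[0.218,0.023,-0.08,-1]]]'

```text
time: 37.0
tool_pos: [0.5182, -0.3944, 0.2617]
tool_rot: [-1.571, -0.013, -1.299]
contact_force: [0.4, -0.2, 0.4]
opening: 0.0597
```

```bash
python3 - <<'E'
from h import *
lean()
c=wrist('w23.png'); crop('w23.png','w23b.png',160,90,360,240)
E
```

```text
lean xy [ 0.0028 -0.0126] radial 0.0107 tang -0.0071 j1 -0.765 j6 -1.035
```

View pics/w23b.png

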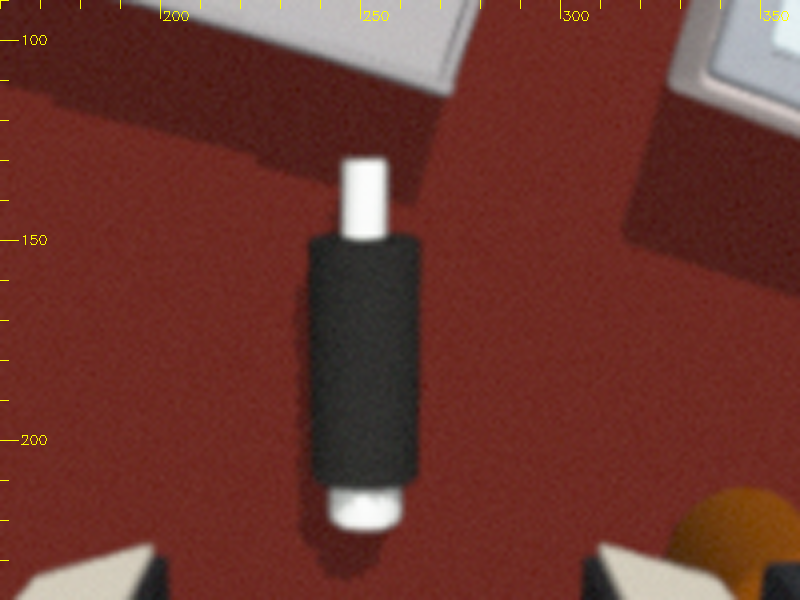

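```bash
python3 - <<'E'
from h import *
c=pickle.load(open('pics/w23.png.pkl','rb'))
a=onz(c,251.2,129.5,.018);b=onz(c,251.5,222,.02);e=onz(c,251,149.2,.025);f=onz(c,251.2,210.5,.036);m=onz(c,251.2,180,.02)
d=(b-a)/np.linalg.norm(b-a);d[2]=0
print(np.arctan2(d[1],d[0]),np.linalg.norm(b-a),np.linalg.norm(f-e));print(a+.064*d,b-.054*d,e+.04*d,f-.04*d)
o=np.mean([a+.064*d,b-.054*d,e+.04*d,f-.04*d],0);print(o)
go(o[0],o[1],.028,np.arctan2(d[1],d[0]))
E
```

```text
-1.2983506051057572 0.12242703576215772 0.07729756015759523
[ 0.51778459 -0.40580874  0.018     ] [ 0.5189757  -0.41007192  0.02      ] [ 0.51761663 -0.40616317  0.025     ] [ 0.51675359 -0.40279259  0.036     ]
[ 0.51778263 -0.4062091   0.02475   ]
t37.05 pos [ 0.5183 -0.3941  0.2616] yaw -1.2988 F [0.2 0.7 0.6] op 0.0597
ROW [0.0086,0.2337,-0.0036,-0.03] rows>=4.7
```

Request:
send_rows --motion '[[[0.002,0.05,-0.003,0],[0.004,0.1,-0.003,0],[0.006,0.15,-0.003,0],[0.008,0.19,-0.003,0],[0.009,0.22,-0.003,0],[0.009,0.231,-0.003,0],[0.009,0.231,-0.003,0],[0.009,0.231,-0.003,0]]]'

```text
time: 37.85
tool_pos: [0.5196, -0.4067, 0.0328]
tool_rot: [-1.57, -0.015, -1.298]
contact_force: [0.1, -0.4, 0.6]
opening: 0.0595
```

Request:
send_rows --motion '[[[0,0,0,0],[0,0,0,0],[0,0,0,0],[0,0,0,0],[0,0,0,0]]]' --gripper 0.0 --grip_force 45

```text
time: 38.35
tool_pos: [0.5199, -0.407, 0.0337]
tool_rot: [-1.57, -0.016, -1.298]
contact_force: [-0.7, 1.0, 6.7]
opening: 0.0352
```

```bash
python3 - <<'E'
from h import *
lean()
c=wrist('w24.png'); crop('w24.png','w24b.png',100,50,420,290)
go(.60,-.30,.25,-.5)
E
```

```text
lean xy [ 0.0056 -0.0155] radial 0.0149 tang -0.0071 j1 -0.777 j6 -1.045
t38.40 pos [ 0.5199 -0.407   0.0337] yaw -1.2981 F [-1.3  0.4  5. ] op 0.0346
ROW [-0.0779,-0.2174,0.1062,-45.73] rows>=5.3
```

View pics/w24b.png

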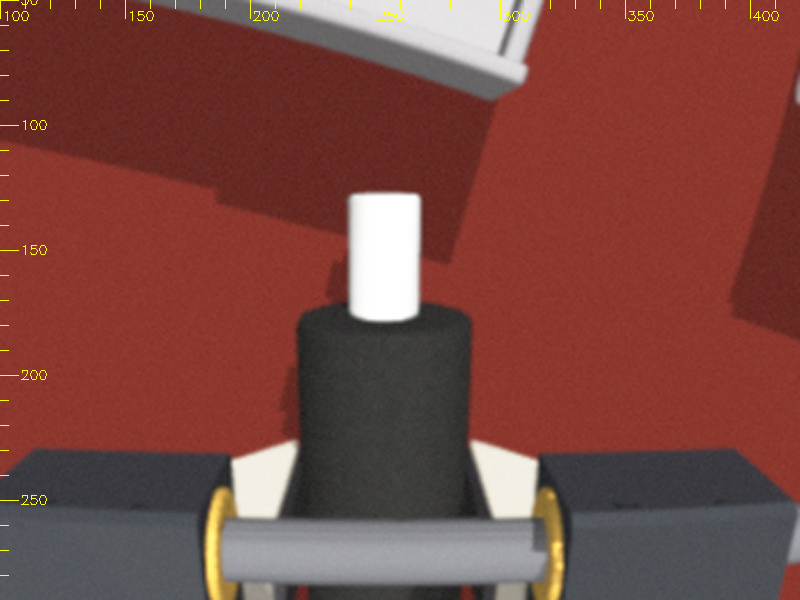

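```bash
python3 - <<'E'
from h import *
c=pickle.load(open('pics/w24.png.pkl','rb'))
s=c['st'];R=Ro.from_euler('xyz',s['tool_rot']).as_matrix()
for u,v,z in [(253.6,126.8,.018),(253.6,126.8,.025),(253.6,178.5,.025)]:
    w=onz(c,u,v,z); print(R.T@(w-s['tool_pos']))
E
```

```text
[-0.06574265  0.01464803 -0.00037854]
[-0.06592892  0.00764403 -0.00037862]
[-0.0409444   0.00805339 -0.00039093]
```

```bash
python3 - <<'E'
from h import *
c=pickle.load(open('pics/w5.png.pkl','rb'))
s=c['st'];R=Ro.from_euler('xyz',s['tool_rot']).as_matrix();zt=s['tool_pos'][2]
for u,v,dz in [(254,178,-.0105),(254,176.5,-.0105),(254,178,-.0175),(254.4,134.8,-.0105),(254.4,134.8,-.0175),(254.4,134.8,-.03)]:
    w=onz(c,u,v,zt+dz); print(R.T@(w-s['tool_pos']))
crop('w5.png','w5c.png',200,100,320,190)
E
```

```text
[-0.03988514  0.00976381 -0.00140407]
[-0.04066105  0.00974916 -0.00140394]
[-0.038426    0.01679293 -0.00140131]
[-0.06169011  0.00935014 -0.0012022 ]
[-0.0612734   0.01635949 -0.00118979]
[-0.06052928  0.02887618 -0.00116763]
```

View pics/w5c.png

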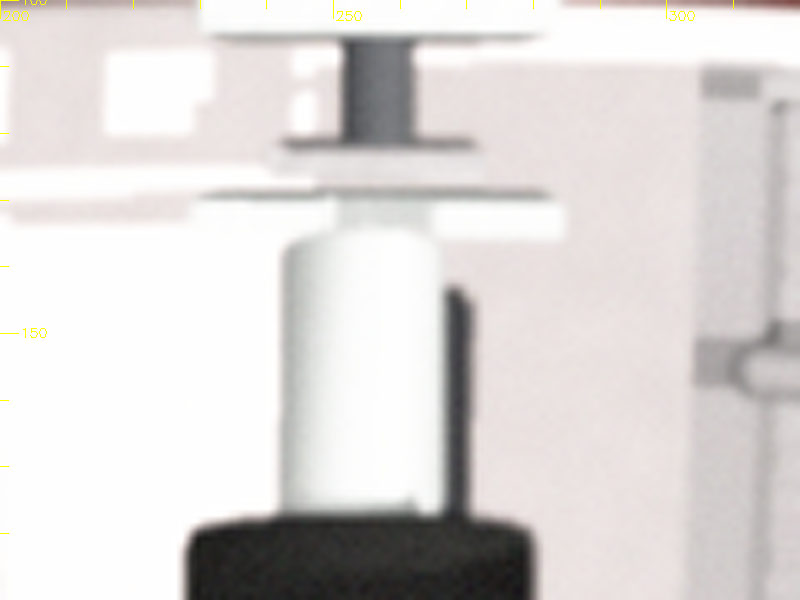

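Request:
send_rows --motion '[[[0,-0.05,0,0],[0,-0.1,0,0],[0,-0.15,0,0],[0,-0.2,0,0],[0,-0.23,0,0],[0,-0.23,0,0],[0,-0.23,0,0]]]'

```text
time: 39.1
tool_pos: [0.5184, -0.4033, 0.2632]
tool_rot: [-1.57, -0.016, -1.298]
contact_force: [0.1, 0.2, -1.8]
opening: 0.0348
```

```bash
python3 - <<'E'
from h import *
lean(); go(.697,-.1617,.25,-.012)
E
```

```text
lean xy [ 0.0053 -0.0151] radial 0.0144 tang -0.0071 j1 -0.775 j6 -1.046
t39.10 pos [ 0.5184 -0.4033  0.2632] yaw -1.2981 F [ 0.1  0.2 -1.8] op 0.0348
ROW [-0.1848,0.0105,0.2371,-73.69] rows>=8.6
```

Request:
send_rows --motion '[[[-0.024,0,0.03,-8.5],[-0.048,0,0.06,-17],[-0.072,0,0.09,-25.5],[-0.096,0,0.12,-34],[-0.12,0,0.15,-42.5],[-0.144,0,0.18,-51],[-0.168,0,0.21,-59.5],[-0.185,0.01,0.237,-68]]]'

```text
time: 39.9
tool_pos: [0.6975, -0.1592, 0.2485]
tool_rot: [-1.584, -0.004, -0.104]
contact_force: [0.0, -0.5, -0.9]
opening: 0.0353
```

```bash
python3 - <<'E'
from h import *
lean(); go(.697,-.1617,.25,-.012)
E
```

```text
lean xy [ 0.0031 -0.0139] radial 0.0074 tang -0.0122 j1 -0.326 j6 -1.792
t39.90 pos [ 0.6975 -0.1592  0.2485] yaw -0.1040 F [ 0.  -0.5 -0.9] op 0.0353
ROW [-0.0002,-0.0014,-0.0026,-5.27] rows>=0.6
```

Request:
send_rows --motion '[[[0,0,-0.0025,-5.3],[0,0,-0.0025,-5.3],[0,0,-0.0025,-5.3]]]'

```text
time: 40.2
tool_pos: [0.6965, -0.1619, 0.2463]
tool_rot: [-1.584, 0.0, -0.015]
contact_force: [0.3, -0.7, -1.8]
opening: 0.035
```

```bash
python3 - <<'E'
from h import *
lean(); go(.697,-.1617,.119,-.0115)
c=wrist('w25.png'); crop('w25.png','w25b.png',100,50,420,290)
E
```

```text
lean xy [-0.0005 -0.0129] radial 0.0037 tang -0.0124 j1 -0.330 j6 -1.886
t40.20 pos [ 0.6965 -0.1619  0.2463] yaw -0.0147 F [ 0.3 -0.7 -1.8] op 0.0350
ROW [0.0005,0.1273,0.0018,-0.18] rows>=2.5
```

View pics/w25b.png

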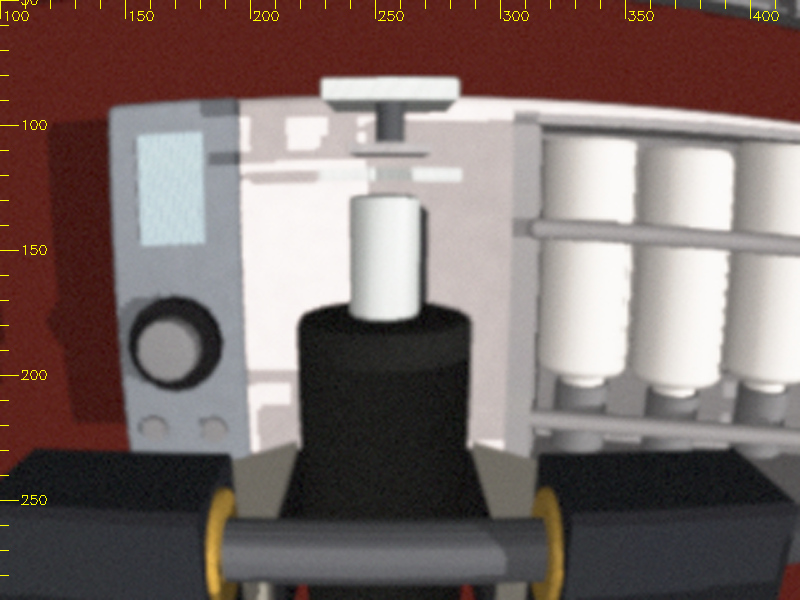

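Request:
send_rows --motion '[[[0,0.04,0.001,0],[0,0.08,0.001,0],[0,0.11,0.002,-0.1],[0,0.127,0.002,-0.2],[0,0.127,0.002,-0.2],[0,0.127,0.002,-0.2],[0,0.127,0.002,-0.2]]]'

```text
time: 40.95
tool_pos: [0.6975, -0.1627, 0.1223]
tool_rot: [-1.585, -0.004, -0.013]
contact_force: [-0.7, 0.1, -0.5]
opening: 0.035
```

```bash
python3 - <<'E'
from h import *
lean(); go(.690,-.1617,.119,-.0115)
c=wrist('w26.png'); crop('w26.png','w26b.png',100,50,420,290)
E
```

```text
lean xy [ 0.0039 -0.0145] radial 0.0084 tang -0.0124 j1 -0.331 j6 -1.885
t40.95 pos [ 0.6975 -0.1627  0.1223] yaw -0.0127 F [-0.7  0.1 -0.5] op 0.0350
ROW [-0.0075,0.0033,0.0009,-0.07] rows>=0.2
```

View pics/w26b.png

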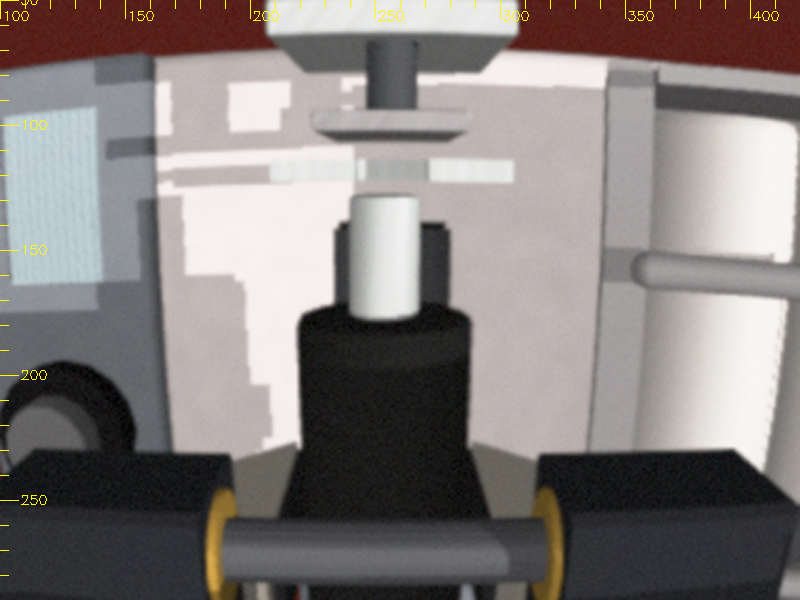

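```bash
python3 - <<'E'
from h import *
c=pickle.load(open('pics/w26.png.pkl','rb'))
print('slot',onz(c,257.6,118,.083),'plate ctr',onz(c,256.6,118,.083),'plate edge top -x',onz(c,256.6,113.5,.083),'+x edge',onz(c,256.6,123,.083)); 
print('spring plate top ctr',onz(c,256,94,.113),'face lower edge',onz(c,256,101,.113),onz(c,256,106,.113))
print('journal tip',onz(c,254,128,.106),onz(c,254,128,.113),'journal root',onz(c,253.9,176,.113))
crop('w26.png','w26c.png',190,70,320,190)
E
```

```text
slot [ 0.62619013 -0.16112551  0.083     ] plate ctr [ 0.62618379 -0.16169825  0.083     ] plate edge top -x [ 0.62357494 -0.16166589  0.083     ] +x edge [ 0.62908265 -0.16173388  0.083     ]
spring plate top ctr [ 0.61463577 -0.1617395   0.113     ] face lower edge [ 0.61800317 -0.16178305  0.113     ] [ 0.62040279 -0.16181381  0.113     ]
journal tip [ 0.63117188 -0.16298141  0.106     ] [ 0.63093032 -0.16289555  0.113     ] journal root [ 0.65427609 -0.16324746  0.113     ]
```

View pics/w26c.png

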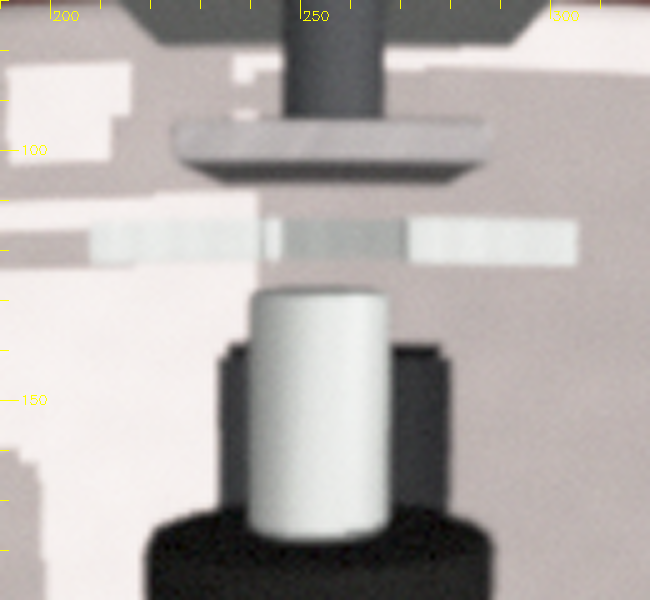

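Request:
send_rows --motion '[[[-0.004,0.001,0.0013,0],[-0.008,0.002,0.0013,0],[-0.009,0.003,0.0013,0],[-0.009,0.003,0.0013,0]]]'

```text
time: 41.4
tool_pos: [0.6882, -0.1611, 0.1193]
tool_rot: [-1.585, -0.004, -0.012]
contact_force: [-0.6, 0.0, -1.6]
opening: 0.0349
```

Request:
send_rows --motion '[[[-0.002,0,0,0],[-0.004,0,0,0],[-0.004,0,0,0]]]'

```text
time: 41.7
tool_pos: [0.6842, -0.161, 0.1194]
tool_rot: [-1.585, -0.004, -0.012]
contact_force: [1.5, -0.1, -1.5]
opening: 0.0352
```

Request:
send_rows --motion '[[[-0.002,0,0,0],[-0.004,0,0,0],[-0.004,0,0,0]]]'

```text
time: 42.0
tool_pos: [0.6807, -0.161, 0.1198]
tool_rot: [-1.585, -0.006, -0.013]
contact_force: [4.3, 0.5, -2.0]
opening: 0.0349
```

Request:
send_rows --motion '[[[-0.002,0,0,0],[-0.004,0,0,0],[-0.004,0,0,0]]]'

```text
time: 42.3
tool_pos: [0.6777, -0.1609, 0.1202]
tool_rot: [-1.586, -0.009, -0.013]
contact_force: [7.6, 0.1, -3.1]
opening: 0.0351
```

```bash
python3 - <<'E'
from h import *
lean(); go(.6755,-.161,.119,-.0115)
c=wrist('w27.png'); crop('w27.png','w27c.png',190,70,320,190)
F=[];
s=c['st']
q=lambda u,v,z: onz(c,u,v,z)
E
```

```text
lean xy [ 0.0093 -0.015 ] radial 0.0137 tang -0.0111 j1 -0.338 j6 -1.892
t42.30 pos [ 0.6777 -0.1609  0.1202] yaw -0.0125 F [ 7.6  0.1 -3.1] op 0.0351
ROW [-0.0022,0.0012,-0.0001,-0.06] rows>=0.1
```

View pics/w27c.png

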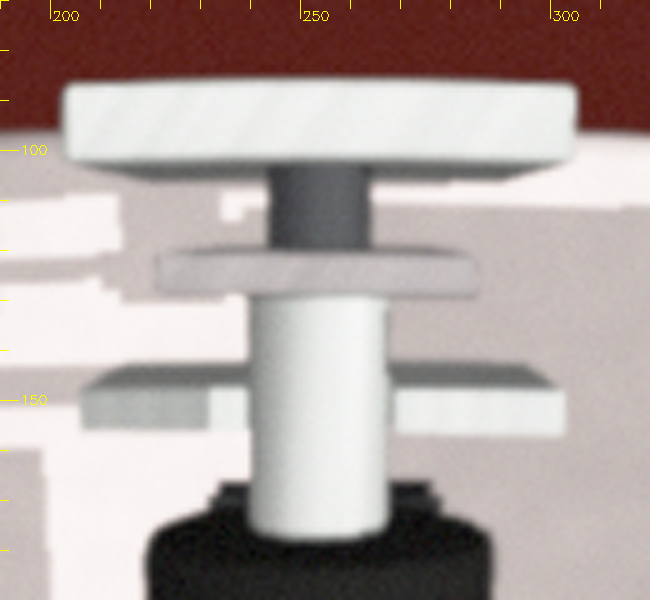

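Request:
send_rows --motion '[[[-0.002,0,0,0],[-0.003,0,0,0],[-0.003,0,0,0]]]'

```text
time: 42.65
tool_pos: [0.6762, -0.1609, 0.1207]
tool_rot: [-1.586, -0.014, -0.012]
contact_force: [7.8, -0.2, -3.4]
opening: 0.0352
```

```bash
python3 - <<'E'
from h import *
lean(); go(.6755,-.161,.093,-.0115)
c=wrist('w28.png'); crop('w28.png','w28c.png',190,70,320,190)
E
```

```text
lean xy [ 0.0135 -0.0156] radial 0.0179 tang -0.0102 j1 -0.339 j6 -1.894
t42.65 pos [ 0.6762 -0.1609  0.1207] yaw -0.0125 F [ 7.8 -0.2 -3.4] op 0.0352
ROW [-0.0011,0.0277,0.0003,-0.06] rows>=0.6
```

View pics/w28c.png

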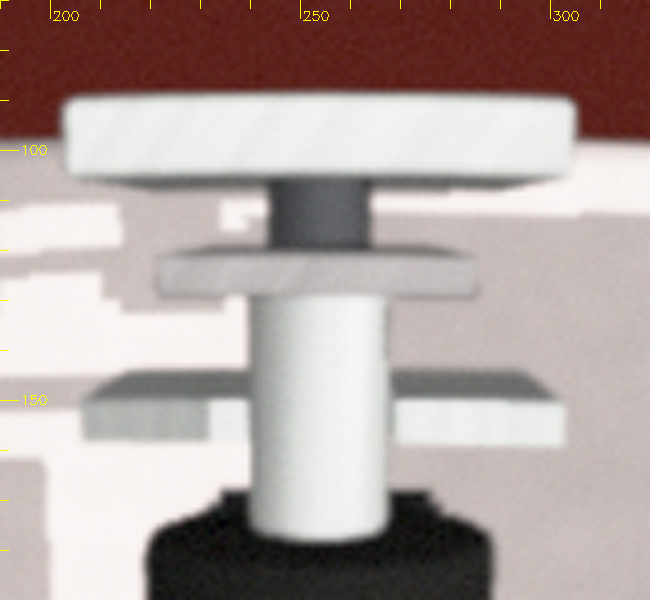

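```bash
python3 - <<'E'
from h import *
for n,r1,r2,r3 in [('w27.png',156,147.4,177),('w28.png',158,149.4,177)]:
    c=pickle.load(open('pics/%s.pkl'%n,'rb')); zt=c['st']['tool_pos'][2]
    e=onz(c,254,r1,.083)[0]; e2=onz(c,254,r2,.083)[0]; r=onz(c,254,r3,zt-.0157+.007)[0]; tp=onz(c,254,(295/5+70),zt-.0157+.007)[0]
    print(n,'plate',e2,e,'seat',e+.047,e2+.052,'origin',r+.04,tp+.064)
E
```

```text
w27.png plate 0.6234231672953455 0.6284084561371104 seat 0.6754084561371104 0.6754231672953456 origin 0.6748521398245115 0.675619432354569
w28.png plate 0.6232836567793699 0.6282892434279724 seat 0.6752892434279725 0.67528365677937 origin 0.673365385068673 0.6741541986796775
```

Request:
send_rows --motion '[[[-0.002,0.001,0,0],[-0.003,0.001,0,0],[-0.003,0.001,0,0],[-0.003,0.001,0,0]]]'

```text
time: 43.1
tool_pos: [0.6752, -0.161, 0.1207]
tool_rot: [-1.587, -0.019, -0.012]
contact_force: [9.5, -0.1, -2.1]
opening: 0.0349
```

```bash
python3 - <<'E'
from h import *
lean(); go(.6745,-.161,.093,-.0115)
c=wrist('w29.png'); crop('w29.png','w29c.png',190,70,320,190)
E
```

```text
lean xy [ 0.019  -0.0164] radial 0.0234 tang -0.0091 j1 -0.340 j6 -1.895
t43.10 pos [ 0.6752 -0.161   0.1207] yaw -0.0125 F [ 9.5 -0.1 -2.1] op 0.0349
ROW [-0.0012,0.0276,0.0004,-0.05] rows>=0.6
```

View pics/w29c.png

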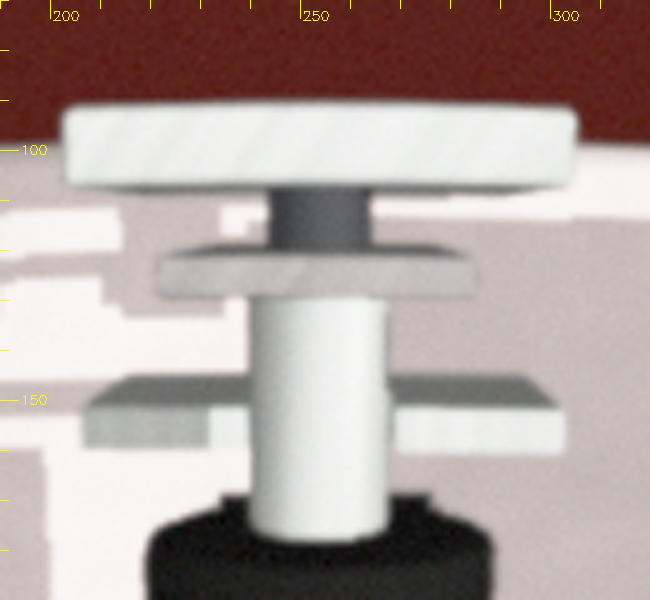

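Request:
send_rows --motion '[[[-0.001,0.003,0,0],[-0.002,0.006,0,0],[-0.002,0.008,0,0],[-0.002,0.01,0,0],[-0.002,0.01,0,0]]]'

```text
time: 43.65
tool_pos: [0.6757, -0.1614, 0.1128]
tool_rot: [-1.589, -0.026, -0.012]
contact_force: [9.0, 1.1, 5.1]
opening: 0.0348
```

```bash
python3 - <<'E'
from h import *
lean(); go(.6745,-.161,.093,-.0115)
c=wrist('w30.png'); crop('w30.png','w30c.png',130,60,380,250)
c=snap('side','s30.png'); crop('s30.png','s30b.png',290,180,370,240)
E
```

```text
lean xy [ 0.0258 -0.0182] radial 0.0304 tang -0.0085 j1 -0.341 j6 -1.896
t43.65 pos [ 0.6757 -0.1614  0.1128] yaw -0.0122 F [9.  1.1 5.1] op 0.0348
ROW [-0.0017,0.0197,0.0008,-0.04] rows>=0.4
```

View pics/w30c.png

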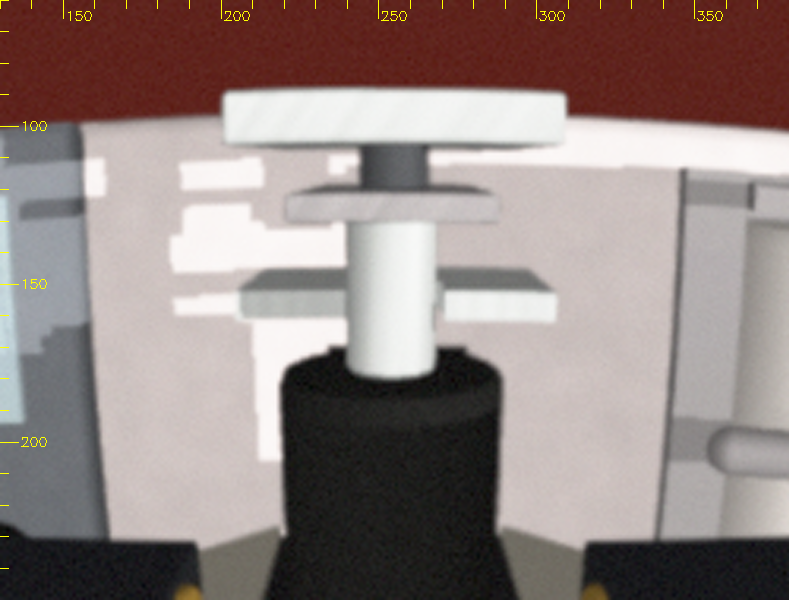

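View pics/s30b.png

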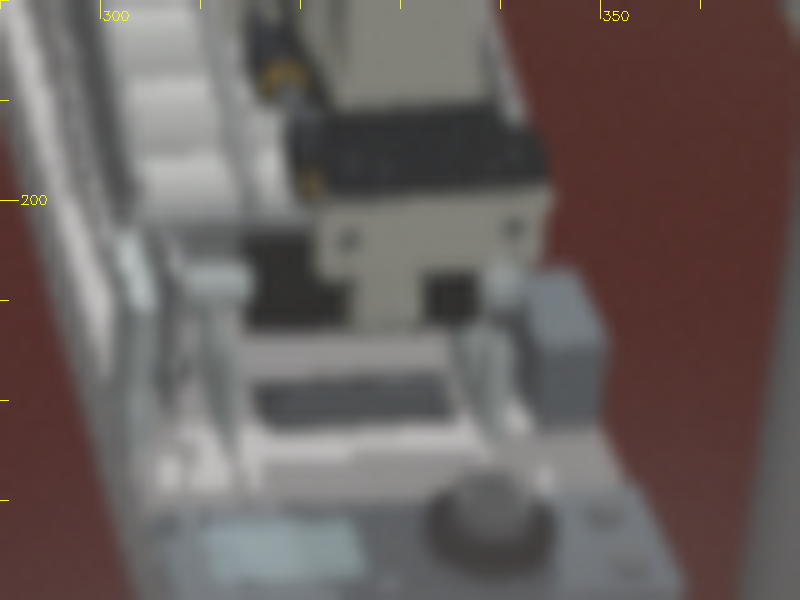

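```bash
cat >> h.py <<'E'
def org(n,r1,r2,r3,rt):
    c=pickle.load(open('pics/%s.pkl'%n,'rb')); zt=c['st']['tool_pos'][2]
    e=onz(c,254,r1,.083)[0]; e2=onz(c,254,r2,.083)[0]; r=onz(c,254,r3,zt-.0157+.007)[0]; tp=onz(c,254,rt,zt-.0157+.007)[0]
    print(n,'seat',e+.047,e2+.052,'origin',r+.04,tp+.064)
E
python3 - <<'E'
from h import *
org('w29.png',160,151.3,177.3,129.4)
org('w30.png',161.4,151.9,178.8,130.4)
E
```

```text
w29.png seat 0.6755828004344515 0.6755173470756822 origin 0.6724798759119315 0.673346395869874
w30.png seat 0.6757711476665372 0.6754974025450287 origin 0.673691186865897 0.6743499012730336
```

Request:
send_rows --motion '[[[-0.002,0.001,0.0004,0],[-0.003,0.003,0.0004,0],[-0.003,0.005,0.0004,0],[-0.003,0.007,0.0004,0]]]'

```text
time: 44.15
tool_pos: [0.6755, -0.1616, 0.1085]
tool_rot: [-1.591, -0.034, -0.012]
contact_force: [8.9, -0.8, 4.4]
opening: 0.0348
```

Request:
send_rows --motion '[[[-0.003,0.002,0.0004,0],[-0.004,0.004,0.0004,0],[-0.004,0.006,0.0004,0],[-0.004,0.008,0.0004,0],[-0.004,0.01,0.0004,0],[-0.004,0.01,0.0004,0]]]'

```text
time: 44.75
tool_pos: [0.6743, -0.1618, 0.1004]
tool_rot: [-1.593, -0.041, -0.012]
contact_force: [9.7, 0.0, 2.5]
opening: 0.0349
```

```bash
python3 - <<'E'
from h import *
lean(); go(.6745,-.161,.093,-.0115)
c=wrist('w31.png'); crop('w31.png','w31c.png',130,60,380,250)
c=snap('side','s31.png'); crop('s31.png','s31b.png',290,180,370,240)
E
```

```text
lean xy [ 0.0406 -0.0222] radial 0.0457 tang -0.0073 j1 -0.343 j6 -1.898
t44.75 pos [ 0.6743 -0.1618  0.1004] yaw -0.0117 F [9.7 0.  2.5] op 0.0349
ROW [-0.0001,0.0074,0.0010,-0.01] rows>=0.1
```

View pics/w31c.png

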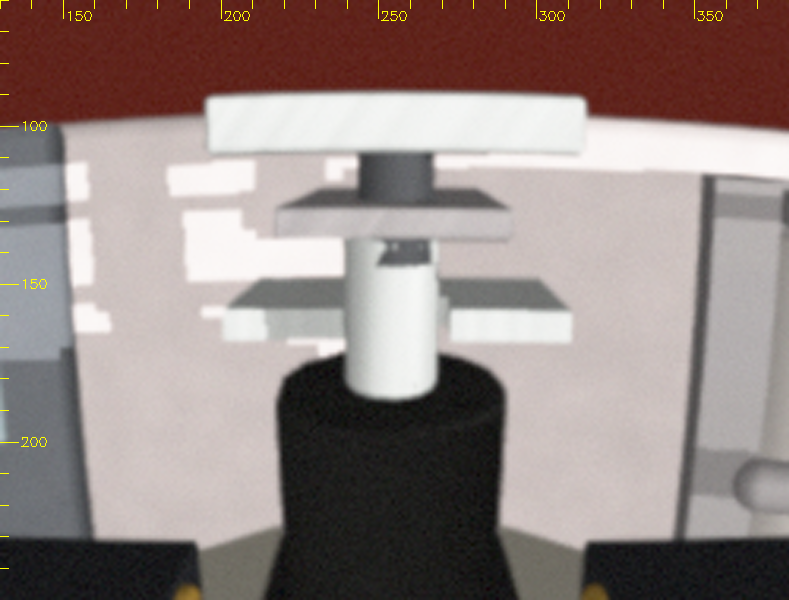

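View pics/s31b.png

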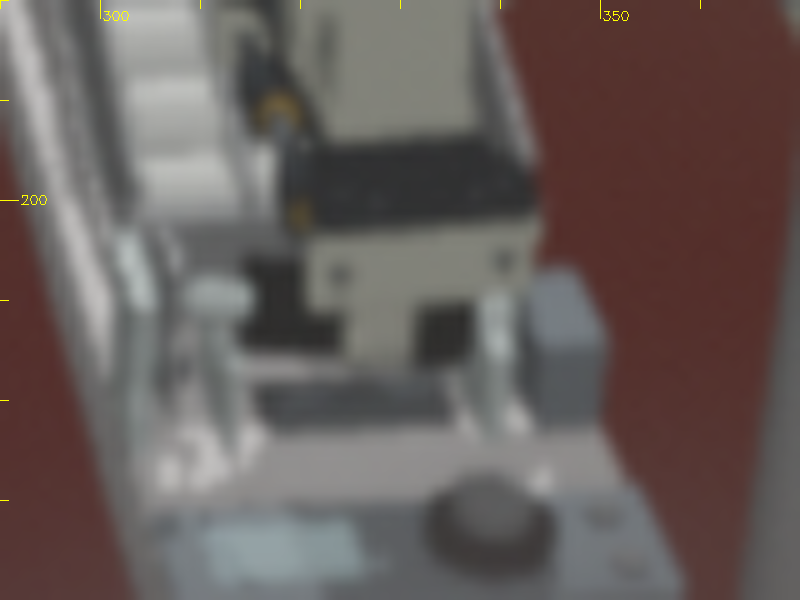

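Request:
send_rows --motion '[[[-0.002,0.002,0.0005,0],[-0.003,0.004,0.0006,0],[-0.003,0.006,0.0006,0],[-0.003,0.008,0.0006,0],[-0.003,0.01,0.0006,0],[-0.003,0.01,0.0006,0]]]'

```text
time: 45.45
tool_pos: [0.6744, -0.1622, 0.0956]
tool_rot: [-1.595, -0.05, -0.011]
contact_force: [0.5, 1.3, 16.0]
opening: 0.0351
```

```bash
python3 - <<'E'
from h import *
lean(); go(.6745,-.161,.093,-.0115)
c=wrist('w32.png'); crop('w32.png','w32c.png',130,60,380,250)
c=snap('side','s32.png'); crop('s32.png','s32b.png',290,180,370,240)
E
```

```text
lean xy [ 0.0497 -0.0252] radial 0.0552 tang -0.0070 j1 -0.343 j6 -1.899
t45.45 pos [ 0.6744 -0.1622  0.0956] yaw -0.0114 F [ 0.5  1.3 16. ] op 0.0351
ROW [0.0000,0.0025,0.0012,0.01] rows>=0.1
```

View pics/w32c.png

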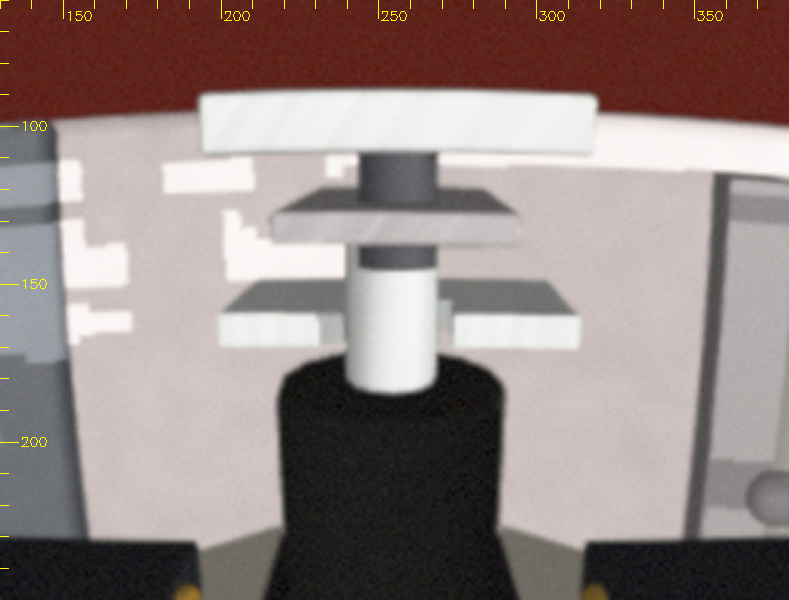

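View pics/s32b.png

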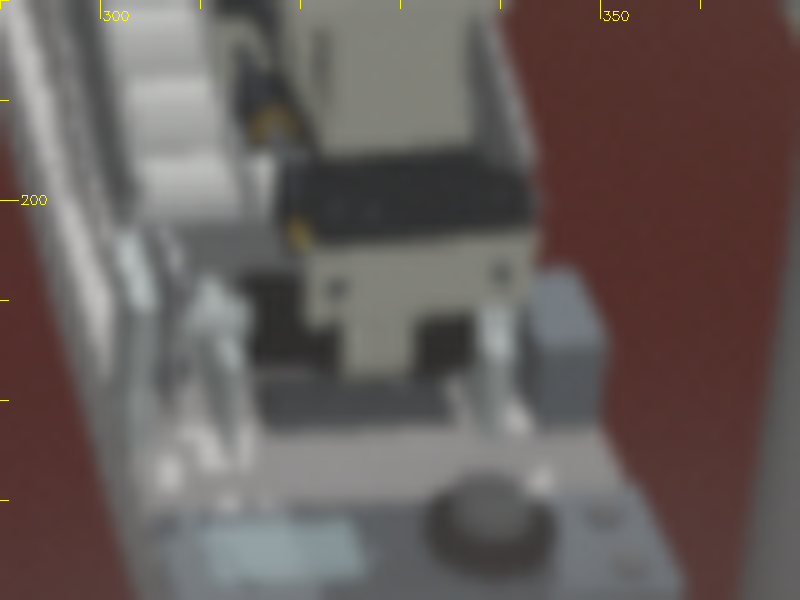

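Request:
send_rows --motion '[[[0,0.001,0.0008,0],[0,0.002,0.001,0],[0,0.003,0.001,0],[0,0.004,0.001,0],[0,0.004,0.001,0]]]'

```text
time: 46.05
tool_pos: [0.6762, -0.1619, 0.0955]
tool_rot: [-1.598, -0.056, -0.011]
contact_force: [-1.5, 1.1, 15.3]
opening: 0.0349
```

```bash
python3 - <<'E'
from h import *
lean(); go(.6745,-.161,.093,-.0115)
c=wrist('w33.png'); crop('w33.png','w33c.png',130,60,380,250)
E
```

```text
lean xy [ 0.0556 -0.0276] radial 0.0616 tang -0.0074 j1 -0.342 j6 -1.897
t46.05 pos [ 0.6762 -0.1619  0.0955] yaw -0.0111 F [-1.5  1.1 15.3] op 0.0349
ROW [-0.0018,0.0024,0.0010,0.03] rows>=0.1
```

View pics/w33c.png

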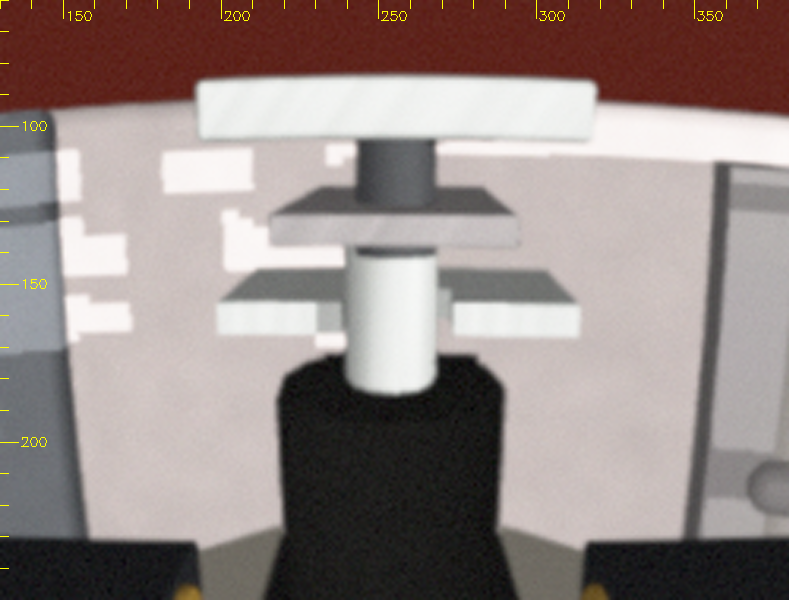

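```bash
python3 - <<'E'
from h import *
def a(n,rows):
    c=pickle.load(open('pics/%s.pkl'%n,'rb'))
    e2,e,s0,s1=rows
    S=(onz(c,254,e,.083)[0]+.047+onz(c,254,e2,.083)[0]+.052)/2
    f0=onz(c,254,s0,.113)[0];f1=onz(c,254,s1,.113)[0]
    print(n,'seat %.4f'%S,'spring top edges rel seat %.4f %.4f'%(f0-S,f1-S))
a('w26.png',(113.8,123,93.8,102.3))
a('w29.png',(151.3,160.3,121,129))
v=lambda y:y/3.156+60
a('w33.png',(v(303),v(336),v(213),v(246)))
a('w32.png',(v(316),v(348),v(211),v(244)))
E
```

```text
w26.png seat 0.6759 spring top edges rel seat -0.0614 -0.0573
w29.png seat 0.6756 spring top edges rel seat -0.0703 -0.0665
w33.png seat 0.6758 spring top edges rel seat -0.0685 -0.0645
w32.png seat 0.6760 spring top edges rel seat -0.0705 -0.0666
```

Request:
send_rows --motion '[[[0,0,0,0],[0,0,0,0],[0,0,0,0],[0,0,0,0]]]' --gripper 0.6

```text
time: 46.5
tool_pos: [0.6755, -0.1619, 0.0947]
tool_rot: [-1.597, -0.054, -0.011]
contact_force: [0.5, -0.5, -0.3]
opening: 0.0545
```

```bash
python3 - <<'E'
from h import *
lean(); go(.6745,-.161,.2,-.0115)
c=wrist('w34.png'); crop('w34.png','w34c.png',130,60,380,250)
c=snap('side','s34.png'); crop('s34.png','s34b.png',290,180,370,240)
E
```

```text
lean xy [ 0.0536 -0.0271] radial 0.0596 tang -0.0075 j1 -0.342 j6 -1.897
t46.50 pos [ 0.6755 -0.1619  0.0947] yaw -0.0111 F [ 0.5 -0.5 -0.3] op 0.0545
ROW [0.0046,-0.1052,-0.0019,0.02] rows>=2.1
```

View pics/w34c.png

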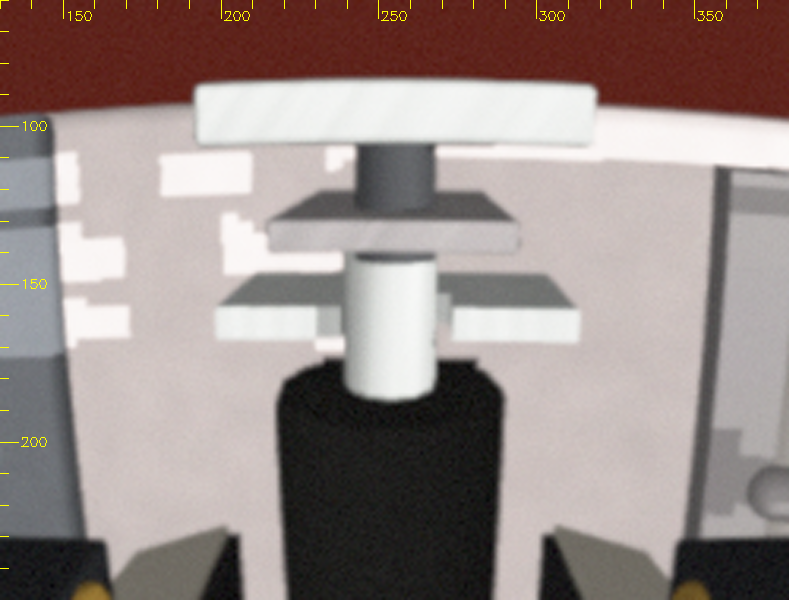

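View pics/s34b.png

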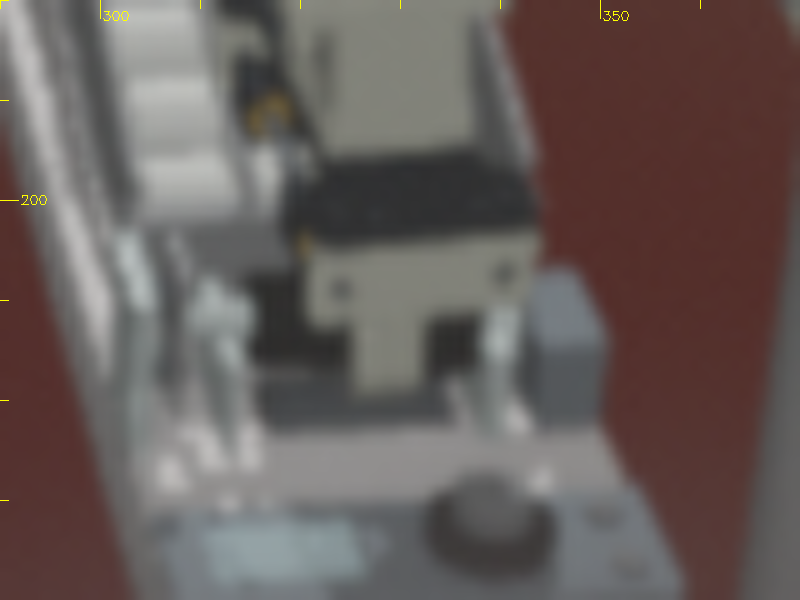

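Request:
send_rows --motion '[[[0.002,-0.04,0,0],[0.004,-0.09,0,0],[0.006,-0.14,0,0],[0.008,-0.19,0,0],[-0.03,-0.22,0,0],[-0.03,-0.22,0,0],[-0.03,-0.22,0,0]]]'

```text
time: 47.3
tool_pos: [0.6336, -0.1556, 0.3136]
tool_rot: [-1.598, -0.056, -0.011]
contact_force: [0.9, 0.3, -0.5]
opening: 0.0553
```

```bash
python3 - <<'E'
from h import *
lean(); go(.6444,-.1506,.28,-.001)
c=wrist('w35.png'); crop('w35.png','w35b.png',150,60,350,210);
c=snap('side','s35.png'); crop('s35.png','s35b.png',290,180,370,240)
crop('side0.png','s0b.png',290,180,370,240)
E
```

```text
lean xy [ 0.0554 -0.0277] radial 0.0616 tang -0.0067 j1 -0.355 j6 -1.913
t47.30 pos [ 0.6336 -0.1556  0.3136] yaw -0.0115 F [ 0.9  0.3 -0.5] op 0.0553
ROW [0.0089,0.0340,0.0061,-0.60] rows>=0.7
```

View pics/w35b.png

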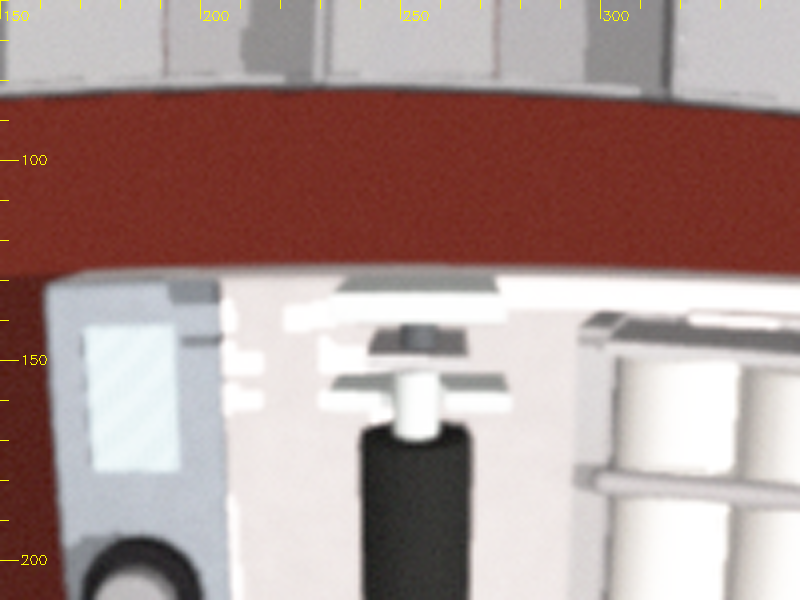

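View pics/s35b.png

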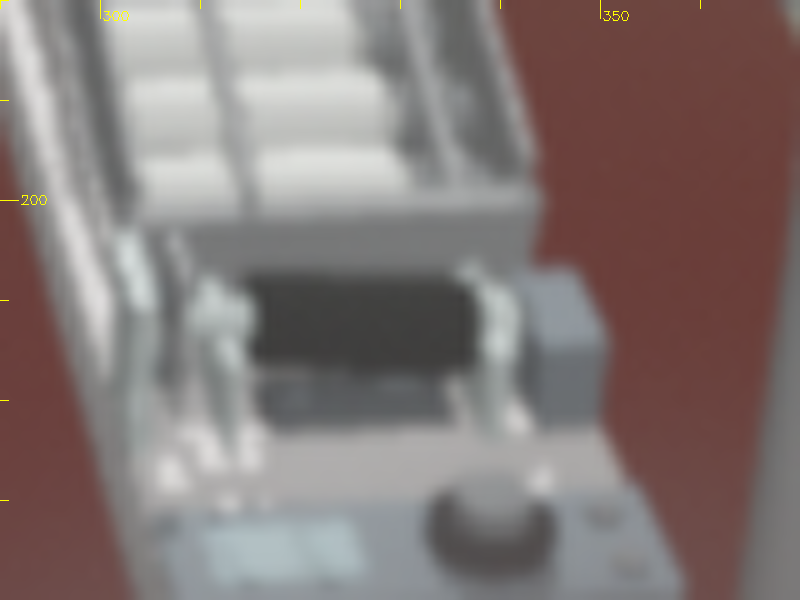

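View pics/s0b.png

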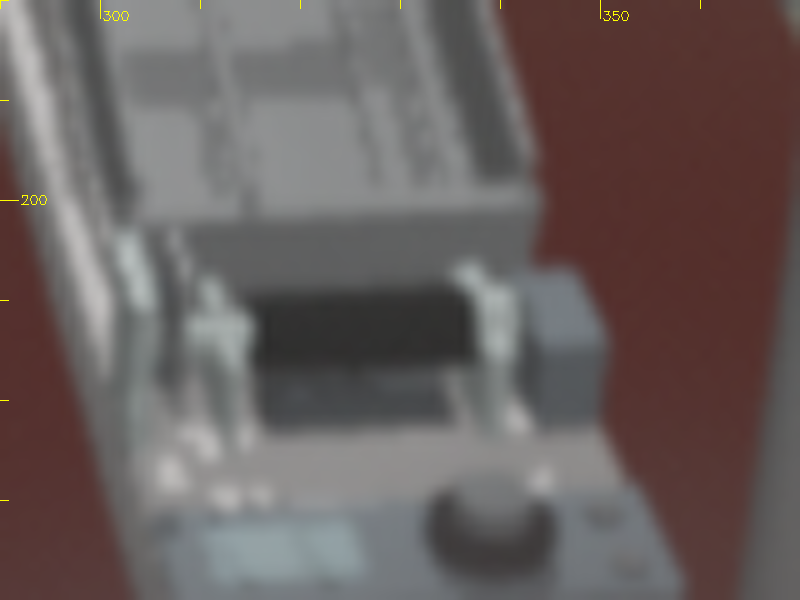

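Request:
send_rows --motion '[[[0,0.05,0,0],[0,0.1,0,0],[0,0.1,0,0]]]' --gripper 0.0

```text
time: 47.7
tool_pos: [0.6355, -0.1567, 0.2017]
tool_rot: [-1.59, -0.036, -0.011]
contact_force: [-0.0, -0.1, -1.0]
opening: 0.0356
```

Request:
send_rows --motion '[[[0,-0.03,0,0],[0,-0.07,0,0],[0,-0.1,0,0],[0,-0.105,0,0],[0,-0.105,0,0],[0,-0.105,0,0]]]'

```text
time: 48.3
tool_pos: [0.6315, -0.1545, 0.3057]
tool_rot: [-1.59, -0.034, -0.012]
contact_force: [-1.1, 1.2, -0.9]
opening: 0.0004
```

Request:
send_rows --motion '[[[0,0.05,0,0],[0,0.1,0,0],[0,0.1,0,0]]]'

```text
time: 48.6
tool_pos: [0.6307, -0.1549, 0.1968]
tool_rot: [-1.584, -0.017, -0.012]
contact_force: [-1.1, 1.0, -0.6]
opening: 0.0005
```

Request:
send_rows --motion '[[[0,-0.03,0,0],[0,-0.07,0,0],[0,-0.1,0,0],[0,-0.105,0,0],[0,-0.105,0,0],[0,-0.105,0,0]]]'

```text
time: 49.2
tool_pos: [0.6285, -0.1534, 0.301]
tool_rot: [-1.583, -0.016, -0.012]
contact_force: [0.8, -0.5, 0.1]
opening: 0.0006
```

Request:
send_rows --motion '[[[0,0.05,0,0],[0,0.1,0,0],[0,0.1,0,0]]]'

```text
time: 49.5
tool_pos: [0.6257, -0.1532, 0.1922]
tool_rot: [-1.577, 0.001, -0.012]
contact_force: [-1.8, -0.1, -0.2]
opening: 0.0005
```

```bash
python3 - <<'E'
from h import *
lean(); go(.647,-.1615,.16,-.0115)
E
```

```text
lean xy [-0.0009 -0.0065] radial 0.0014 tang -0.0064 j1 -0.356 j6 -1.913
t49.50 pos [ 0.6257 -0.1532  0.1922] yaw -0.0121 F [-1.8 -0.1 -0.2] op 0.0005
ROW [0.0214,0.0323,-0.0079,-0.03] rows>=0.8
```

Request:
send_rows --motion '[[[0.021,0.0,-0.008,0],[0.021,0.03,-0.008,0],[0.021,0.055,-0.008,0],[0.021,0.055,-0.008,0],[0.021,0.055,-0.008,0]]]'

```text
time: 50.0
tool_pos: [0.6471, -0.162, 0.1388]
tool_rot: [-1.578, 0.0, -0.012]
contact_force: [0.7, -0.5, 0.8]
opening: 0.0
```

```bash
python3 - <<'E'
from h import *
lean(); go(.647,-.1615,.12,-.0115)
c=wrist('w36.png'); crop('w36.png','w36b.png',130,60,380,250)
E
```

```text
lean xy [-0.0002 -0.0068] radial 0.0022 tang -0.0064 j1 -0.357 j6 -1.913
t50.00 pos [ 0.6471 -0.162   0.1388] yaw -0.0120 F [ 0.7 -0.5  0.8] op 0.0000
ROW [-0.0001,0.0188,0.0006,-0.03] rows>=0.4
```

View pics/w36b.png

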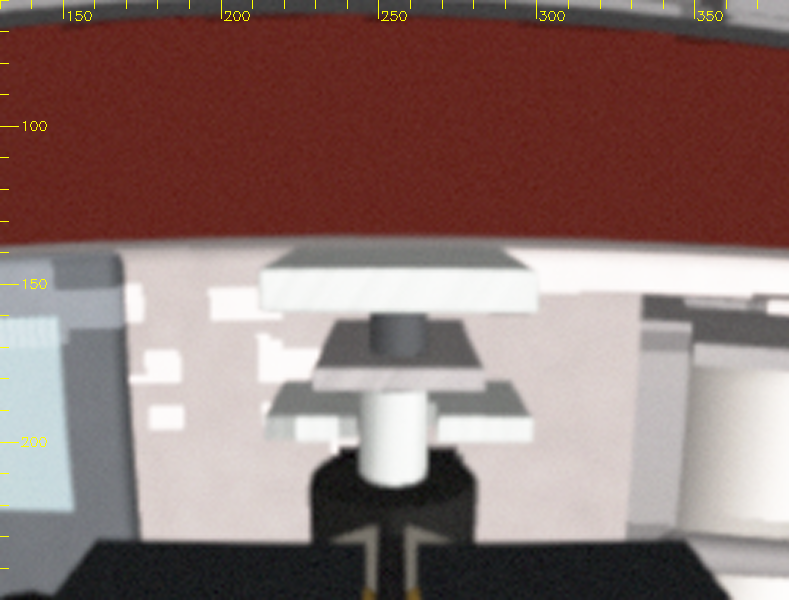

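Request:
send_rows --motion '[[[0,0.006,0,0],[0,0.012,0,0],[0,0.016,0,0],[0,0.019,0,0],[0,0.021,0,0],[0,0.021,0,0]]]'

```text
time: 50.65
tool_pos: [0.6468, -0.1623, 0.1201]
tool_rot: [-1.579, -0.0, -0.012]
contact_force: [-6.7, 1.4, 10.4]
opening: 0.0003
```

Request:
send_rows --motion '[[[0,0.002,0,0],[0,0.004,0,0],[0,0.005,0,0],[0,0.005,0,0]]]'

```text
time: 51.05
tool_pos: [0.6468, -0.1625, 0.1196]
tool_rot: [-1.58, -0.003, -0.012]
contact_force: [-9.9, 2.4, 24.5]
opening: 0.0004
```

```bash
python3 - <<'E'
from h import *
lean(); go(.647,-.1615,.12,-.0115)
c=wrist('w37.png'); crop('w37.png','w37b.png',130,60,380,250)
c=snap('side','s37.png'); crop('s37.png','s37b.png',290,180,370,240)
E
```

```text
lean xy [ 0.0025 -0.0091] radial 0.0055 tang -0.0076 j1 -0.358 j6 -1.913
t51.05 pos [ 0.6468 -0.1625  0.1196] yaw -0.0117 F [-9.9  2.4 24.5] op 0.0004
ROW [0.0002,-0.0004,0.0010,-0.01] rows>=0.0
```

View pics/w37b.png

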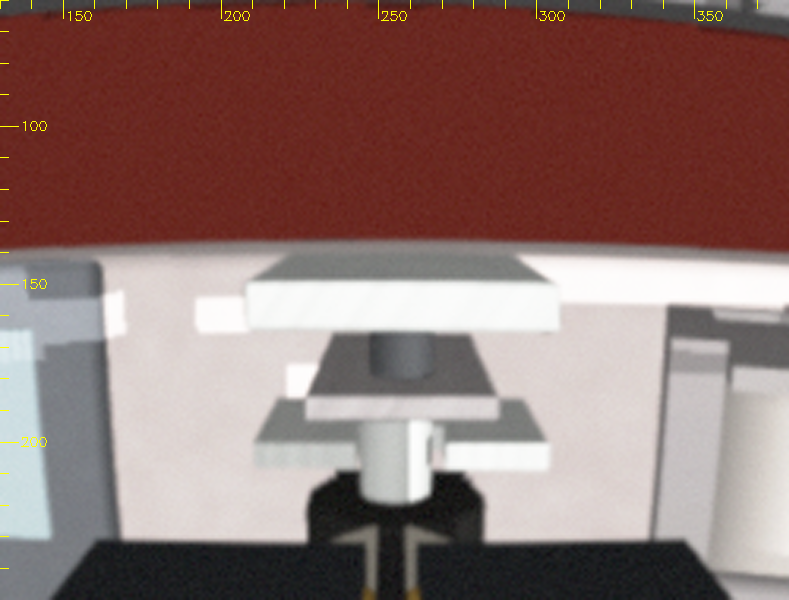

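View pics/s37b.png

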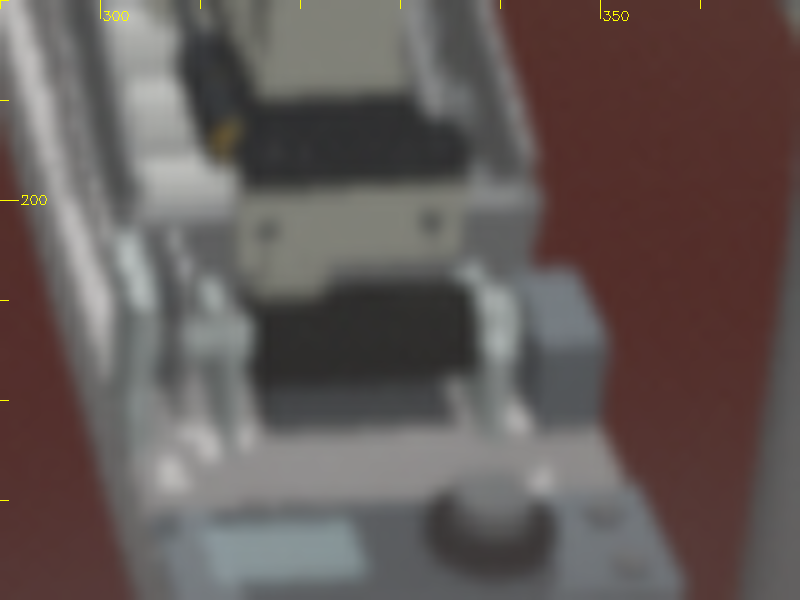

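Request:
send_rows --motion '[[[0,-0.02,0,0],[0,-0.06,0,0],[0,-0.1,0,0],[0,-0.14,0,0],[0,-0.16,0,0],[0,-0.16,0,0],[0,-0.16,0,0]]]'

```text
time: 51.85
tool_pos: [0.6461, -0.1609, 0.2788]
tool_rot: [-1.58, -0.002, -0.012]
contact_force: [-0.2, 0.3, -1.0]
opening: 0.0004
```

```bash
python3 - <<'E'
from h import *
lean(); go(.69,-.26,.28,0)
c=wrist('w38.png'); crop('w38.png','w38b.png',150,90,350,240)
c=snap('side','s38.png'); crop('s38.png','s38b.png',290,180,370,240)
c=snap('scene','n38.png'); crop('n38.png','n38b.png',140,180,340,300)
E
```

```text
lean xy [ 0.0018 -0.0088] radial 0.0047 tang -0.0076 j1 -0.356 j6 -1.914
t51.85 pos [ 0.6461 -0.1609  0.2788] yaw -0.0117 F [-0.2  0.3 -1. ] op 0.0004
ROW [0.0450,-0.0002,-0.0986,-0.67] rows>=2.2
```

View pics/w38b.png

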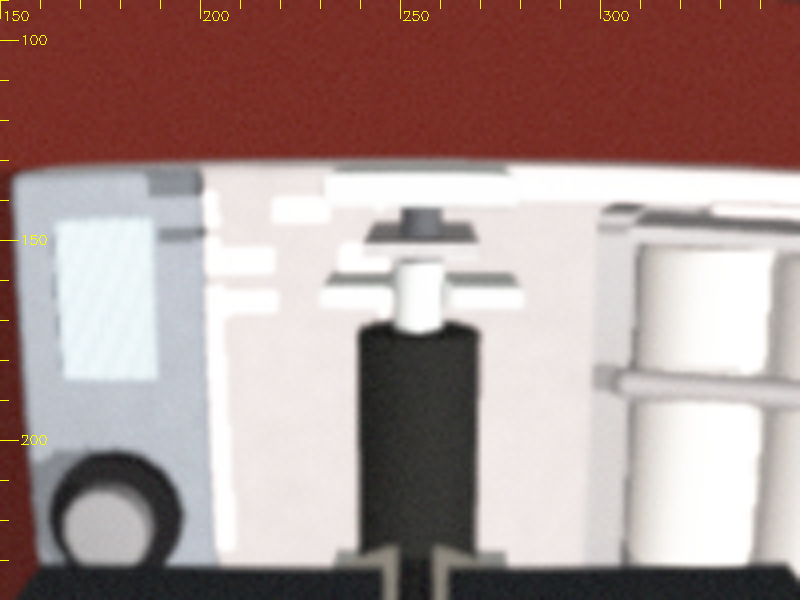

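View pics/s38b.png

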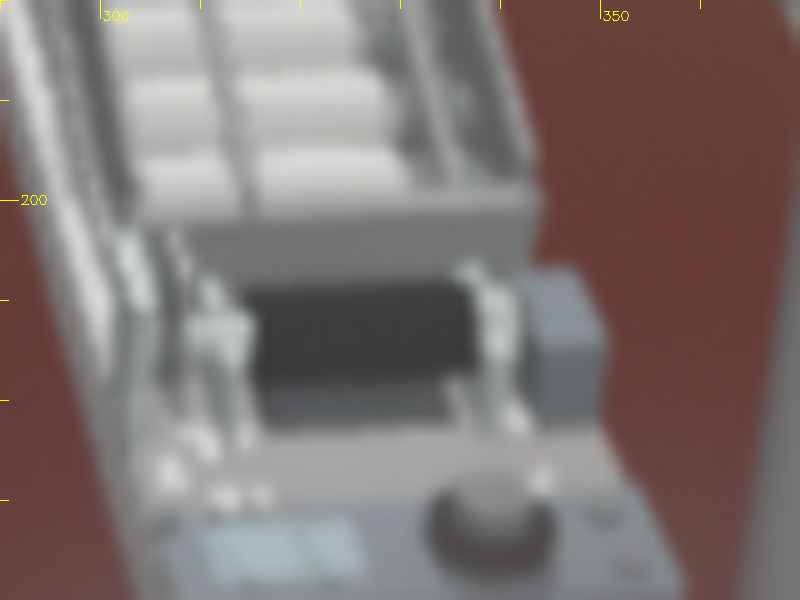

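View pics/n38b.png

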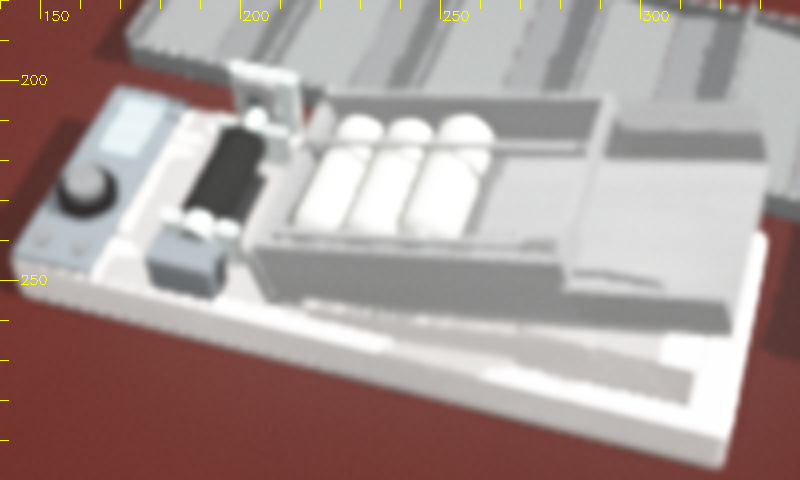

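```bash
python3 - <<'E'
from h import *
c=pickle.load(open('pics/w38.png.pkl','rb'))
S=(onz(c,254,90+306/4,.083)[0]+.047+onz(c,254,90+284/4,.083)[0]+.052)/2
print('seat',S,'spring -x edge rel',onz(c,254,90+243/4,.113)[0]-S,'root origin',onz(c,254,90+332/4,.084)[0]+.04-S)
P=pickle.load(open('chute.pkl','rb'))
# button
for u,v,z in [(105,530,.075),(105,530,.08),(117,517,.06)]: print('btn',onz(c,150+u/4,90+v/4,z))
crop('w38.png','w38c.png',240,140,300,180)
E
```

```text
seat 0.6750339710494466 spring -x edge rel -0.06742210367200818 root origin 0.0008435584706690813
btn [ 0.69786188 -0.25992522  0.075     ]
btn [ 0.69603841 -0.25844607  0.08      ]
btn [ 0.69886241 -0.25989122  0.06      ]
```

View pics/w38c.png

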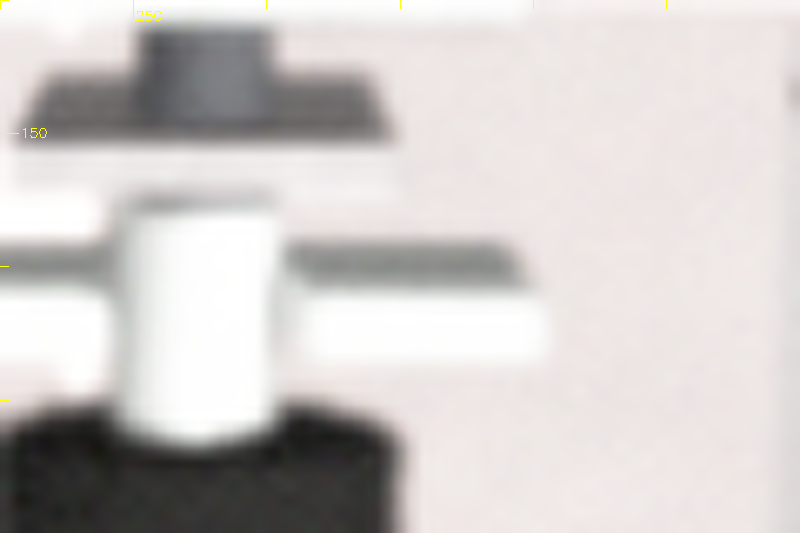

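```bash
python3 - <<'E'
from h import *
S=cam('scene');D=cam('side')
w38=pickle.load(open('pics/w38.png.pkl','rb'));w3=pickle.load(open('pics/w3.png.pkl','rb'))
a=(w38,150+105/4,90+530/4); b=(w3,168.5,221)
print(tri((S,161,225),(D,339.2,229)),tri(a,(S,161,225),(D,339.2,229)),tri(a,(S,161,225)),tri(a,(D,339.2,229)))
go(.697,-.26,.2,-.012)
E
```

```text
(array([ 0.69969522, -0.25770821,  0.07176472]), np.float64(0.0007206073894859644)) (array([ 0.69916094, -0.25917094,  0.07211312]), np.float64(0.002358707216847693)) (array([ 0.69871967, -0.25949447,  0.07125797]), np.float64(0.002138350616550047)) (array([ 0.69891515, -0.26048806,  0.07329898]), np.float64(0.0005757240943266777))
t52.00 pos [ 0.6458 -0.1608  0.2774] yaw -0.0117 F [-1.1 -0.3  0. ] op 0.0005
ROW [0.0525,0.0781,-0.0980,0.02] rows>=2.7
```

Request:
send_rows --motion '[[[0.025,0.0,-0.048,0],[0.05,0.03,-0.096,0],[0.0535,0.08,-0.097,0],[0.0535,0.13,-0.097,0],[0.0535,0.155,-0.097,0],[0.0535,0.155,-0.097,0],[0.0535,0.155,-0.097,0]]]'

```text
time: 52.7
tool_pos: [0.6979, -0.2595, 0.1227]
tool_rot: [-1.578, 0.002, -0.012]
contact_force: [-0.5, -0.7, 1.2]
opening: 0.0006
```

```bash
python3 - <<'E'
from h import *
lean(); go(.699,-.259,.097,-.012)
c=wrist('w39.png'); crop('w39.png','w39b.png',100,100,420,340)
c=snap('side','s39.png'); crop('s39.png','s39b.png',290,180,370,240)
E
```

```text
lean xy [-0.0023 -0.0071] radial 0.0010 tang -0.0074 j1 -0.456 j6 -2.013
t52.70 pos [ 0.6979 -0.2595  0.1227] yaw -0.0117 F [-0.5 -0.7  1.2] op 0.0006
ROW [0.0012,0.0257,0.0007,0.02] rows>=0.5
```

View pics/w39b.png

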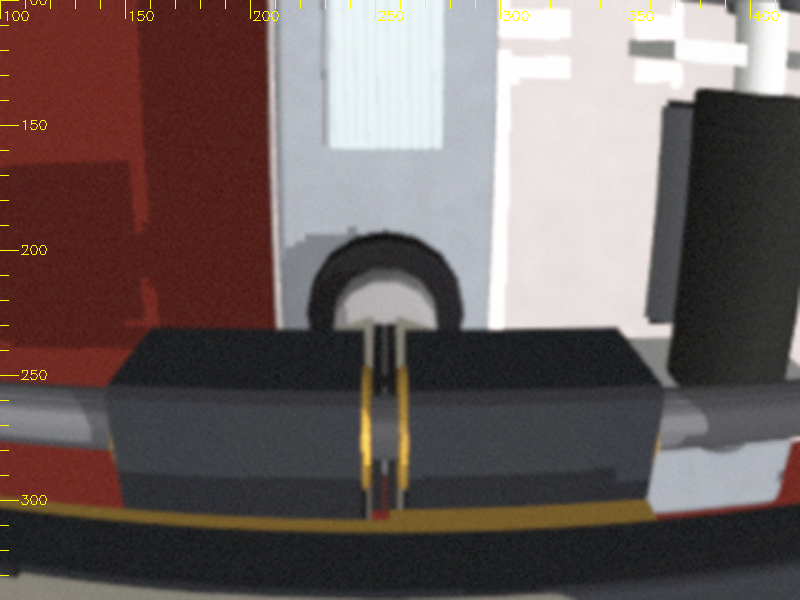

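View pics/s39b.png

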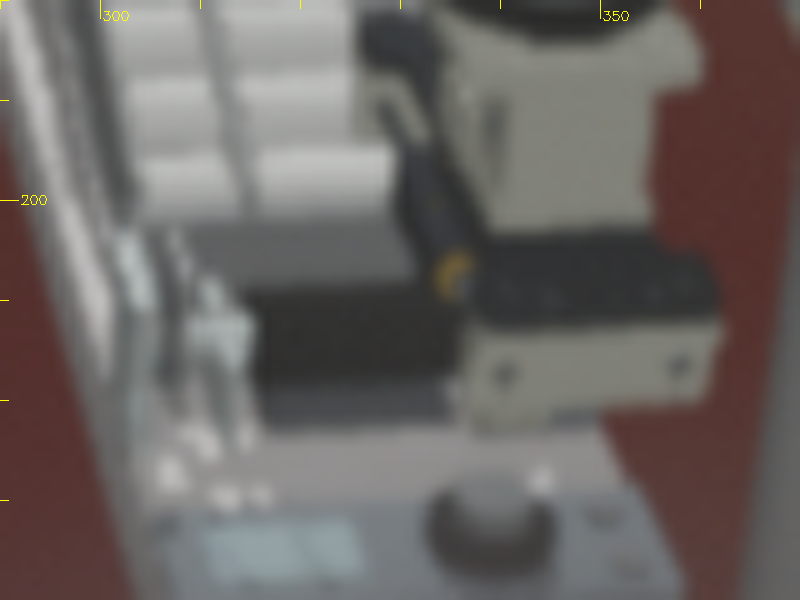

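Request:
send_rows --motion '[[[0.001,0.015,0,0],[0.001,0.024,0,0],[0.001,0.028,0,0],[0.001,0.031,0,0],[0.001,0.031,0,0]]]'

```text
time: 53.3
tool_pos: [0.7003, -0.2601, 0.0953]
tool_rot: [-1.58, -0.003, -0.011]
contact_force: [-2.1, 1.2, 4.3]
opening: 0.0006
```

Request:
send_rows --motion '[[[0,0.002,0,0],[0,0.004,0,0],[0,0.005,0,0],[0,0.005,0,0]]]'

```text
time: 53.7
tool_pos: [0.7004, -0.2602, 0.0941]
tool_rot: [-1.581, -0.005, -0.011]
contact_force: [-8.0, 3.2, 18.1]
opening: 0.0004
```

```bash
python3 - <<'E'
from h import *
c=wrist('w40.png'); crop('w40.png','w40b.png',170,140,330,260)
c=snap('scene','n40.png'); crop('n40.png','n40b.png',130,190,210,250)
E
```

```text
(no output)
```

View pics/w40b.png

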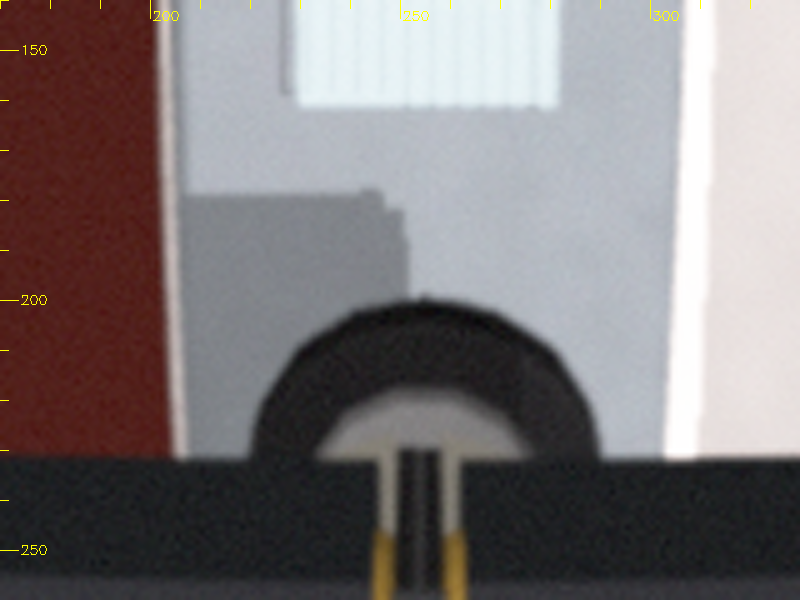

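View pics/n40b.png

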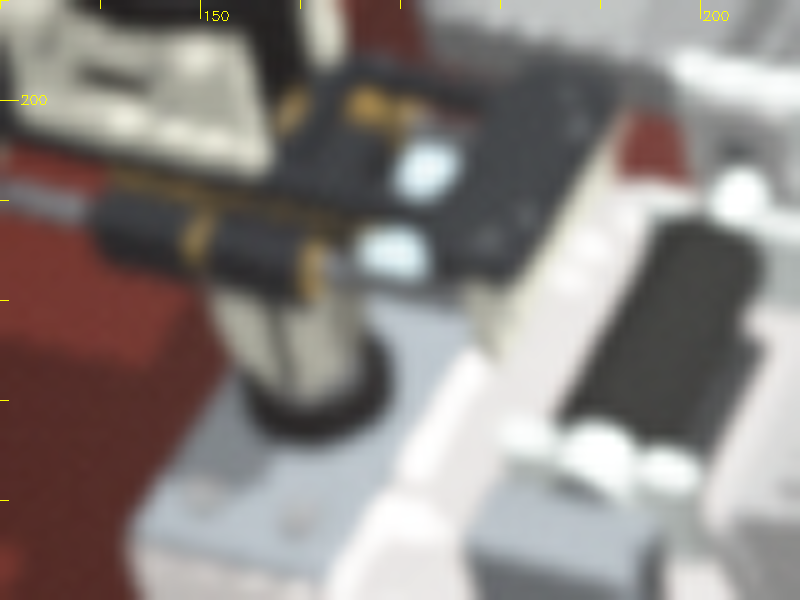

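Request:
send_rows --motion '[[[0,-0.006,0,0],[0,-0.01,0,0],[0,-0.01,0,0],[0,-0.01,0,0]]]'

```text
time: 54.2
tool_pos: [0.7002, -0.26, 0.1033]
tool_rot: [-1.581, -0.004, -0.011]
contact_force: [0.6, -0.1, -0.4]
opening: 0.0004
```

Request:
send_rows --motion '[[[0,0.002,0,0],[0,0.002,0,0],[0,0.002,0,0]]]'

```text
time: 54.5
tool_pos: [0.7, -0.26, 0.1007]
tool_rot: [-1.581, -0.003, -0.011]
contact_force: [-1.3, -0.2, 0.3]
opening: 0.0001
```

Request:
send_rows --motion '[[[0,0.002,0,0],[0,0.002,0,0],[0,0.002,0,0]]]'

```text
time: 54.8
tool_pos: [0.7001, -0.2601, 0.0989]
tool_rot: [-1.581, -0.003, -0.011]
contact_force: [0.2, -0.1, 1.7]
opening: 0.0003
```

Request:
send_rows --motion '[[[0,0.002,0,0],[0,0.002,0,0],[0,0.002,0,0]]]'

```text
time: 55.1
tool_pos: [0.7001, -0.2601, 0.0971]
tool_rot: [-1.581, -0.004, -0.011]
contact_force: [-1.3, 0.5, 2.8]
opening: 0.0006
```

Request:
send_rows --motion '[[[0,0.002,0,0],[0,0.002,0,0],[0,0.002,0,0]]]'

```text
time: 55.4
tool_pos: [0.7001, -0.2601, 0.0952]
tool_rot: [-1.581, -0.004, -0.011]
contact_force: [-1.0, 0.7, 5.5]
opening: 0.0007
```

Request:
send_rows --motion '[[[0,0.002,0,0],[0,0.002,0,0],[0,0.002,0,0]]]'

```text
time: 55.7
tool_pos: [0.7002, -0.2601, 0.0943]
tool_rot: [-1.581, -0.004, -0.011]
contact_force: [-3.1, 0.9, 9.1]
opening: 0.0003
```

Request:
send_rows --motion '[[[0,-0.03,0,0],[0,-0.08,0,0],[0,-0.13,0,0],[-0.04,-0.18,0.03,0],[-0.08,-0.22,0.06,0],[-0.12,-0.22,0.09,0],[-0.12,-0.22,0.09,0],[-0.12,-0.22,0.09,0]]]'

```text
time: 56.5
tool_pos: [0.5786, -0.1645, 0.3151]
tool_rot: [-1.582, -0.006, -0.01]
contact_force: [0.8, 0.8, 0.2]
opening: 0.0004
```

```bash
python3 - <<'E'
from h import *
s=sensors.observe();print(s['tool_pos'],s['contact_force'],abs(s['qvel']).max())
c=wrist('w41.png'); crop('w41.png','w41b.png',0,0,512,384)
c=snap('side','s41.png'); crop('s41.png','s41b.png',220,130,380,250)
c=snap('scene','n41.png'); crop('n41.png','n41b.png',80,130,460,310)
E
```

```text
[ 0.57864295 -0.16447682  0.3151393 ] [0.82065247 0.84133522 0.20841194] 0.08076816305487712
```

View pics/w41b.png

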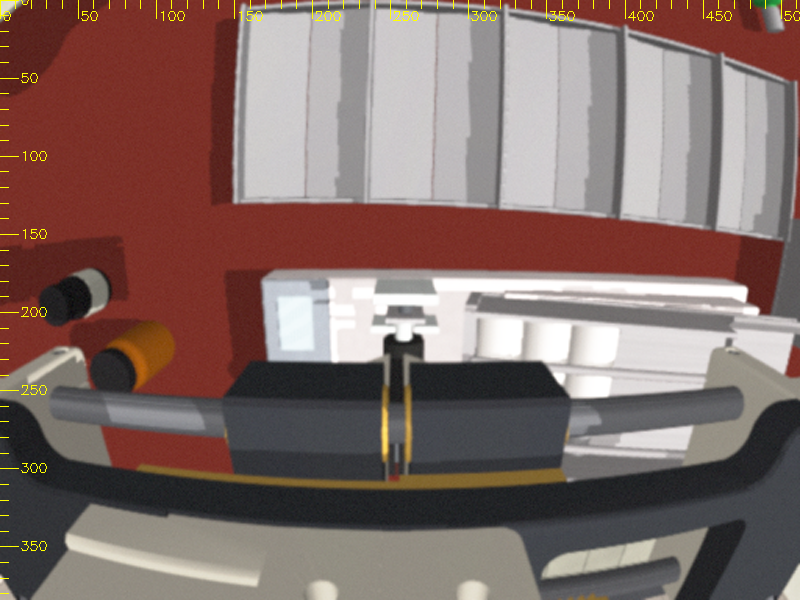

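View pics/s41b.png

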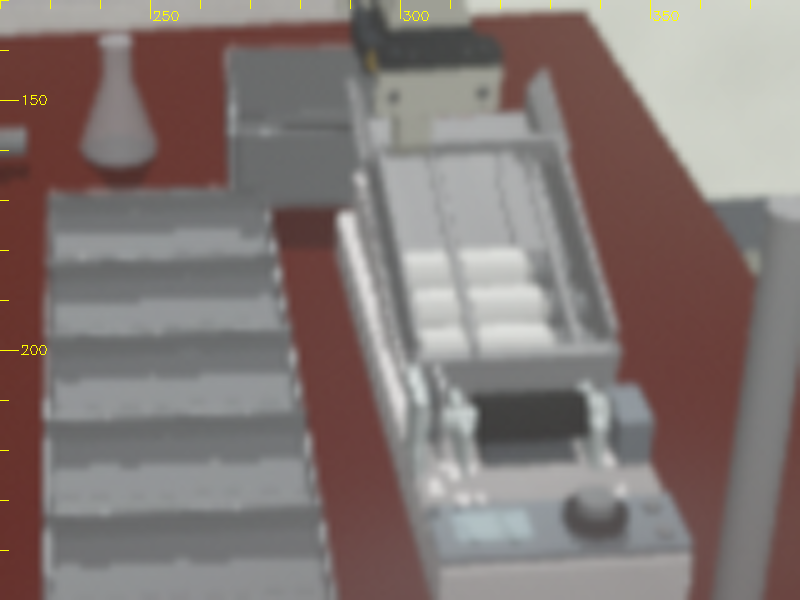

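View pics/n41b.png

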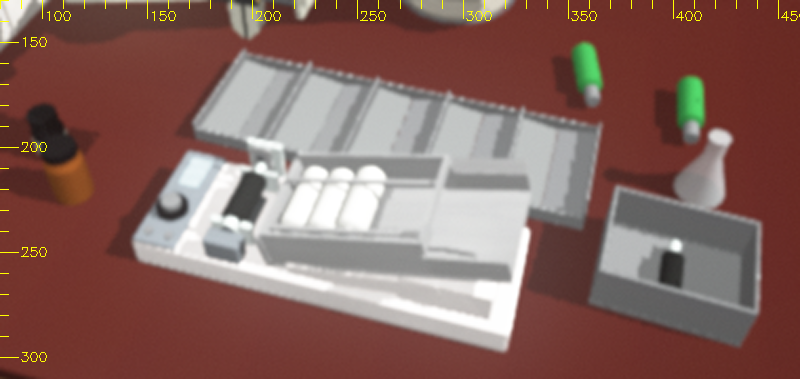

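Request:
send_rows --motion '[[[0,0,0,0],[0,0,0,0],[0,0,0,0]]]'

```text
time: 56.95
tool_pos: [0.5811, -0.1674, 0.3111]
tool_rot: [-1.581, -0.002, -0.012]
contact_force: [0.6, 0.5, 0.5]
opening: 0.0009
```

```bash
python3 -c "
from cell import hand_in
print(hand_in())"
```

```text
the job is handed in; nothing more can be done
None
```

The coder is loaded and the start button has been pressed. I handed the job in at about 57 s of the 210 s allowed; `hand_in()` gives no verdict.

- **Spent roller:** it is lying in the waste box, which the last scene picture still shows.
- **Bottles:** three white bottles were in the tray, and I dropped all three into the chute mouth, caps to +x. The middle one lay cap to -x, so I turned it half round first. The last side, scene and wrist pictures show all three below the gate against the foot stop, and the tray is empty. The two green look-alikes were left alone.
- **Fresh roller:** the first try went wrong. The roller turned in the grip and, when I let go, the journal end stood about 5 mm high. I pressed that end down with closed fingers, about 24 N at most. The side view then showed it level like the spent one was. From the wrist picture the spring plate sat at about 6–7 mm and the roller's x within about 1 mm of the seat.
- **Start button:** pressed twice, both times after everything was loaded. Contact was first felt at a tool height of about 100.3 mm and it stopped at about 94.3 mm, so about 6 mm of travel. The camera estimate of the button's height was about 3 mm lower than where contact was felt, so I trusted the force readings.
- **End state:** the jars and flask stand where they were, and the arm is clear of everything.

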